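# Charge the furnace box with glass nuggets

### The job

Free the cam lever on the charging box and slide its cover fully open, then use the scoop to move every glass nugget from the cullet bin into the box; the nuggets are sharp, so never touch them with the gripper. Lay the scoop back flat in the middle of its mat, slide the cover fully shut and turn the cam lever back to locked, leaving the other things on the bench where they are.

Things in the scene. Friction and masses are not known exactly. Their poses are not given: they have to be found in the camera images.
- box: Grey steel charging box, fixed to the bench, open-topped under its sliding cover: outside 150 (its x) x 160 (its y) x 80 mm high, walls and floor 4 mm. Origin: centre of its underside; its x points away from the robot, z up. Its two runners carry the cover out to its -y side. With the cover fully open the whole mouth from y = -53 mm to +76 mm is free. Nothing stands higher than the cover except the cover's grip, the lug and the cam lever.
- cover (a joint): Sliding steel cover of the box (4 mm plate, top face 86 mm above the bench), m: 0 fully shut, 0.135 fully open, slid towards the box's -y. Slides stiffly (about 2 N) and stays where left. A lug at its near (-x) edge is blocked by the nose of the cam lever while the lever is locked; the lever in turn can be locked only with the cover within about 3 mm of shut.
- cover_grip (a point): Centre of the upper half of the cover's wooden grip, an upright bar in the middle of the cover: 60 mm along the box's x, 14 mm thick along the box's y, standing 34 mm above the cover from 86 to 120 mm above the bench; this point is at 106 mm. Moves with the cover.
- cam (a joint): Cam lever on the near (-x) side of the box, turning about a vertical pivot, rad: 0 locked (arm points to the box's -x, straight out towards the robot), 1.57 free (arm turned anticlockwise seen from above, pointing to the box's -y, alongside the box). Both ends have stops; it needs about 0.08 N m and stays where left.
- cam_knob (a point): Middle of the upright black round knob at the end of the lever arm: 18 mm diameter, from 90 to 136 mm above the bench, this point at 117 mm; 55 mm from the pivot. Below the knob is free space; the arm (12 mm wide) lies 90 to 98 mm above the bench.
- cam_pivot (a point): Pivot axis of the cam lever, at the height of cam_knob (117 mm above the bench). Fixed to the box.
- bin: Cullet bin, open aluminium tray fixed to the bench. Origin on the bench under it; x points away from the robot, along it. Clear inside: level floor 4 mm above the bench, x from -120 to +95 mm, y from -75 to +75 mm. Side walls to 45 mm above the bench, low near wall (x = -122 mm) to 24 mm. At x = 95 mm a steep end wall, 70 degrees from level (leaning outwards), rises to 60 mm above the bench.
- mat: Black rubber mat, the scoop's place, fixed on the bench: 210 (its x) x 150 x 3 mm. Origin: centre of its underside.
- scoop: Steel hand scoop, loose, 220 g. Origin: underside of its flat floor, under the middle of the pan; x points out of its mouth, z up. Floor 2 mm thick, from x = -50 mm to the lip at +55 mm, 80 mm wide (y +-40 mm); sides (to x = +30 mm) and back wall 34 mm high, 2 to 3 mm thick. It stands flat on its floor. The wooden handle, 20 mm thick (along y), 24 mm deep, 95 mm long, rises from the back wall (x = -50, z = 26 mm) up and backwards, leaning 20 degrees back from the vertical.
- scoop_grip (a point): Point to grip on the scoop's handle, on its axis 60 mm up from its lower end: at x = -71, y = 0, z = 82 mm in the scoop's frame. The handle's flat sides face the scoop's +-y.
- nugget0_c (a point): Centre of a glass nugget: pillow-shaped green glass, about 28 x 28 x 18 mm, 20 g, slippery (friction on steel about 0.35). Starts in the far half of the bin. Some are absent (None).
- nugget1_c (a point): Centre of a glass nugget: pillow-shaped green glass, about 28 x 28 x 18 mm, 20 g, slippery (friction on steel about 0.35). Starts in the far half of the bin. Some are absent (None).
- nugget2_c (a point): Centre of a glass nugget: pillow-shaped green glass, about 28 x 28 x 18 mm, 20 g, slippery (friction on steel about 0.35). Starts in the far half of the bin. Some are absent (None).
- nugget3_c (a point): Centre of a glass nugget: pillow-shaped green glass, about 28 x 28 x 18 mm, 20 g, slippery (friction on steel about 0.35). Starts in the far half of the bin. Some are absent (None).
- nugget4_c (a point): Centre of a glass nugget: pillow-shaped green glass, about 28 x 28 x 18 mm, 20 g, slippery (friction on steel about 0.35). Starts in the far half of the bin. Some are absent (None).
- nugget5_c (a point): Centre of a glass nugget: pillow-shaped green glass, about 28 x 28 x 18 mm, 20 g, slippery (friction on steel about 0.35). Starts in the far half of the bin. Some are absent (None).
- nugget6_c (a point): Centre of a glass nugget: pillow-shaped green glass, about 28 x 28 x 18 mm, 20 g, slippery (friction on steel about 0.35). Starts in the far half of the bin. Some are absent (None).
- nugget7_c (a point): Centre of a glass nugget: pillow-shaped green glass, about 28 x 28 x 18 mm, 20 g, slippery (friction on steel about 0.35). Starts in the far half of the bin. Some are absent (None).
- jacks: Bystander, not to be disturbed: steel jacks (two blades, 160 x 40 x 12 mm), at the back.
- knife: Bystander, not to be disturbed: putty knife, black handle, 210 x 24 x 18 mm, between the bin and the back left.
- jar: Bystander, not to be disturbed: white lidded jar, 60 mm across, 70 mm tall, at the back.
- cup: Bystander, not to be disturbed: steel cup, 68 mm across, 80 mm tall, at the back.
- woodblock: Bystander, not to be disturbed: dark wooden block 100 x 60 x 40 mm, at the back right.
- paddle: Bystander, not to be disturbed: wooden paddle 230 x 70 x 12 mm, at the back left.

How it is judged:
On the way, in this order (a step that is already met when the one before it is completed fails the run):
1. the cam lever is turned free (value of joint cam above 1.2 rad), for 0.2 s.
2. the cover is slid fully open (value of joint cover above 0.12 m), for 0.2 s.
3. every nugget present lies in the box (x of nugget0_c in the frame of box between -0.075 and 0.075 m and y of nugget0_c in the frame of box between -0.08 and 0.08 m and z of nugget0_c in the frame of box between 0 and 0.07 m and x of nugget1_c in the frame of box between -0.075 and 0.075 m and y of nugget1_c in the frame of box between -0.08 and 0.08 m and z of nugget1_c in the frame of box between 0 and 0.07 m and x of nugget2_c in the frame of box between -0.075 and 0.075 m and y of nugget2_c in the frame of box between -0.08 and 0.08 m and z of nugget2_c in the frame of box between 0 and 0.07 m and x of nugget3_c in the frame of box between -0.075 and 0.075 m and y of nugget3_c in the frame of box between -0.08 and 0.08 m and z of nugget3_c in the frame of box between 0 and 0.07 m and x of nugget4_c in the frame of box between -0.075 and 0.075 m and y of nugget4_c in the frame of box between -0.08 and 0.08 m and z of nugget4_c in the frame of box between 0 and 0.07 m and x of nugget5_c in the frame of box between -0.075 and 0.075 m and y of nugget5_c in the frame of box between -0.08 and 0.08 m and z of nugget5_c in the frame of box between 0 and 0.07 m and x of nugget6_c in the frame of box between -0.075 and 0.075 m and y of nugget6_c in the frame of box between -0.08 and 0.08 m and z of nugget6_c in the frame of box between 0 and 0.07 m and x of nugget7_c in the frame of box between -0.075 and 0.075 m and y of nugget7_c in the frame of box between -0.08 and 0.08 m and z of nugget7_c in the frame of box between 0 and 0.07 m), for 0.2 s.
4. the cover is shut again (value of joint cover below 0.004 m), for 0.2 s.
At the end, for the whole second after the job is handed in: Every nugget present rests inside the box; the scoop rests flat on the mat, its origin within 50 mm of the mat's centre; the cover is shut to within 4 mm; the cam lever is within 0.12 rad of locked (all of step 3 and horizontal distance between scoop and mat below 0.05 m and angle between scoop's own z axis and vertical below 0.12 rad and height (world z) of scoop below 0.012 m and linear speed of each of scoop, nugget0, nugget1, nugget2, nugget3, nugget4, nugget5, nugget6, nugget7 below 0.02 m/s and value of joint cover below 0.004 m and value of joint cam below 0.12 rad); the robot touches nothing.
It fails at once if a nugget is touched by the gripper or the arm (contact force between any of the fingers, the arm and nugget0 above 0.5 N or contact force between any of the fingers, the arm and nugget1 above 0.5 N or contact force between any of the fingers, the arm and nugget2 above 0.5 N or contact force between any of the fingers, the arm and nugget3 above 0.5 N or contact force between any of the fingers, the arm and nugget4 above 0.5 N or contact force between any of the fingers, the arm and nugget5 above 0.5 N or contact force between any of the fingers, the arm and nugget6 above 0.5 N or contact force between any of the fingers, the arm and nugget7 above 0.5 N).
It fails at once if a bystander is moved more than 30 mm (distance of any of jacks, knife, jar, cup, woodblock, paddle from where it was at the start of the episode above 0.03 m).
Of nugget0, nugget1, nugget2, nugget3, nugget4, nugget5, nugget6, nugget7 only 4 to 8 are there at a start; the rules pass over those that are not, and their reading is None.
At some moment in a run one of scoop may be knocked a few centimetres aside while the robot is not near it.
It also fails if it takes over 210 s, if anything falls off the work surface, if the arm or the gripper's body presses on something with over 40 N, if the wrist force passes 120 N, or if a joint passes its speed limit or range.

### The arm

A 6-joint arm with a two-finger parallel gripper is mounted at the origin on the work surface. World frame = base frame: x ahead of the robot, y to its left, z up, the work surface at z = 0. Lengths are in m, angles in rad, forces in N, time in s.
With the tool pointing down it reaches from about 0.25 to 0.725 m from the base axis. Payload 9.7 kg.
Tool frame: the origin (TCP) lies at the very end of the fingers, on their centre line; the grasp point (between the pads) lies 19 mm behind it; y points along the fingers, z is the direction in which the jaws open and shut, and the axes are right-handed (so a half turn about y gives the same grasp; the last joint's range is limited). The gripper opens to 85 mm and grips with 20 to 120 N. Pads are 22 mm wide; open, the fingers measure 114 mm over their backs; the gripper's body (76 mm by 85 mm) begins 54 mm behind the grasp point. The pads swing forward as they close: fully open they stand 13 mm farther back than shut.
Start: joints at [1.336, 0.087, 0.176, 1.66, 0, 1.571], TCP at [0.128, 0.535, 0.231] pointing down, gripper open.
Joint ranges: [-3.13, 3.13], [-0.85, 1.81], [-1.15, 1.24], [-2.2, 2.28], [-1.44, 1.52], [-3.14, 3.14]. Speed limits (rad/s): [2.22, 2.22, 2.57, 3.14, 3.14, 3.14].

### API

Orientations are given as [roll, pitch, yaw] about the fixed x, y, z axes, in that order (R = Rz(yaw) Ry(pitch) Rx(roll)).
In Python, from station import * gives the robot as it stands. The module is installed in compiled form; this text tells all that it offers.
- The arm moves only by the shell command python3 -m inch 'ROWS'. ROWS is text: rows parted by semicolons, each of 5 numbers parted by spaces: the gripper's target within -1 to 1 (shut at 1, half-way at 0, fully open at -1), then the shift along the tool's x, y, z in mm, then the turn about the tool's y in rad. In form: claw x y z yaw; .... A call has 1 to 20 rows; each row is the pose to reach, as a shift and turn from the pose commanded when the call began, along the tool's axes at that moment; what a row does not reach only later rows make up. A row lasts 1/10 s, in which the tool goes at most 50 mm and 8.59 degrees, less where a joint would pass 70% of its speed; a pose out of reach is approached as far as the arm can. A call with a gripper value outside its range is refused whole. The fingers move at their own pace and stop on an object; the grip force is fixed at half the most. Time passes only in rows, so rows that repeat a pose let the fingers close. It gives the time, the measured TCP pose, the force and the opening at its end, in the units of the state.
- observe(): the state, without advancing time (a new reading comes with each control period).
- get_image(name): name is "scene" or "top" or "wrist"; returns a dict with "pixels" (480x640x3 uint8, red, green, blue), "fx", "fy", "cx", "cy" (pixels), "D" ([k1, k2, p1, p2, k3] as OpenCV has them; the pictures are not rectified), "origin" and "attitude" of the camera in the world. Camera axes: x right, y up, looking along -z (the intrinsics and any distortion apply to the point x, -y, -z); pixel columns grow to the right and rows downward; lengths in m; the calibration is good to about 2 mm. A picture is of the moment at which its call begins. There is no depth.
- sign_off(): hands the job in, once; it reports no verdict.
The state is a dict: "time_s": time; "joint_pos": joint angles; "qvel": joint speeds; "tau": joint torques, N m; "ee_pos": TCP position; "orientation": TCP orientation; "contact_force": force on the tool from outside, world axes, zero at the start; "moment": the same for the moment, N m; "gripper_width": finger opening in m.
Only numpy, scipy, OpenCV 4.12 (cv2) and the standard library are available. Lean on these libraries where they do the work, as an engineer would, in place of code of your own. Each camera call takes 0.05 s, during which the arm holds its last target.

## Working session

There is one attempt and no reset: what is moved stays moved. The work goes in short steps, Python scripts to look and compute and a shell command to move; the robot and the scene stay as the last step left them, time stands still between calls to the robot, and variables do not carry over. Pictures are saved under pics/ and viewed, and the job is handed in when it is done.

```bash
mkdir -p pics; ls
python3 - <<'E'
from station import *
import cv2
s=observe(); print(s)
for n in ["scene","top","wrist"]:
    g=get_image(n); cv2.imwrite(f"pics/a_{n}.png",g["pixels"][:,:,::-1])
    print(n,{k:v for k,v in g.items() if k!="pixels"})
E
```

```text
pics
{'time_s': 0.0, 'joint_pos': array([1.33598187e+00, 8.74863609e-02, 1.75116708e-01, 1.65981745e+00,
       4.00617578e-05, 1.57080244e+00]), 'qvel': array([ 2.01708792e-05,  2.80315778e-04, -1.43251626e-03,  1.98792042e-03,
       -8.51772192e-04,  6.71230597e-04]), 'tau': array([-8.60279906e-04, -5.20385957e+01,  4.64806831e+01,  1.63493404e-02,
       -1.15898447e-04, -3.34288224e-06]), 'ee_pos': array([0.12789722, 0.53467492, 0.23055969]), 'orientation': array([-1.57218710e+00,  4.00532182e-05, -2.34820620e-01]), 'contact_force': array([-0.13437292, -0.20813353,  1.04380227]), 'moment': array([-0.00489702, -0.08011439, -0.03497923]), 'gripper_width': 0.0853489968729555}
scene {'fx': 452.6783645486985, 'fy': 452.6783645486985, 'cx': 310.7353332596642, 'cy': 240.29927244394347, 'D': array([0.03510848, 0.        , 0.        , 0.        , 0.        ]), 'origin': array([ 1.11669576, -0.11177392,  0.80779723]), 'attitude': array([0.62001389, 0.004823  , 1.33678168])}
top {'fx': 550.0928085428731, 'fy': 550.0928085428731, 'cx': 313.34983168451544, 'cy': 244.3887361636141, 'D': array([-0.09629384,  0.        ,  0.        ,  0.        ,  0.        ]), 'origin': array([0.36009828, 0.01958668, 1.26252018]), 'attitude': array([ 0.21715224,  0.00352619, -1.56196635])}
wrist {'fx': 402.1233966510154, 'fy': 402.1233966510154, 'cx': 326.6962435734038, 'cy': 239.86795849981883, 'D': array([-0.01671816,  0.        ,  0.        ,  0.        ,  0.        ]), 'origin': array([0.06523176, 0.54963323, 0.3720494 ]), 'attitude': array([-2.58995367e-01,  8.83265808e-04,  1.33521400e+00])}
```

View pics/a_top.png

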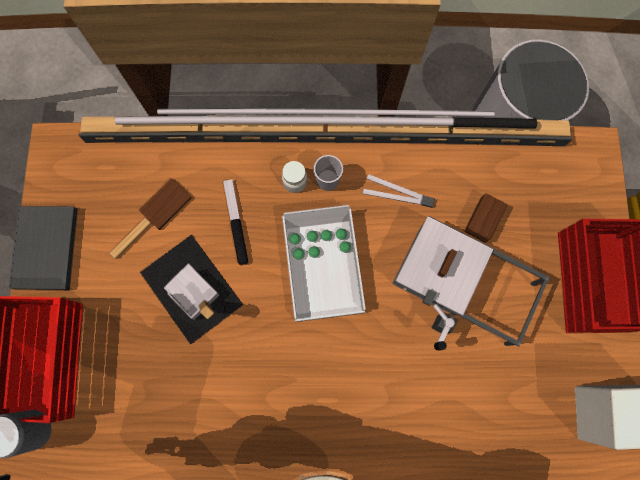

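View pics/a_scene.png

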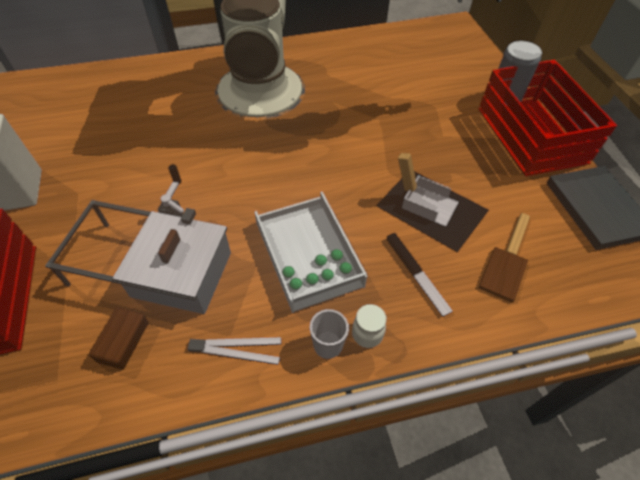

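View pics/a_wrist.png

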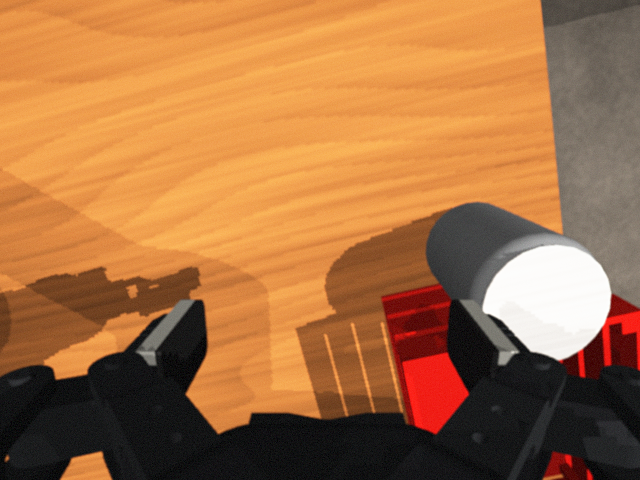

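```bash
cat > h.py <<'E'
import numpy as np, cv2
from scipy.spatial.transform import Rotation as R
from station import *
def K(g): return np.array([[g["fx"],0,g["cx"]],[0,g["fy"],g["cy"]],[0,0,1]])
def ray(g,uv):
    u=cv2.undistortPoints(np.array(uv,float).reshape(-1,1,2),K(g),np.array(g["D"])).reshape(-1,2)
    d=np.c_[u[:,0],-u[:,1],-np.ones(len(u))]
    return np.array(g["origin"]),R.from_euler("xyz",g["attitude"]).apply(d)
def onz(g,uv,z):
    o,d=ray(g,uv); z=np.broadcast_to(z,len(d)); return o+d*((z-o[2])/d[:,2])[:,None]
def proj(g,P):
    Rm=R.from_euler("xyz",g["attitude"]).as_matrix(); p=(np.atleast_2d(P)-g["origin"])@Rm
    q=np.c_[p[:,0],-p[:,1],-p[:,2]]
    return cv2.projectPoints(q,np.zeros(3),np.zeros(3),K(g),np.array(g["D"]))[0].reshape(-1,2)
def tri(gs,uvs):
    A=np.zeros((3,3));b=np.zeros(3)
    for g,uv in zip(gs,uvs):
        o,d=ray(g,[uv]); d=d[0]/np.linalg.norm(d[0]); M=np.eye(3)-np.outer(d,d); A+=M;b+=M@o
    return np.linalg.solve(A,b)
def save(n,g,box=None,s=1,pts=None):
    im=np.ascontiguousarray(g["pixels"][:,:,::-1])
    if pts is not None:
        for p in pts: cv2.circle(im,tuple(int(round(v)) for v in p),2,(255,0,255),1)
    if box: im=im[box[1]:box[3],box[0]:box[2]]
    im=cv2.resize(im,None,fx=s,fy=s,interpolation=cv2.INTER_CUBIC); cv2.imwrite(f"pics/{n}.png",im)
def st():
    s=observe(); print("t%.2f"%s["time_s"],"tcp",np.round(s["ee_pos"]*1000,1),"rpy",np.round(s["orientation"],3),"F",np.round(s["contact_force"],1),"w%.1f"%(1000*s["gripper_width"]),"j",np.round(s["joint_pos"],2)); return s
def totool(dw,s=None):
    "world shift m -> tool mm"
    s=s or observe(); return 1000*R.from_euler("xyz",s["orientation"]).as_matrix().T@np.asarray(dw)
E
python3 - <<'E'
from h import *
g=get_image("top")
save("b_box",g,(380,190,580,340),4)
save("b_mat",g,(130,220,290,340),5)
save("b_bin",g,(270,190,380,330),4)
s=get_image("scene"); save("b_sbox",s,(40,150,240,330),4)
st(); print(np.round(R.from_euler("xyz",observe()["orientation"]).as_matrix(),3))
E
```

```text
t0.25 tcp [127.9 534.8 230.9] rpy [-1.571  0.    -0.235] F [ 0.2  0.4 -0.2] w85.4 j [1.34 0.09 0.18 1.66 0.   1.57]
[[ 0.973 -0.     0.233]
 [-0.233 -0.001  0.973]
 [-0.    -1.    -0.001]]
```

View pics/b_box.png

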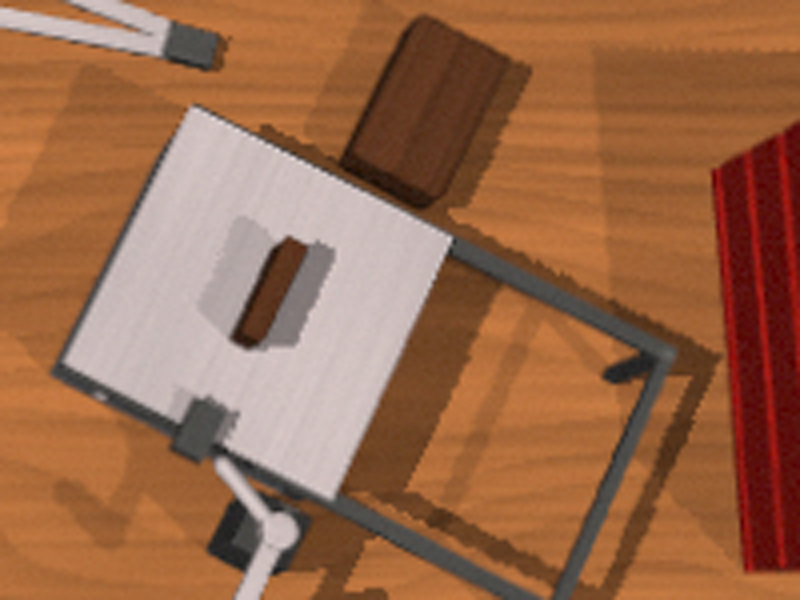

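View pics/b_mat.png

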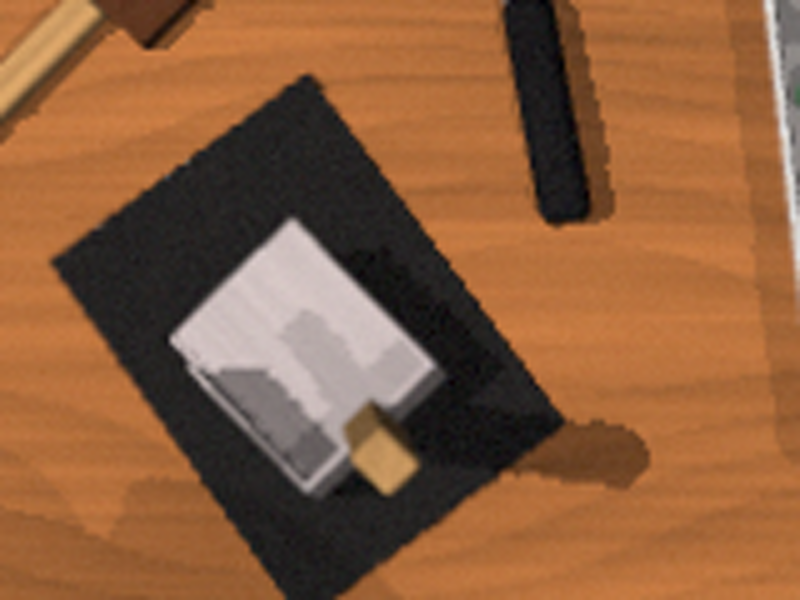

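View pics/b_bin.png

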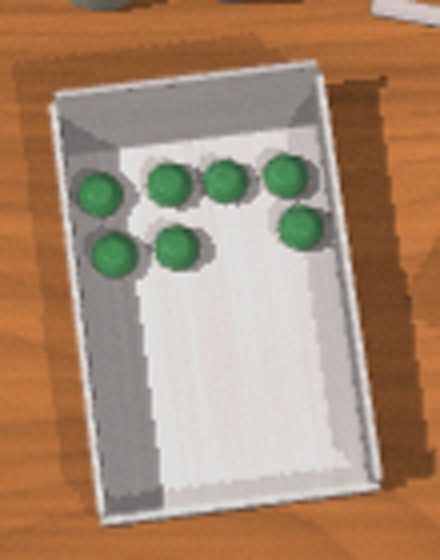

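View pics/b_sbox.png

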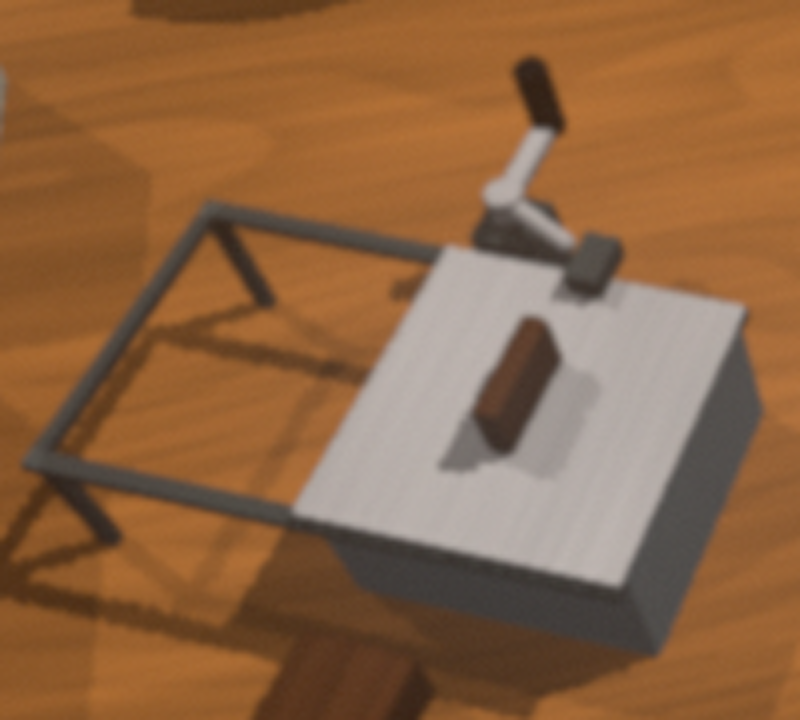

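Run:
```python
from h import *
g=get_image("top"); s=get_image("scene")
c=onz(g,[(428.5,216.5),(493.5,249.5),(463.75,315),(395.5,281.3)],.086)[:,:2]
print("cover",np.round(c*1000,1), np.linalg.norm(np.roll(c,-1,0)-c,axis=1)*1000)
def yawof(v): return np.degrees(np.arctan2(v[1],v[0]))
print("yaw", yawof(c[0]-c[3]),yawof(c[1]-c[2]),yawof(c[0]-c[1])-90,yawof(c[3]-c[2])-90, "ctr",c.mean(0))
cs=onz(s,[(40+743/4,150+305/4),(40+620/4,150+585/4),(40+292/4,150+513/4),(40+443/4,150+245/4)],.086)[:,:2]
print("cover scene",np.round(cs*1000,1),cs.mean(0))
# knob in both
for nm,im,bx in (("top",g,(420,325,470,365)),("scene",s,(150,155,200,200))): save("c_knob_"+nm,im,bx,10)
m=onz(g,[(192,235),(140.6,272.4),(242.6,304.6)],.003)[:,:2]
print("mat",np.round(m*1000,1),"ctr",(m[1]+m[2])/2, "yaw",yawof(m[0]-m[2]),np.linalg.norm(m[0]-m[2]),np.linalg.norm(m[0]-m[1]))
# bin rim: side walls .045
b=onz(g,[(270+52/4,190+105/4),(270+322/4,190+75/4)],.060)[:,:2]
print("bin far",b*1000)
b2=onz(g,[(270+101/4,190+521/4),(270+379/4,190+487/4)],.024)[:,:2]
print("bin near",b2*1000, yawof(b.mean(0)-b2.mean(0)),yawof(b[0]-b[1])-90,yawof(b2[0]-b2[1])-90,np.linalg.norm(b2[0]-b2[1]))
hsv=cv2.cvtColor(g["pixels"],cv2.COLOR_RGB2HSV); mk=cv2.inRange(hsv,(45,90,40),(85,255,255))
n,l,stt,ce=cv2.connectedComponentsWithStats(mk)
for i in range(1,n):
    if stt[i,4]>20: print(ce[i],stt[i,4],np.round(onz(g,[ce[i]],.015)[0]*1000))
```

```text
cover [[ 685.2 -229.4]
 [ 611.3 -371.5]
 [ 467.  -298.2]
 [ 539.3 -152.4]] [160.17969213 161.84740493 162.75595935 164.98485534]
yaw -27.853124069796966 -26.959098368621646 -27.477378087284414 -26.37173534035746 ctr [ 0.57570316 -0.26287481]
cover scene [[ 540.9 -153.1]
 [ 685.9 -226.6]
 [ 612.5 -369.4]
 [ 466.4 -297.2]] [ 0.57643791 -0.26158563]
mat [[658.4 313.9]
 [567.4 430.9]
 [495.  187.7]] ctr [0.53122908 0.30929081] yaw 37.680731859594324 0.2064069906156918 0.1481754362830793
bin far [[690.10166095  95.51333937]
 [708.97769734 -57.51850691]]
bin near [[458.81225065  65.40821313]
 [479.08620756 -90.61334461]] 7.803175382379897 7.031750968139249 7.4037177234356335 0.15733327622370594
[340.75       233.45238095] 84 [662. -37.  15.]
[311.75609756 235.5       ] 82 [656.  30.  15.]
[325.82716049 234.67901235] 81 [659.  -2.  15.]
[294.45783133 238.28915663] 83 [649.  71.  15.]
[344.69879518 246.34939759] 83 [631. -46.  15.]
[313.6547619  251.39285714] 84 [619.  26.  15.]
[298.08139535 253.37209302] 86 [614.  62.  15.]
```

View pics/c_knob_top.png

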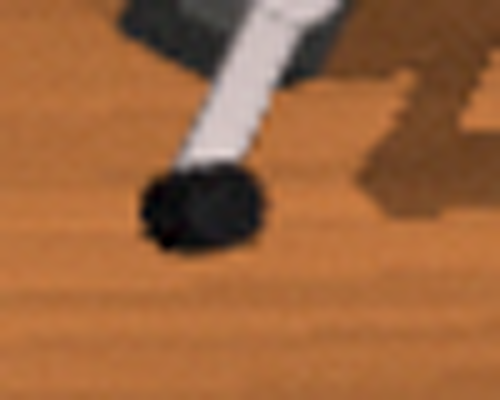

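View pics/c_knob_scene.png

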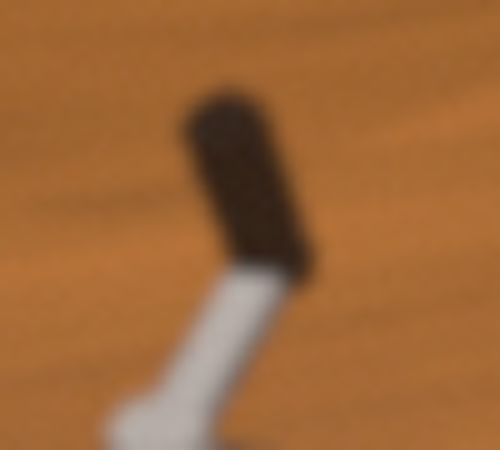

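Run:
```python
from h import *
g=get_image("top"); s=get_image("scene")
k=tri([g,s],[(440.3,345.6),(175,173.7)]); p=tri([g,s],[(450,322.6),(165.8,198)])
print(k*1000,p*1000,np.linalg.norm((k-p)[:2]),np.degrees(np.arctan2(*(p-k)[1::-1])))
th=np.radians(-27.1); c=np.array([.576,-.2622]); B=np.array([[np.cos(th),-np.sin(th)],[np.sin(th),np.cos(th)]])
print("pivot in box",B.T@(p[:2]-c)*1000,"knob",B.T@(k[:2]-c)*1000)
```

```text
[ 401.01220368 -237.79749953  115.19926474] [ 449.70024704 -263.53098305   99.41135101] 0.05507029817344631 -27.858155877761515
pivot in box [-111.82733475  -58.7200674 ] knob [-166.89281175  -57.99138106]
```

```bash
cat >> h.py <<'E'
def plan(*T):
    "T: (x,y,z mm, toolx-yaw deg) -> rows x y z yaw"
    s=st(); Rm=R.from_euler("xyz",s["orientation"]).as_matrix(); y0=np.degrees(np.arctan2(Rm[1,0],Rm[0,0])); print("yaw0 %.1f"%y0)
    for t in T:
        d=Rm.T@(np.array(t[:3])-1000*s["ee_pos"]); w=-(t[3]-y0); w=(w+180)%360-180
        print(t,"->",np.round(d,1),"yaw %.3f"%np.radians(w))
E
python3 -c "
from h import *
plan((401,-238,190,-27.3),(401,-238,103,-27.3))"
```

```text
t0.45 tcp [128.  534.9 231.2] rpy [-1.571 -0.    -0.235] F [-0.2 -0.2  0.5] w85.5 j [ 1.34  0.09  0.18  1.66 -0.    1.57]
yaw0 -13.5
(401, -238, 190, -27.3) -> [ 445.3   41.3 -688.2] yaw 0.242
(401, -238, 103, -27.3) -> [ 445.3  128.3 -688.2] yaw 0.242
```

```bash
python3 -m inch '-1 50 0 -77 0.03;-1 100 0 -154 0.06;-1 150 0 -231 0.09;-1 445 41 -688 0.24;-1 445 41 -688 0.24;-1 445 41 -688 0.24;-1 445 41 -688 0.24;-1 445 41 -688 0.24;-1 445 41 -688 0.24;-1 445 41 -688 0.24;-1 445 41 -688 0.24;-1 445 41 -688 0.24;-1 445 41 -688 0.24;-1 445 41 -688 0.24;-1 445 41 -688 0.24;-1 445 41 -688 0.24;-1 445 41 -688 0.24;-1 445 41 -688 0.24;-1 445 41 -688 0.24'
python3 -c "
from h import *
plan((401,-238,103,-27.3))
g=get_image('wrist');save('d_w',g)"
```

```text
time_s: 2.35
ee_pos: [0.4004, -0.2379, 0.19]
orientation: [-1.571, 0.001, -0.476]
contact_force: [0.2, -0.1, 0.3]
gripper_width: 0.0851
t2.35 tcp [ 400.4 -237.9  190. ] rpy [-1.571e+00  1.000e-03 -4.760e-01] F [ 0.2 -0.1  0.3] w85.1 j [-0.54 -0.12 -0.11  1.58  0.   -0.06]
yaw0 -27.3
(401, -238, 103, -27.3) -> [ 0.7 87.   0.2] yaw 0.000
```

View pics/d_w.png

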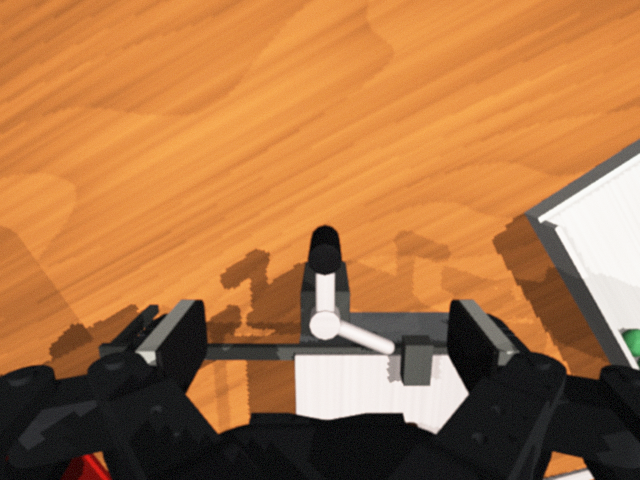

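Knob (326,250 px) is centred between the jaws; the arm points out of the box, i.e. locked. Descend and grip.

```bash
python3 -m inch '-1 0 45 0 0;-1 0 85 0 0;-1 0 85 0 0;1 0 85 0 0;1 0 85 0 0;1 0 85 0 0;1 0 85 0 0;1 0 85 0 0;1 0 85 0 0;1 0 85 0 0'
python3 -c "
from h import *
st()
# arc rows in tool frame
import numpy as np
for k in range(0,15):
    a=min(np.radians(93),np.radians(k*6.7)); print(k, round(55*(1-np.cos(a))), round(-55*np.sin(a)), round(-a,3))"
```

```text
time_s: 3.4
ee_pos: [0.4006, -0.2392, 0.1067]
orientation: [-1.574, -0.002, -0.476]
contact_force: [-4.7, -5.6, 6.5]
gripper_width: 0.0163
t3.40 tcp [ 400.6 -239.2  106.7] rpy [-1.574 -0.002 -0.476] F [-4.7 -5.6  6.5] w16.3 j [-0.54 -0.13 -0.27  1.42 -0.   -0.06]
0 0 0 -0.0
1 0 -6 -0.117
2 1 -13 -0.234
3 3 -19 -0.351
4 6 -25 -0.468
5 9 -30 -0.585
6 13 -36 -0.702
7 17 -40 -0.819
8 22 -44 -0.935
9 28 -48 -1.052
10 34 -51 -1.169
11 40 -53 -1.286
12 46 -54 -1.403
13 52 -55 -1.52
14 58 -55 -1.623
```

```bash
python3 -m inch '1 0 0 -6 -0.117;1 1 0 -13 -0.234;1 3 0 -19 -0.351;1 6 0 -25 -0.468;1 9 0 -30 -0.585;1 13 0 -36 -0.702;1 17 0 -40 -0.819;1 22 0 -44 -0.935;1 28 0 -48 -1.052;1 34 0 -51 -1.169;1 40 0 -53 -1.286;1 46 0 -54 -1.403;1 52 0 -55 -1.51;1 54 0 -55 -1.55;1 54 0 -55 -1.55;1 54 0 -55 -1.55'
python3 -c "
from h import *
st()
g=get_image('top');save('e_t',g,(380,190,580,390),3)"
```

```text
time_s: 5.0
ee_pos: [0.423, -0.31, 0.1065]
orientation: [-1.569, -0.002, 1.076]
contact_force: [-6.4, 9.3, 12.9]
gripper_width: 0.0161
t5.00 tcp [ 423.  -310.   106.5] rpy [-1.569 -0.002  1.076] F [-6.4  9.3 12.9] w16.1 j [-0.63  0.02 -0.14  1.42  0.   -1.71]
```

View pics/e_t.png

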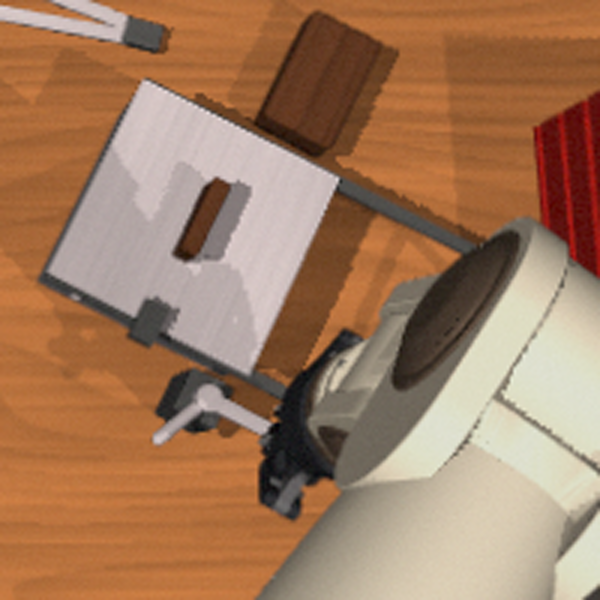

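Lever is turned alongside the box. Release and lift.

```bash
python3 -m inch '-0.2 0 0 0 0;-0.2 0 0 0 0;-0.2 0 0 0 0;-0.2 0 0 0 0;-0.2 0 -45 0 0;-0.2 0 -70 0 0;-0.2 0 -70 0 0'
python3 -c "
from h import *
plan((576,-262,177,-27.3),(576,-262,94,-27.3))
g=get_image('top');s=get_image('scene')
save('f_t',g,(380,190,580,340),4);save('f_s',s,(40,130,240,330),4)"
```

```text
time_s: 5.75
ee_pos: [0.4248, -0.3123, 0.1791]
orientation: [-1.576, 0.001, 1.075]
contact_force: [-0.1, -0.2, -0.3]
gripper_width: 0.0513
t5.75 tcp [ 424.8 -312.3  179.1] rpy [-1.576e+00  1.000e-03  1.075e+00] F [-0.1 -0.2 -0.3] w51.3 j [-0.63  0.01 -0.    1.55 -0.   -1.71]
yaw0 61.6
(576, -262, 177, -27.3) -> [ 116.2    2.7 -109.1] yaw 1.552
(576, -262, 94, -27.3) -> [ 116.3   85.7 -108.6] yaw 1.552
```

View pics/f_s.png

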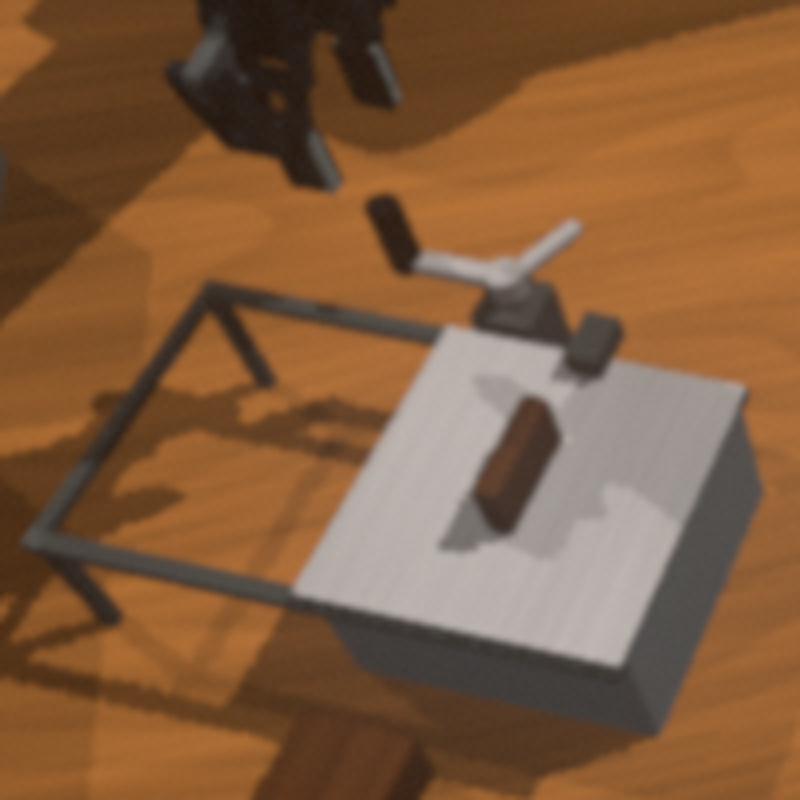

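Lever free, pointing to box −y. Now to the cover's grip.

```bash
python3 -m inch '-1 58 0 -54 0.8;-1 116 3 -109 1.552;-1 116 3 -109 1.552;-1 116 3 -109 1.552;-1 116 3 -109 1.552;-1 116 3 -109 1.552;-1 116 3 -109 1.552;-1 116 3 -109 1.552;-1 116 3 -109 1.552;-1 116 3 -109 1.552;-1 116 3 -109 1.552;-1 116 3 -109 1.552;-1 116 3 -109 1.552'
python3 -c "
from h import *
plan((576,-262,93,-27.3))
g=get_image('wrist');save('g_w',g)"
```

```text
time_s: 7.15
ee_pos: [0.5743, -0.261, 0.1711]
orientation: [-1.571, 0.002, -0.475]
contact_force: [0.5, 0.4, -1.2]
gripper_width: 0.0856
t7.15 tcp [ 574.3 -261.   171.1] rpy [-1.571  0.002 -0.475] F [ 0.5  0.4 -1.2] w85.6 j [-0.43  0.27  0.27  1.57  0.    0.05]
yaw0 -27.2
(576, -262, 93, -27.3) -> [ 2.1 78.1 -0.1] yaw 0.002
```

View pics/g_w.png

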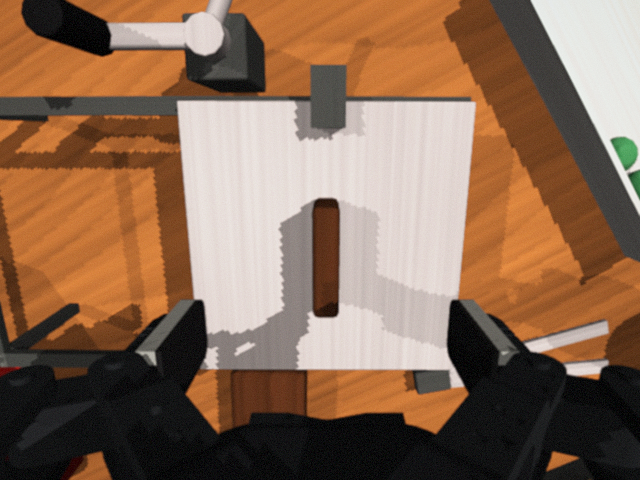

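```bash
python3 -m inch '-1 0 40 0 0;-1 1 75 0 0;-1 1 75 0 0;1 1 75 0 0;1 1 75 0 0;1 1 75 0 0;1 1 75 0 0;1 1 75 0 0;1 1 75 0 0;1 1 75 0 0'
python3 -c "
from h import *
st()"
python3 -m inch '1 0 0 -10 0;1 0 0 -25 0;1 0 0 -40 0;1 0 0 -55 0;1 0 0 -70 0;1 0 0 -85 0;1 0 0 -100 0;1 0 0 -112 0;1 0 0 -122 0;1 0 0 -128 0;1 0 0 -132 0;1 0 0 -136 0;1 0 0 -138 0;1 0 0 -138 0'
python3 -c "
from h import *
st()"
```

```text
time_s: 8.2
ee_pos: [0.5756, -0.2624, 0.0985]
orientation: [-1.572, -0.002, -0.477]
contact_force: [-1.6, -3.6, 5.2]
gripper_width: 0.0125
t8.20 tcp [ 575.6 -262.4   98.5] rpy [-1.572 -0.002 -0.477] F [-1.6 -3.6  5.2] w12.5 j [-0.43  0.27  0.13  1.43 -0.    0.05]
time_s: 9.6
ee_pos: [0.5135, -0.3823, 0.0985]
orientation: [-1.566, -0.001, -0.475]
contact_force: [4.1, 11.0, 6.5]
gripper_width: 0.0129
t9.60 tcp [ 513.5 -382.3   98.5] rpy [-1.566e+00 -1.000e-03 -4.750e-01] F [ 4.1 11.   6.5] w12.9 j [-0.64  0.29  0.16  1.43  0.   -0.17]
```

Moved 135 mm, pressing at the stop. Release, lift, and measure the scoop.

```bash
python3 -m inch '-1 0 0 2 0;-1 0 0 2 0;-1 0 0 2 0;-1 0 0 2 0;-1 0 -45 2 0;-1 0 -90 2 0;-1 0 -110 2 0;-1 0 -110 2 0'
python3 -c "
from h import *
st()
g=get_image('top');s=get_image('scene')
save('h_t',g,(380,190,580,340),4);save('h_m',g,(130,220,290,360),5); save('h_sm',s,(370,130,500,250),6)"
```

```text
time_s: 10.4
ee_pos: [0.514, -0.3834, 0.2113]
orientation: [-1.572, -0.006, -0.477]
contact_force: [0.3, -1.2, 0.1]
gripper_width: 0.0855
t10.40 tcp [ 514.  -383.4  211.3] rpy [-1.572 -0.006 -0.477] F [ 0.3 -1.2  0.1] w85.5 j [-0.64  0.3   0.39  1.65 -0.   -0.16]
```

View pics/h_t.png

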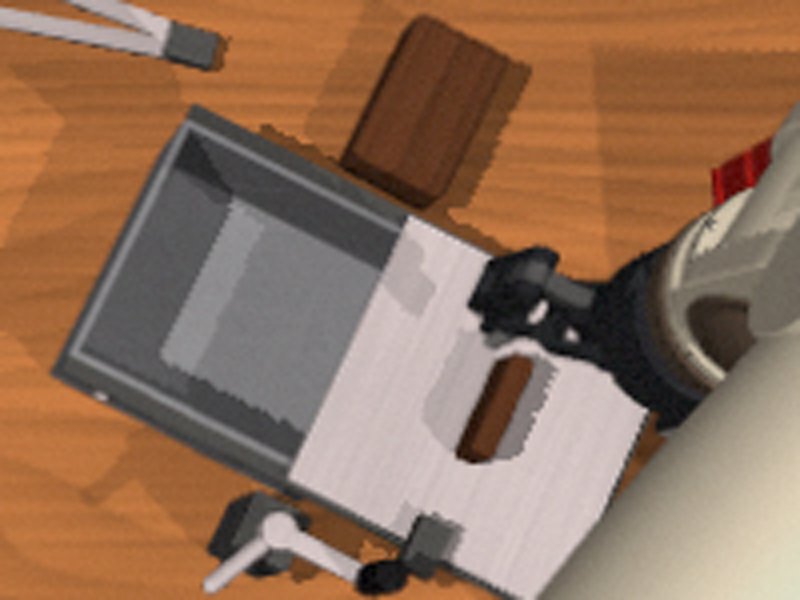

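View pics/h_m.png

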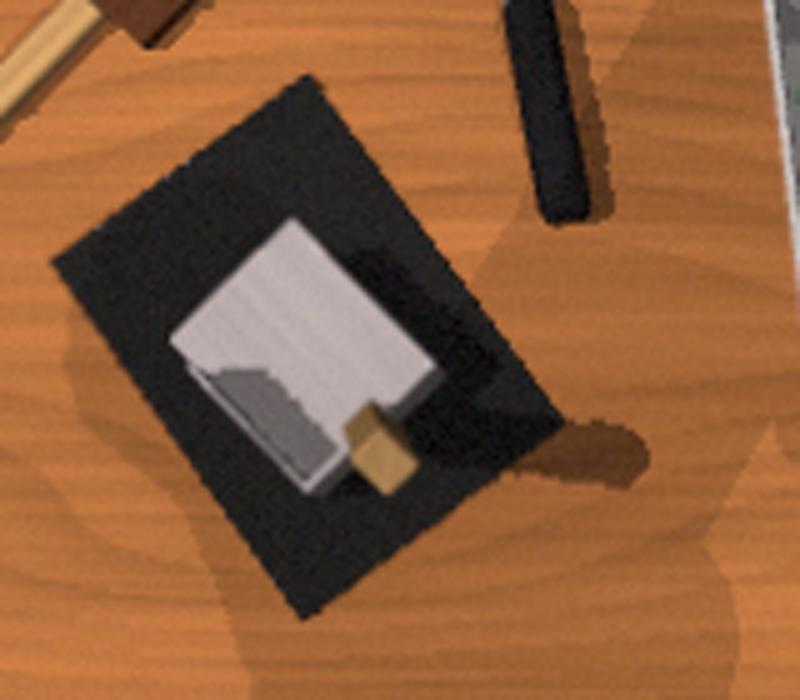

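View pics/h_sm.png

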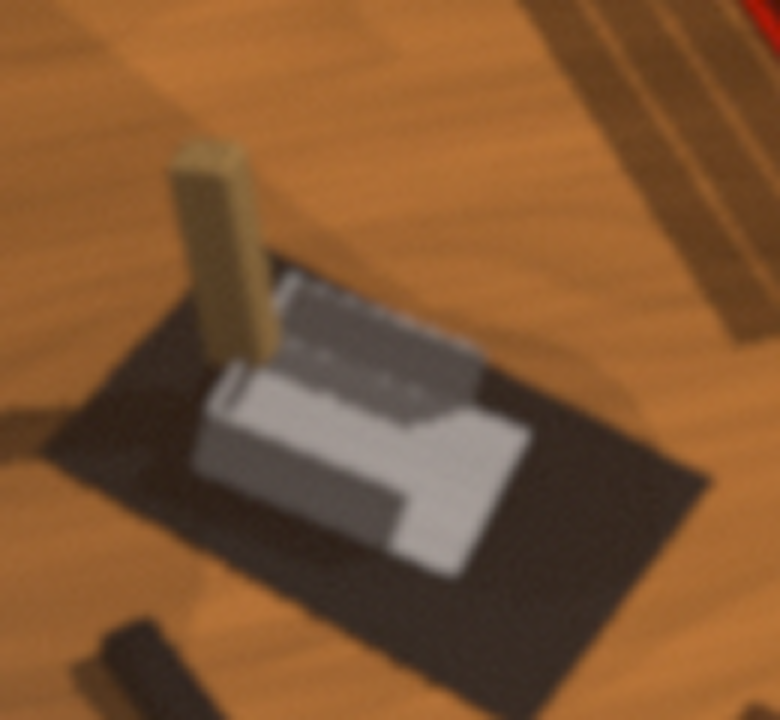

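```bash
python3 - <<'E'
from h import *
g=get_image("top"); s=get_image("scene")
L=onz(g,[(188.6,263.4),(164,288)],.005)[:,:2]*1000
L2=onz(s,[(370+530/6,130+432/6),(370+458/6,130+578/6)],.005)[:,:2]*1000
print(L,L2,np.linalg.norm(L[0]-L[1]))
h=tri([g,s],[(207.4,313.4),(404.7,156.7)])*1000; print("handle top",h, onz(g,[(207.4,313.4)],.118)*1000)
for l,nm in((L,"top"),(L2[::-1],"sc")):
    mid=L.mean(0); e=L[0]-L[1]; yaw=np.degrees(np.arctan2(e[1],e[0]))+90
    print(nm,"lipmid",mid,"yaw edge",yaw)
m=(L.mean(0)+L2.mean(0))/2; d=m-h[:2]; yaw=np.degrees(np.arctan2(d[1],d[0])); u=d/np.linalg.norm(d)
print("yaw",yaw,"len",np.linalg.norm(d),"(137.5)  grip",m-126*u, h[:2]+11.5*u,"origin",m-55*u)
E
python3 -c "
from h import *
plan((445,284,230,44))"
```

```text
[[589.65326828 317.60989746]
 [531.0618914  372.16478046]] [[532.79383792 373.14091856]
 [591.98170098 318.36553471]] 80.05738381475948
handle top [464.37890576 247.91270071 112.34743749] [[463.44200722 245.46125259 118.        ]]
top lipmid [560.35757984 344.88733896] yaw edge 47.04316098567457
sc lipmid [560.35757984 344.88733896] yaw edge 47.04316098567457
yaw 45.12196270240341 len 137.4628249714719 (137.5)  grip [472.46707503 256.03537726] [472.49330573 256.06171987] origin [522.56467481 306.34671292]
t10.60 tcp [ 512.7 -382.2  205.5] rpy [-1.57   0.002 -0.477] F [-0.8  0.1 -0.5] w85.8 j [-0.64  0.3   0.38  1.65 -0.   -0.16]
yaw0 -27.3
(445, 284, 230, 44) -> [-366.   -23.4  560.8] yaw -1.245
```

```bash
python3 -c "
from h import *
plan((472.5,256,190,46),(472.5,256,67,46))"
```

```text
t10.60 tcp [ 512.7 -382.2  205.5] rpy [-1.57   0.002 -0.477] F [-0.8  0.1 -0.5] w85.8 j [-0.64  0.3   0.38  1.65 -0.   -0.16]
yaw0 -27.3
(472.5, 256, 190, 46) -> [-328.7   16.5  548.6] yaw -1.280
(472.5, 256, 67, 46) -> [-328.4  139.5  548.5] yaw -1.280
```

```bash
python3 -m inch '-1 -15 0 25 -0.05;-1 -328 17 548 -1.28;-1 -328 17 548 -1.28;-1 -328 17 548 -1.28;-1 -328 17 548 -1.28;-1 -328 17 548 -1.28;-1 -328 17 548 -1.28;-1 -328 17 548 -1.28;-1 -328 17 548 -1.28;-1 -328 17 548 -1.28;-1 -328 17 548 -1.28;-1 -328 17 548 -1.28;-1 -328 17 548 -1.28;-1 -328 17 548 -1.28;-1 -328 17 548 -1.28;-1 -328 17 548 -1.28;-1 -328 17 548 -1.28'
python3 -c "
from h import *
plan((472.5,256,67,46))
g=get_image('wrist');save('i_w',g)"
```

```text
time_s: 12.3
ee_pos: [0.4733, 0.2535, 0.1901]
orientation: [-1.571, 0.001, 0.801]
contact_force: [-0.7, 0.2, 0.1]
gripper_width: 0.0853
t12.30 tcp [473.3 253.5 190.1] rpy [-1.571e+00  1.000e-03  8.010e-01] F [-0.7  0.2  0.1] w85.3 j [ 0.49  0.04  0.05  1.58 -0.   -0.31]
yaw0 45.9
(472.5, 256, 67, 46) -> [  1.3 123.1   2.3] yaw -0.001
```

View pics/i_w.png

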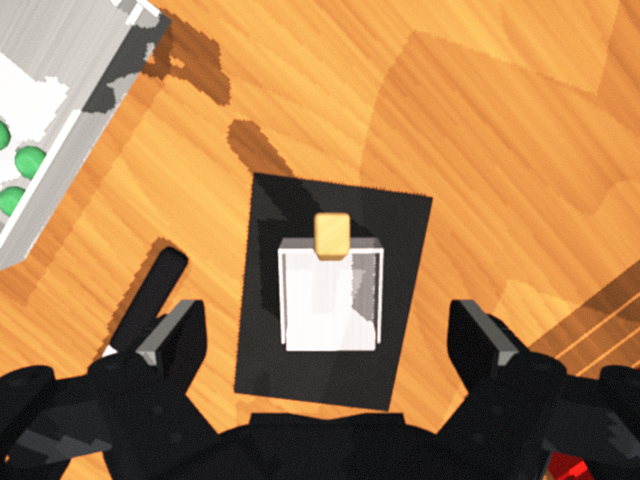

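The scoop is square to the jaws, with the handle top at (332,235). Descend and grip.

```bash
python3 -m inch '-1 1 45 2 0;-1 1 90 2 0;-1 1 121 2 0;-1 1 121 2 0;1 1 121 2 0;1 1 121 2 0;1 1 121 2 0;1 1 121 2 0;1 1 121 2 0;1 1 121 2 0;1 1 121 2 0'
python3 -c "
from h import *
st()"
python3 -m inch '1 0 -10 0 0;1 0 -25 0 0;1 0 -45 0 0;1 0 -70 0 0;1 0 -90 0 0;1 0 -100 0 0;1 0 -100 0 0'
python3 -c "
from h import *
g=get_image('wrist');save('j_w',g)
s=get_image('scene');save('j_s',s,(340,60,560,250),3.6)
plan((450,10,165,7.5))"
```

```text
time_s: 13.45
ee_pos: [0.473, 0.2573, 0.0705]
orientation: [-1.572, -0.002, 0.803]
contact_force: [0.7, -1.7, 5.3]
gripper_width: 0.0192
t13.45 tcp [473.  257.3  70.5] rpy [-1.572 -0.002  0.803] F [ 0.7 -1.7  5.3] w19.2 j [ 0.5   0.06 -0.17  1.35 -0.   -0.3 ]
time_s: 14.15
ee_pos: [0.473, 0.2575, 0.1712]
orientation: [-1.572, -0.003, 0.803]
contact_force: [0.1, 0.6, -2.6]
gripper_width: 0.0191
t14.25 tcp [472.3 257.  168.7] rpy [-1.571e+00  1.000e-03  8.030e-01] F [ 0.  -0.7 -2.3] w19.4 j [ 0.5   0.04  0.01  1.54  0.   -0.3 ]
yaw0 46.0
(450, 10, 165, 7.5) -> [-193.2    3.8 -155.5] yaw 0.672
```

View pics/j_w.png

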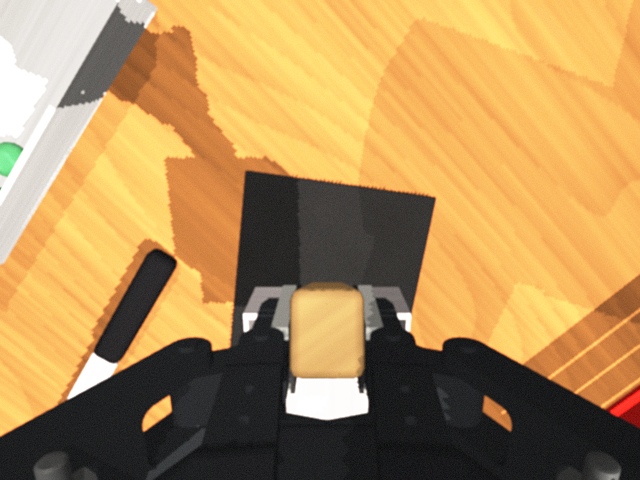

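View pics/j_s.png

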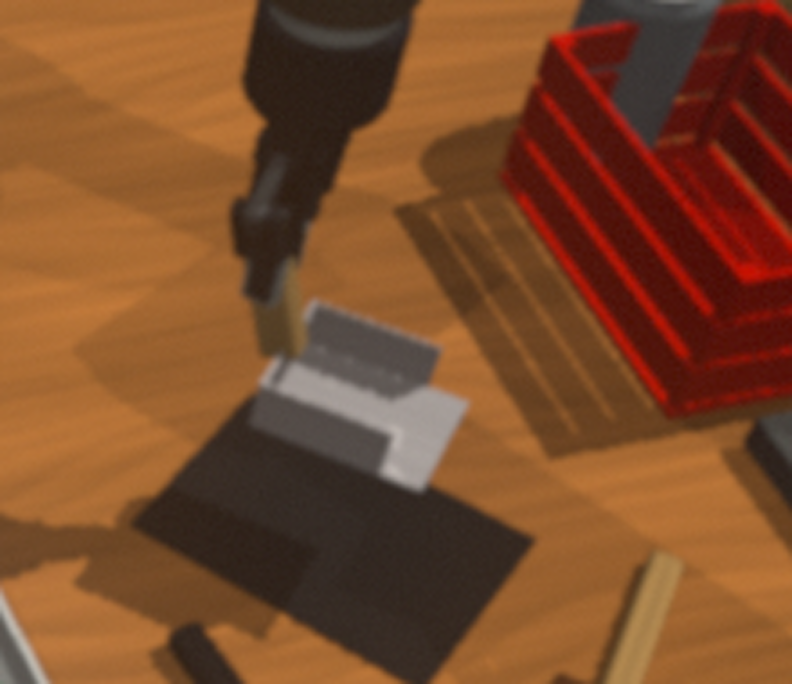

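Run:
```python
from h import *
g=get_image("top"); s=get_image("scene")
import sys
O=np.array([.589,.004]);y=np.radians(7.4);u=np.array([np.cos(y),np.sin(y)]);v=np.array([-u[1],u[0]])
P=[]
for a,b,z in [(-120,-75,4),(-120,75,4),(95,75,4),(95,-75,4),(-121,75,24),(-121,-75,24),(115.4,75,60),(115.4,-75,60),(100,75,45),(100,-75,45)]:
    q=O+u*a/1000+v*b/1000; P.append([*q,z/1000])
P=np.array(P)
save("k_t",g,(270,190,390,330),5,proj(g,P)); save("k_s",s,(250,190,370,310),5,proj(s,P))
```

```text
(no output)
```

View pics/k_t.png

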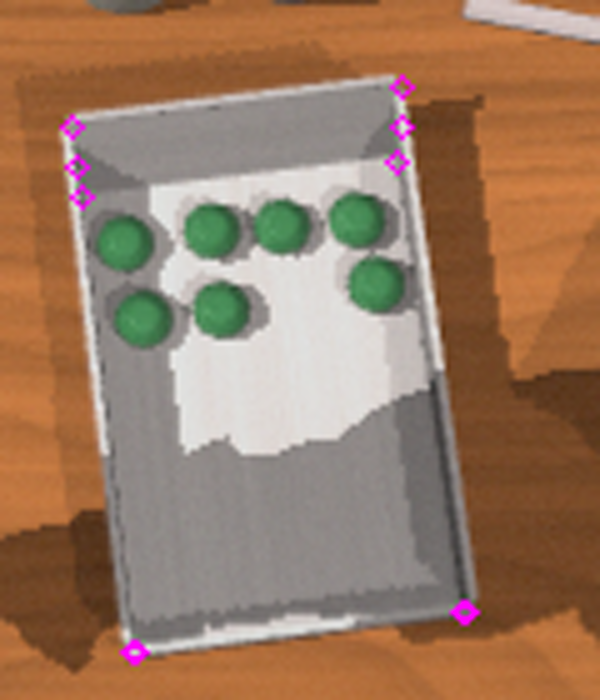

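View pics/k_s.png

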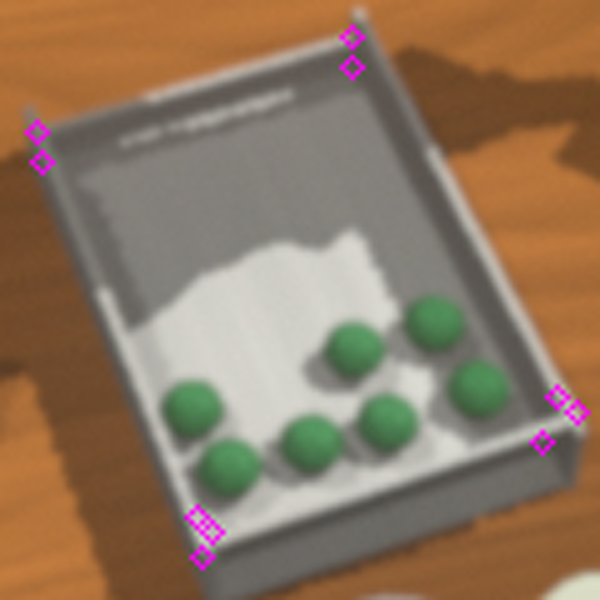

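```bash
cat >> h.py <<'E'
OB=np.array([591.,4.]);yb=np.radians(7.4);ub=np.array([np.cos(yb),np.sin(yb)]);vb=np.array([-ub[1],ub[0]])
CX=np.array([576.,-262.2]);yx=np.radians(-27.3);ux=np.array([np.cos(yx),np.sin(yx)]);vx=np.array([-ux[1],ux[0]])
def inbin(a,b,z): return (*np.round(OB+a*ub+b*vb,1),z,7.4)
def inbox(a,b,z): return (*np.round(CX+a*ux+b*vx,1),z,-27.3)
def nug():
    for n in("top","scene"):
        g=get_image(n);hsv=cv2.cvtColor(g["pixels"],cv2.COLOR_RGB2HSV); mk=cv2.inRange(hsv,(45,90,40),(85,255,255))
        k,l,q,ce=cv2.connectedComponentsWithStats(mk)
        for i in range(1,k):
            if q[i,4]>8:
                w=onz(g,[ce[i]],.014)[0,:2]*1000; d=w-OB; e=w-CX
                print(n,np.round(ce[i]),q[i,4],"bin",np.round([d@ub,d@vb]),"box",np.round([e@ux,e@vx]))
E
python3 -c "
from h import *
plan(inbin(-122,32,160),inbin(-122,32,71))"
```

```text
t14.35 tcp [472.  256.9 168.1] rpy [-1.57   0.002  0.803] F [-0.4 -0.5 -2.2] w19.4 j [ 0.5   0.04  0.01  1.54 -0.   -0.3 ]
yaw0 46.0
(np.float64(465.9), np.float64(20.0), 160, 7.4) -> [-174.7    8.3 -160.1] yaw 0.674
(np.float64(465.9), np.float64(20.0), 71, 7.4) -> [-174.5   97.3 -160.1] yaw 0.674
```

```bash
python3 -m inch '1 -15 0 -14 0.06;1 -45 0 -41 0.18;1 -80 4 -73 0.3;1 -115 6 -105 0.45;1 -145 8 -133 0.57;1 -165 8 -151 0.64;1 -175 8 -160 0.674;1 -175 8 -160 0.674;1 -175 8 -160 0.674;1 -175 45 -160 0.674;1 -175 75 -160 0.674;1 -175 85 -160 0.674;1 -175 85 -160 0.674'
python3 -c "
from h import *
plan(inbin(-122,32,71))
g=get_image('top');save('l_t',g,(250,180,410,360),4);s=get_image('scene');save('l_s',s,(230,100,400,310),3.5)"
```

```text
time_s: 15.65
ee_pos: [0.4652, 0.0209, 0.0831]
orientation: [-1.57, 0.003, 0.131]
contact_force: [-0.1, 0.1, -1.1]
gripper_width: 0.0189
t15.65 tcp [465.2  20.9  83.1] rpy [-1.57   0.003  0.131] F [-0.1  0.1 -1.1] w18.9 j [ 0.04 -0.12 -0.31  1.38  0.   -0.09]
yaw0 7.5
(np.float64(465.9), np.float64(20.0), 71, 7.4) -> [ 0.6 12.1 -1. ] yaw 0.002
```

View pics/l_t.png

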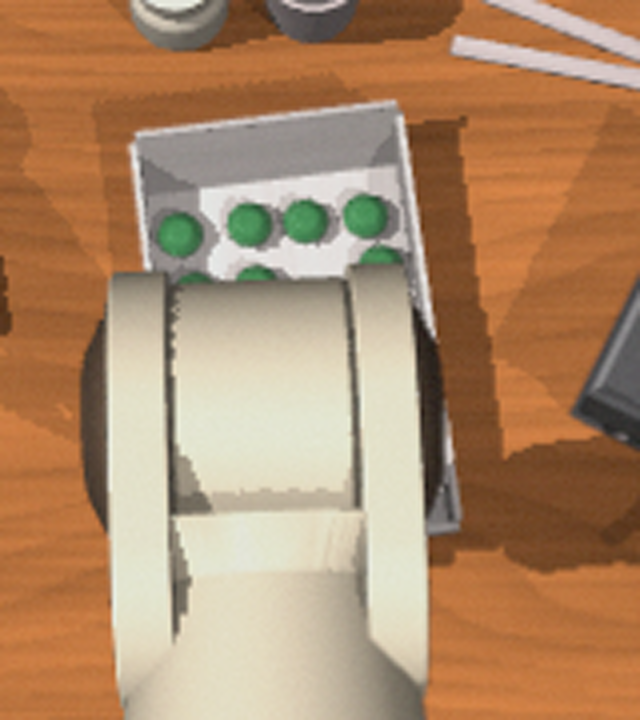

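View pics/l_s.png

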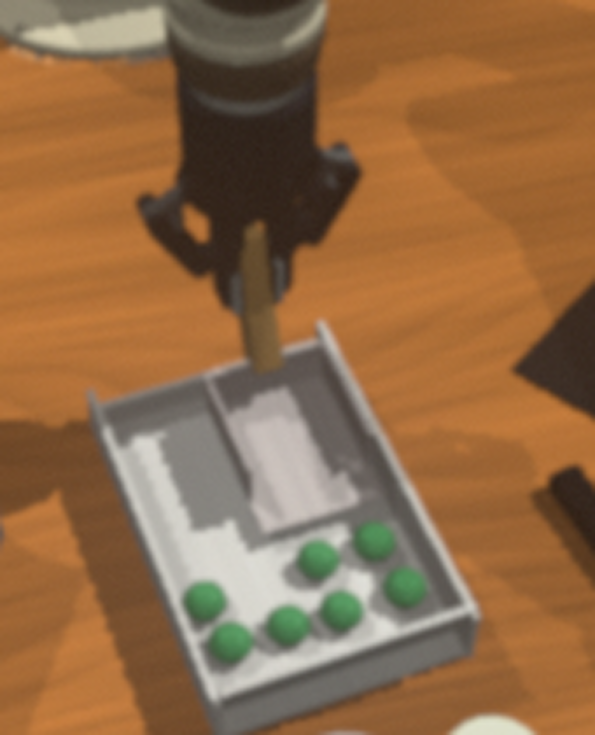

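```bash
python3 - <<'E'
from h import *
s=get_image("scene")
for uv in ((230+258/3.5,100+535/3.5),(230+355/3.5,100+497/3.5)):
    d=onz(s,[uv],.017)[0,:2]*1000-OB; print(d@ub,d@vb)
st()
E
python3 -m inch '1 0 6 0 0;1 0 11 0 0;1 0 13 0 0;1 0 13 0 0'
python3 -c "
from h import *
st()"
```

```text
2.357496915269171 -10.855936259571662
-2.6507236114320647 54.23114560350798
t15.80 tcp [466.9  20.5  85.9] rpy [-1.571 -0.002  0.13 ] F [-0.4 -0.6 -2.1] w19.1 j [ 0.04 -0.12 -0.31  1.38  0.   -0.09]
time_s: 16.2
ee_pos: [0.4661, 0.02, 0.0715]
orientation: [-1.571, -0.0, 0.129]
contact_force: [-0.8, 0.6, 0.0]
gripper_width: 0.0196
t16.20 tcp [466.1  20.   71.5] rpy [-1.571 -0.     0.129] F [-0.8  0.6  0. ] w19.6 j [ 0.04 -0.11 -0.33  1.35  0.   -0.09]
```

```bash
python3 -m inch '1 4 1 1 0;1 10 1 2 0;1 18 1 2 0;1 27 1 2 0;1 36 1 2 0;1 45 1 2 0;1 53 1 2 0;1 60 1 2 0;1 67 1 2 0;1 73 1 2 0;1 78 1 2 0;1 82 1 2 0;1 82 1 2 0'
python3 -c "
from h import *
st()
s=get_image('scene');save('m_s',s,(230,100,400,310),3.5)"
```

```text
time_s: 17.5
ee_pos: [0.5474, 0.0326, 0.0715]
orientation: [-1.571, -0.001, 0.129]
contact_force: [-5.0, -1.0, 8.9]
gripper_width: 0.0193
t17.50 tcp [547.4  32.6  71.5] rpy [-1.571e+00 -1.000e-03  1.290e-01] F [-5.  -1.   8.9] w19.3 j [ 0.06  0.08 -0.14  1.35  0.   -0.07]
```

View pics/m_s.png

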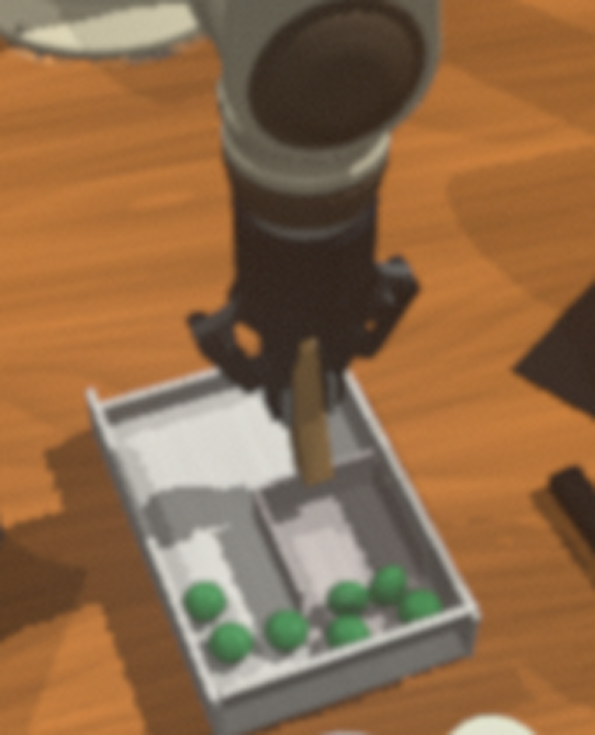

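Four nuggets are being gathered against the end wall. Push on gently.

```bash
python3 -m inch '1 3 0 0 0;1 6 0 0 0;1 9 0 0 0;1 9 0 0 0'
python3 -c "
from h import *
st()
s=get_image('scene');save('n_s',s,(270,200,400,310),6)"
```

```text
time_s: 17.95
ee_pos: [0.5558, 0.0337, 0.0715]
orientation: [-1.571, 0.0, 0.129]
contact_force: [-7.9, -2.0, 11.1]
gripper_width: 0.019
t17.95 tcp [555.8  33.7  71.5] rpy [-1.571  0.     0.129] F [-7.9 -2.  11.1] w19.0 j [ 0.06  0.1  -0.12  1.35 -0.   -0.07]
```

View pics/n_s.png

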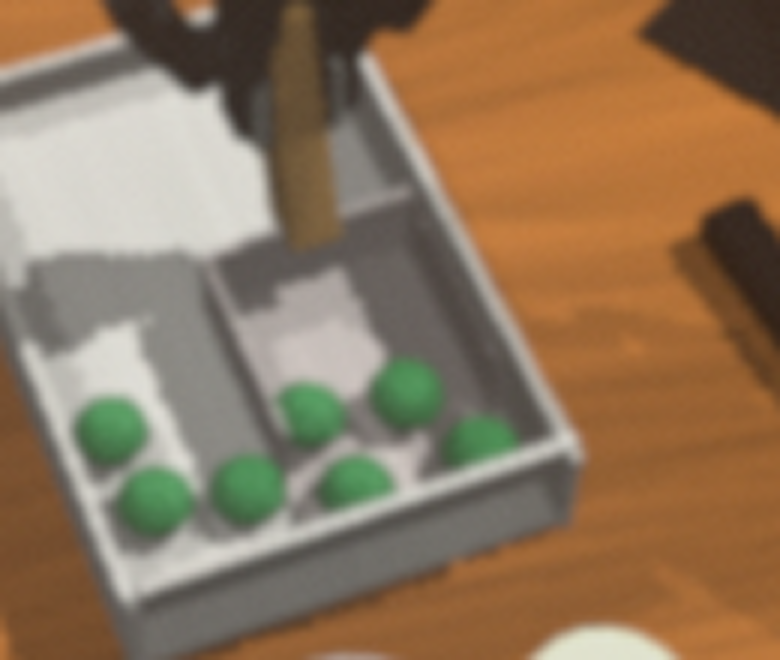

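```bash
python3 -m inch '1 2 0 0 0;1 3 0 0 0;1 3 0 0 0'
python3 -c "
from h import *
st()"
python3 -m inch '1 0 -3 0 0;1 0 -8 0 0;1 -1 -15 0 0;1 -3 -24 0 0;1 -5 -34 0 0;1 -9 -44 0 0;1 -15 -54 0 0;1 -22 -64 0 0;1 -30 -74 0 0;1 -39 -82 0 0;1 -48 -88 0 0;1 -58 -90 0 0;1 -70 -90 0 0;1 -84 -90 0 0;1 -84 -90 0 0;1 -84 -90 0 0'
python3 -c "
from h import *
st()
s=get_image('scene');save('o_s',s,(230,100,400,310),3.5)"
```

```text
time_s: 18.3
ee_pos: [0.556, 0.0337, 0.0717]
orientation: [-1.571, 0.005, 0.129]
contact_force: [-25.0, -3.7, 20.9]
gripper_width: 0.0194
t18.30 tcp [556.   33.7  71.7] rpy [-1.571  0.005  0.129] F [-25.   -3.7  20.9] w19.4 j [ 0.06  0.11 -0.11  1.36 -0.   -0.07]
time_s: 19.9
ee_pos: [0.4755, 0.0233, 0.1602]
orientation: [-1.571, -0.0, 0.129]
contact_force: [0.7, 0.2, -2.8]
gripper_width: 0.0193
t19.90 tcp [475.5  23.3 160.2] rpy [-1.571 -0.     0.129] F [ 0.7  0.2 -2.8] w19.3 j [ 0.05 -0.1  -0.15  1.52  0.   -0.08]
```

View pics/o_s.png

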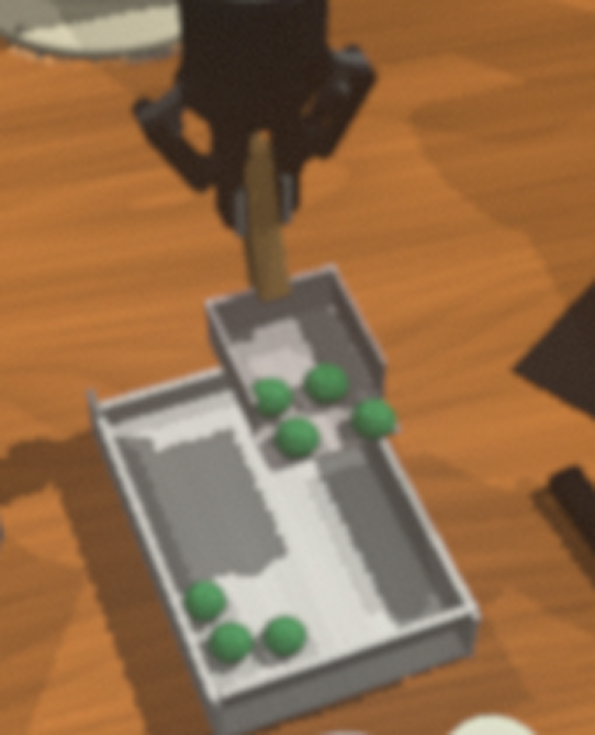

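All four are on the pan; three remain. A nugget at the front-left sits near the edge, so I'll ramp backwards and stop sharply so they slide in.

```bash
python3 -m inch '1 -6 0 0 0;1 -19 0 0 0;1 -39 0 0 0;1 -66 0 0 0;1 -99 0 0 0;1 -99 0 0 0;1 -99 0 0 0;1 -99 0 0 0'
python3 -c "
from h import *
st()
s=get_image('scene');save('p_s',s,(220,60,400,260),3.5)
plan(inbox(-70,11,170))"
```

```text
time_s: 20.75
ee_pos: [0.378, 0.0106, 0.1603]
orientation: [-1.571, -0.0, 0.129]
contact_force: [0.3, 0.3, -2.0]
gripper_width: 0.0195
t20.75 tcp [378.   10.6 160.3] rpy [-1.571 -0.     0.129] F [ 0.3  0.3 -2. ] w19.5 j [ 0.03 -0.34 -0.35  1.57 -0.   -0.1 ]
t20.80 tcp [378.1  10.6 160.2] rpy [-1.571  0.     0.129] F [-0.8  0.  -3.2] w19.2 j [ 0.03 -0.34 -0.35  1.57  0.   -0.1 ]
yaw0 7.4
(np.float64(518.8), np.float64(-220.3), 170, -27.3) -> [ 109.8   -9.8 -247.2] yaw 0.606
```

View pics/p_s.png

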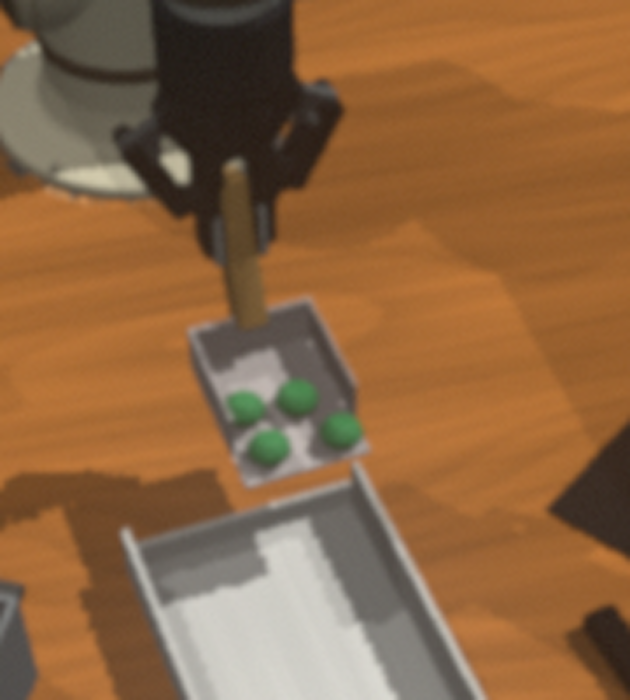

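```bash
python3 -m inch '1 2 -1 -5 0.02;1 7 -2 -16 0.06;1 15 -3 -33 0.11;1 25 -4 -56 0.17;1 36 -6 -81 0.23;1 47 -7 -106 0.29;1 58 -8 -131 0.35;1 69 -9 -156 0.41;1 80 -10 -181 0.46;1 90 -10 -203 0.51;1 98 -10 -221 0.55;1 104 -10 -235 0.58;1 108 -10 -243 0.6;1 110 -10 -247 0.606;1 110 -10 -247 0.606;1 110 -10 -247 0.606'
python3 -c "
from h import *
plan(inbox(-70,11,135))
s=get_image('scene');save('q_s',s,(60,80,280,330),2.8)"
```

```text
time_s: 22.4
ee_pos: [0.5183, -0.2199, 0.1703]
orientation: [-1.571, 0.0, -0.476]
contact_force: [-0.9, 0.1, -3.1]
gripper_width: 0.0193
t22.40 tcp [ 518.3 -219.9  170.3] rpy [-1.571  0.    -0.476] F [-0.9  0.1 -3.1] w19.3 j [-0.4   0.1   0.08  1.54  0.    0.08]
yaw0 -27.3
(np.float64(518.8), np.float64(-220.3), 135, -27.3) -> [ 0.7 35.3 -0.1] yaw 0.000
```

View pics/q_s.png

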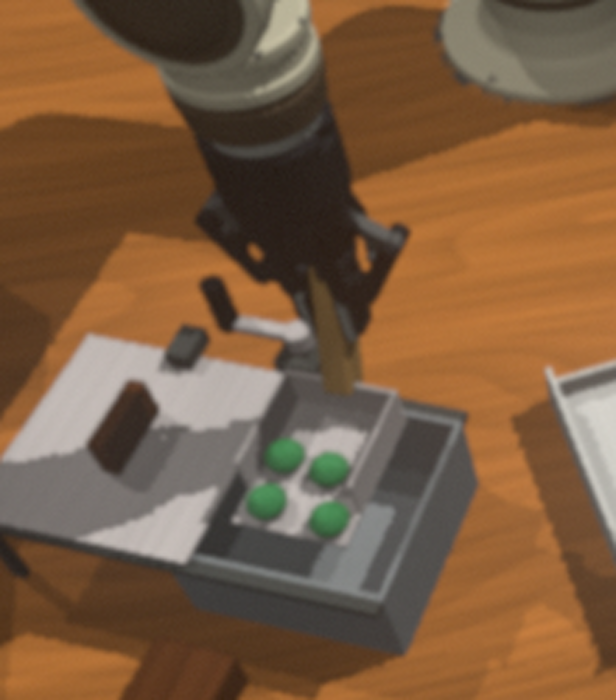

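```bash
python3 -m inch '1 0 5 1 0;1 0 14 3 0;1 0 25 4 0;1 0 33 4 0;1 0 36 4 0;1 0 36 4 0'
python3 -c "
from h import *
st()"
python3 -m inch '1 5 0 0 0;1 10 0 0 0;1 15 0 0 0;1 20 0 0 0;1 24 0 0 0;1 28 0 0 0;1 28 0 0 0'
python3 -c "
from h import *
st()
s=get_image('scene');save('r_s',s,(60,80,280,330),2.8)"
```

```text
time_s: 23.05
ee_pos: [0.5199, -0.2165, 0.1335]
orientation: [-1.571, 0.001, -0.477]
contact_force: [-0.0, -0.1, -2.2]
gripper_width: 0.0195
t23.05 tcp [ 519.9 -216.5  133.5] rpy [-1.571e+00  1.000e-03 -4.770e-01] F [-0.  -0.1 -2.2] w19.5 j [-0.39  0.1   0.01  1.47 -0.    0.08]
time_s: 23.75
ee_pos: [0.5438, -0.2288, 0.1347]
orientation: [-1.571, 0.004, -0.477]
contact_force: [-10.8, 4.6, 5.0]
gripper_width: 0.0193
t23.75 tcp [ 543.8 -228.8  134.7] rpy [-1.571  0.004 -0.477] F [-10.8   4.6   5. ] w19.3 j [-0.4   0.17  0.08  1.49  0.    0.08]
```

View pics/r_s.png

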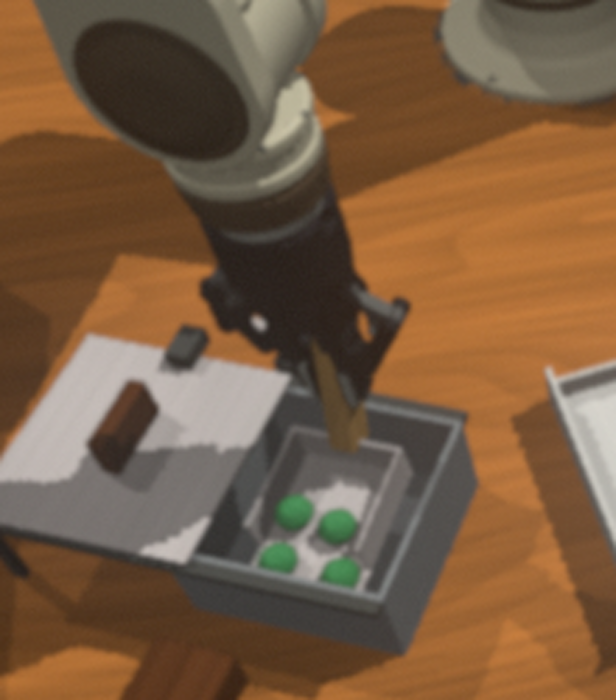

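Lip meets the far wall at about 12 N and the pan starts pivoting. Continue.

```bash
python3 -m inch '1 6 0 0 0;1 12 0 0 0;1 18 0 0 0;1 24 0 0 0;1 30 0 0 0;1 30 0 0 0'
python3 -c "
from h import *
st()
s=get_image('scene');save('s_s',s,(60,80,280,330),2.8)"
```

```text
time_s: 24.4
ee_pos: [0.5718, -0.2433, 0.1341]
orientation: [-1.571, 0.002, -0.477]
contact_force: [-3.5, 1.0, -1.3]
gripper_width: 0.0191
t24.40 tcp [ 571.8 -243.3  134.1] rpy [-1.571  0.002 -0.477] F [-3.5  1.  -1.3] w19.1 j [-0.4   0.25  0.17  1.49  0.    0.07]
```

View pics/s_s.png

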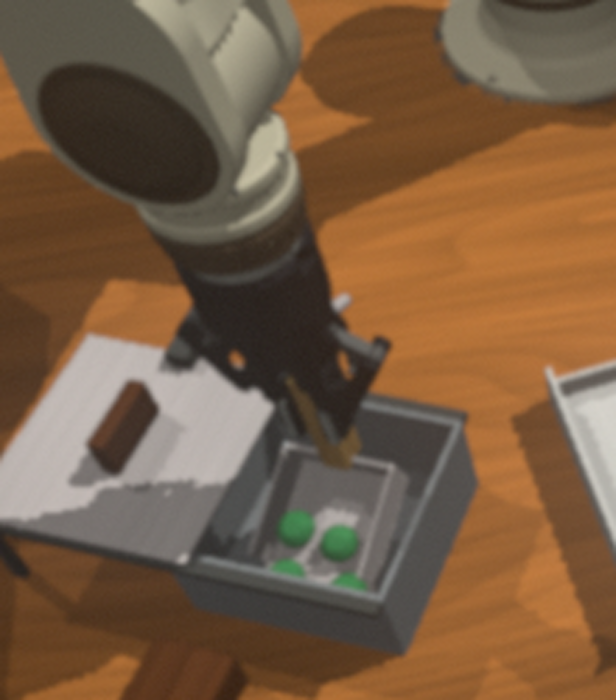

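```bash
python3 -m inch '1 6 0 0 0;1 12 0 0 0;1 18 0 0 0;1 24 0 0 0;1 30 0 0 0;1 36 0 0 0;1 36 0 0 0;1 36 0 0 0'
python3 -c "
from h import *
st()
s=get_image('scene');save('t_s',s,(60,80,280,330),2.8)"
```

```text
time_s: 25.25
ee_pos: [0.6039, -0.2598, 0.134]
orientation: [-1.571, 0.0, -0.477]
contact_force: [-1.3, 0.7, -2.8]
gripper_width: 0.0191
t25.25 tcp [ 603.9 -259.8  134. ] rpy [-1.571  0.    -0.477] F [-1.3  0.7 -2.8] w19.1 j [-0.41  0.33  0.28  1.51 -0.    0.07]
```

View pics/t_s.png

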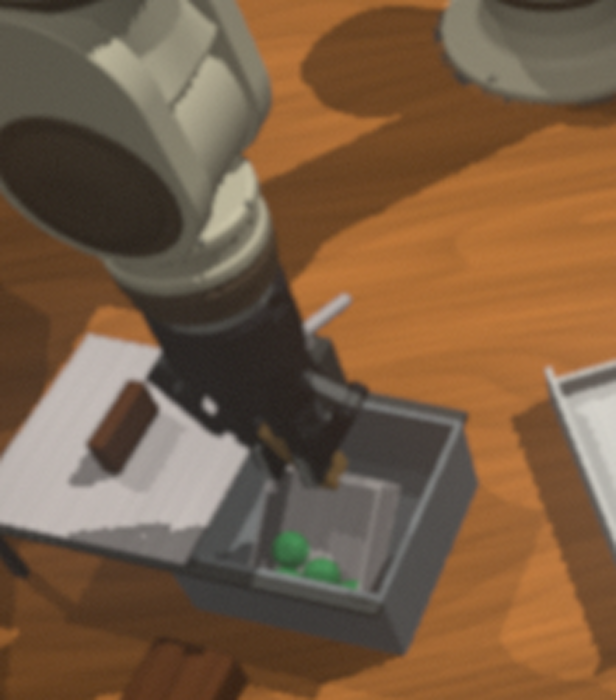

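Well tilted; nuggets slid to the wall. Retract and raise so they drop.

```bash
python3 -m inch '1 -6 0 0 0;1 -14 -2 0 0;1 -22 -6 0 0;1 -30 -12 0 0;1 -38 -20 0 0;1 -38 -35 0 0;1 -38 -55 0 0;1 -38 -80 0 0;1 -38 -110 0 0;1 -38 -110 0 0;1 -38 -110 0 0'
python3 -c "
from h import *
st()
s=get_image('scene');save('u_s',s,(60,20,280,330),2.4);w=get_image('wrist');save('u_w',w)"
```

```text
time_s: 26.4
ee_pos: [0.5701, -0.2424, 0.2454]
orientation: [-1.571, -0.002, -0.477]
contact_force: [0.7, -0.7, -2.7]
gripper_width: 0.0193
t26.40 tcp [ 570.1 -242.4  245.4] rpy [-1.571 -0.002 -0.477] F [ 0.7 -0.7 -2.7] w19.3 j [-0.4   0.27  0.41  1.71 -0.    0.07]
```

View pics/u_s.png

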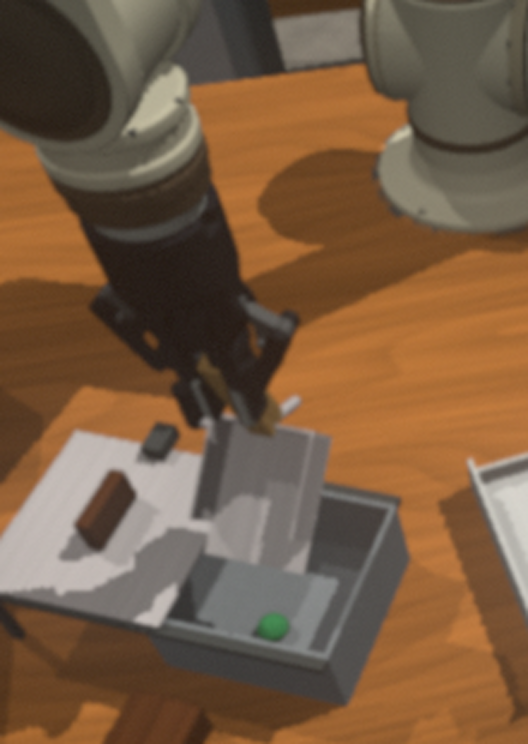

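View pics/u_w.png

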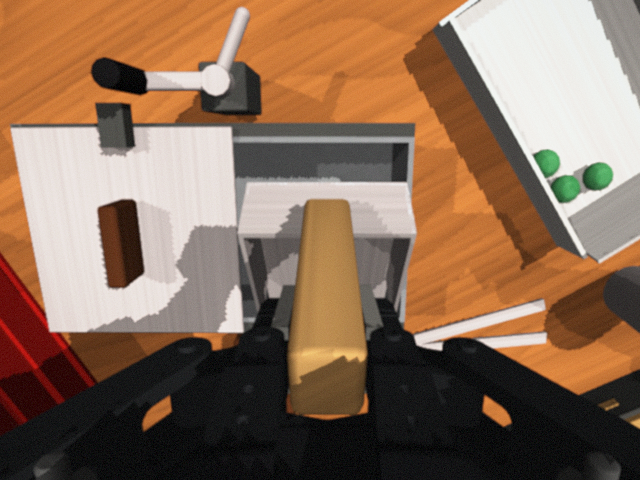

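Four dropped; pan empty. Now to the bin's near half, where I'll press the lip on the floor along an arc to level the scoop.

```bash
python3 -c "
from h import *
plan(inbin(-38,-31,230),inbin(-38,-31,140))"
```

```text
t26.50 tcp [ 569.7 -242.2  243.4] rpy [-1.571e+00  1.000e-03 -4.770e-01] F [ 0.6 -0.5 -2. ] w19.2 j [-0.4   0.27  0.41  1.71 -0.    0.07]
yaw0 -27.3
(np.float64(557.3), np.float64(-31.6), 230, 7.4) -> [-107.6   13.5  181.4] yaw -0.606
(np.float64(557.3), np.float64(-31.6), 140, 7.4) -> [-107.5  103.5  181.4] yaw -0.606
```

```bash
python3 -m inch '1 -15 0 25 -0.08;1 -40 3 67 -0.22;1 -65 6 110 -0.36;1 -90 10 152 -0.5;1 -105 13 178 -0.6;1 -108 14 181 -0.606;1 -108 14 181 -0.606;1 -108 40 181 -0.606;1 -108 70 181 -0.606;1 -108 90 181 -0.606;1 -108 103 181 -0.606;1 -108 103 181 -0.606'
python3 -c "
from h import *
plan(inbin(-38,-31,140))
s=get_image('scene');save('v_s',s,(230,60,400,310),2.8)"
```

```text
time_s: 27.7
ee_pos: [0.5562, -0.0329, 0.1393]
orientation: [-1.57, 0.003, 0.127]
contact_force: [-0.6, 0.7, -1.7]
gripper_width: 0.0193
t27.70 tcp [556.2 -32.9 139.3] rpy [-1.57   0.003  0.127] F [-0.6  0.7 -1.7] w19.3 j [-0.06  0.09  0.    1.49 -0.   -0.19]
yaw0 7.3
(np.float64(557.3), np.float64(-31.6), 140, 7.4) -> [ 1.2 -0.7  1.2] yaw -0.002
```

View pics/v_s.png

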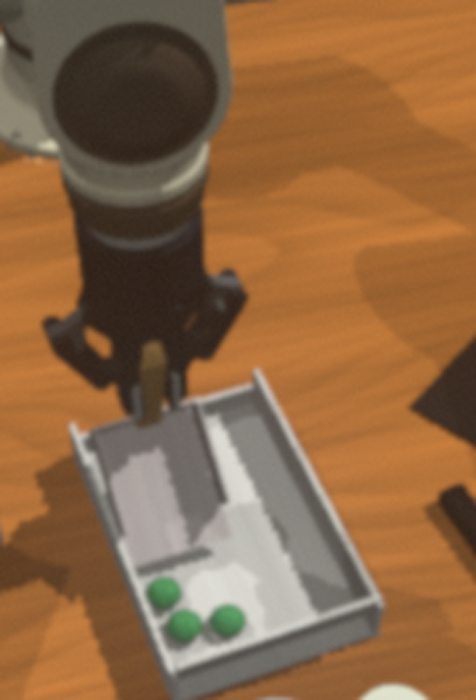

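```bash
python3 -m inch '1 0 8 1 0;1 -3 13 1 0;1 -10 16 1 0;1 -20 20 1 0;1 -31 26 1 0;1 -43 33 1 0;1 -53 41 1 0;1 -63 50 1 0;1 -72 60 1 0;1 -80 68 1 0;1 -82 70 1 0;1 -82 70 1 0'
python3 -c "
from h import *
plan(inbin(-120,-31,71.5))
s=get_image('scene');save('w_s',s,(230,60,400,310),2.8)"
```

```text
time_s: 28.95
ee_pos: [0.4751, -0.0417, 0.0725]
orientation: [-1.571, -0.001, 0.129]
contact_force: [-5.3, -0.7, 6.9]
gripper_width: 0.0192
t28.95 tcp [475.1 -41.7  72.5] rpy [-1.571e+00 -1.000e-03  1.290e-01] F [-5.3 -0.7  6.9] w19.2 j [-0.09 -0.09 -0.31  1.35 -0.   -0.22]
yaw0 7.4
(np.float64(476.0), np.float64(-42.2), 71.5, 7.4) -> [ 0.8  1.  -0.6] yaw -0.000
```

View pics/w_s.png

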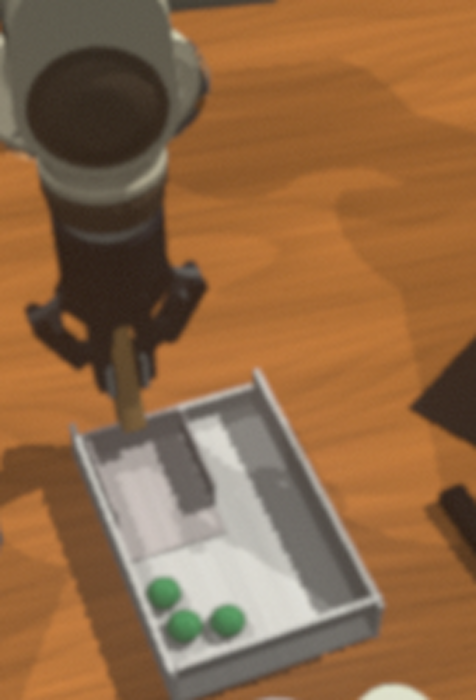

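Leveled. Push pass 2.

```bash
python3 -m inch '1 4 1 0 0;1 10 1 0 0;1 18 1 0 0;1 27 1 0 0;1 36 1 0 0;1 45 1 0 0;1 53 1 0 0;1 60 1 0 0;1 67 1 0 0;1 73 1 0 0;1 79 1 0 0;1 84 1 0 0;1 88 1 0 0;1 91 1 0 0;1 93 1 0 0;1 93 1 0 0'
python3 -c "
from h import *
st()
s=get_image('scene');save('x_s',s,(230,60,400,310),2.8)"
```

```text
time_s: 30.6
ee_pos: [0.5677, -0.0298, 0.0722]
orientation: [-1.571, -0.001, 0.129]
contact_force: [-6.7, -0.5, 9.2]
gripper_width: 0.0191
t30.60 tcp [567.7 -29.8  72.2] rpy [-1.571e+00 -1.000e-03  1.290e-01] F [-6.7 -0.5  9.2] w19.1 j [-0.05  0.13 -0.09  1.35 -0.   -0.18]
```

View pics/x_s.png

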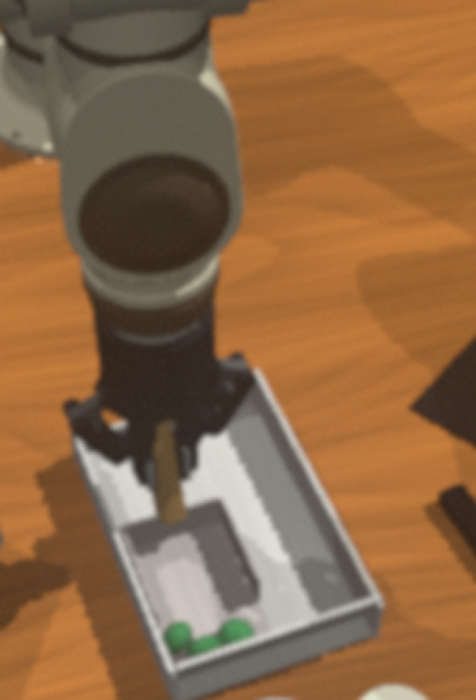

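```bash
python3 -m inch '1 2 0 0 0;1 4 0 0 0;1 5 0 0 0;1 5 0 0 0'
python3 -c "
from h import *
st()
s=get_image('scene');save('y_s',s,(270,200,400,310),6)"
```

```text
time_s: 31.05
ee_pos: [0.5725, -0.0291, 0.0722]
orientation: [-1.571, -0.001, 0.129]
contact_force: [-7.8, -1.7, 9.5]
gripper_width: 0.0191
t31.05 tcp [572.5 -29.1  72.2] rpy [-1.571e+00 -1.000e-03  1.290e-01] F [-7.8 -1.7  9.5] w19.1 j [-0.05  0.14 -0.07  1.36 -0.   -0.18]
```

View pics/y_s.png

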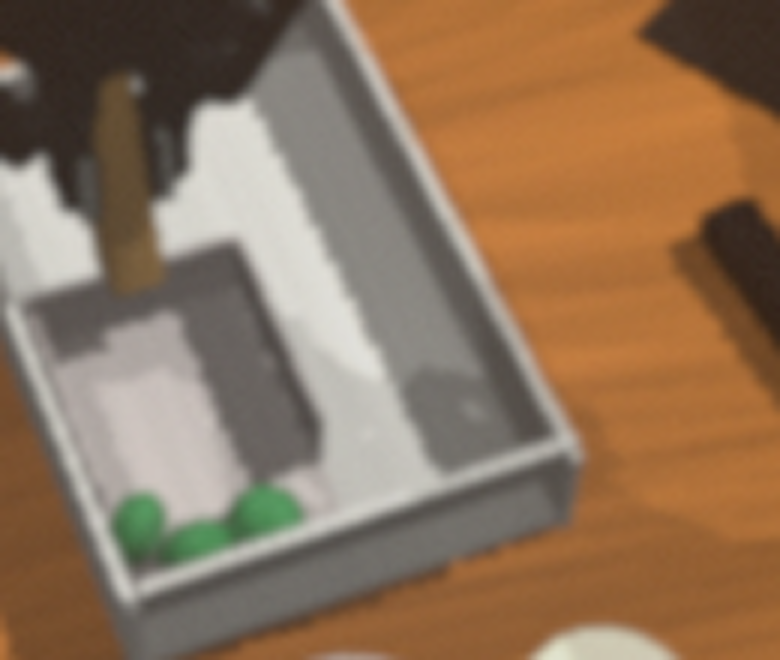

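```bash
python3 -m inch '1 2 0 0 0;1 4 0 0 0;1 5 0 0 0;1 5 0 0 0'
python3 -c "
from h import *
st()
s=get_image('scene');save('z_s',s,(270,200,400,310),6)"
```

```text
time_s: 31.5
ee_pos: [0.5763, -0.0287, 0.0725]
orientation: [-1.572, 0.001, 0.129]
contact_force: [-14.6, -1.8, 14.6]
gripper_width: 0.0189
t31.50 tcp [576.3 -28.7  72.5] rpy [-1.572e+00  1.000e-03  1.290e-01] F [-14.6  -1.8  14.6] w18.9 j [-0.05  0.15 -0.06  1.36 -0.   -0.18]
```

View pics/z_s.png

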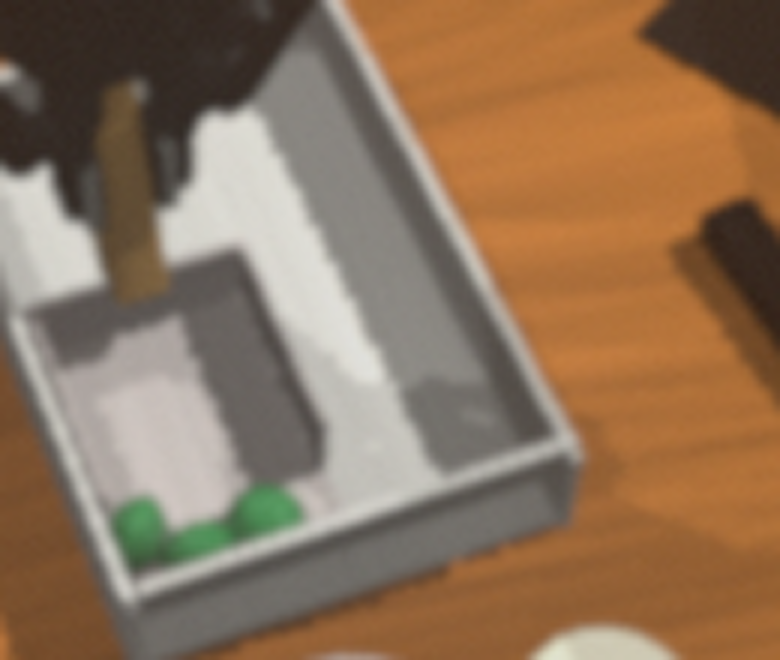

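```bash
python3 -m inch '1 1 -3 0 0;1 1 -8 0 0;1 1 -15 0 0;1 0 -24 0 0;1 -2 -34 0 0;1 -5 -44 0 0;1 -9 -54 0 0;1 -14 -64 0 0;1 -20 -74 0 0;1 -27 -82 0 0;1 -35 -88 0 0;1 -43 -90 0 0;1 -51 -90 0 0;1 -57 -90 0 0;1 -60 -90 0 0;1 -60 -90 0 0'
python3 -c "
from h import *
st()
s=get_image('scene');save('A_s',s,(230,100,400,310),3.5)"
```

```text
time_s: 33.15
ee_pos: [0.5179, -0.036, 0.1601]
orientation: [-1.571, 0.0, 0.129]
contact_force: [-0.5, -0.5, -2.0]
gripper_width: 0.0191
t33.15 tcp [517.9 -36.  160.1] rpy [-1.571  0.     0.129] F [-0.5 -0.5 -2. ] w19.1 j [-0.07 -0.   -0.05  1.52  0.   -0.2 ]
```

View pics/A_s.png

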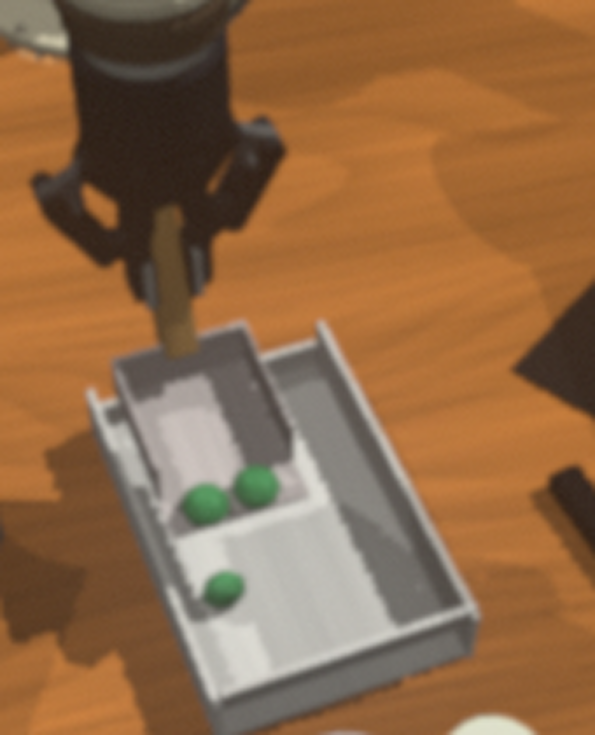

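Two are aboard, but near the lip, and one fell back into the bin at about (225,588) of the crop. I'll take these two first, after a sharp backward stop to slide them inward.

```bash
python3 -m inch '1 -6 0 0 0;1 -19 0 0 0;1 -39 0 0 0;1 -67 0 0 0;1 -105 0 0 0;1 -102 0 0 0;1 -98 0 0 0;1 -98 0 0 0;1 -98 0 0 0'
python3 -c "
from h import *
st()
s=get_image('scene');save('B_s',s,(210,60,400,280),3.2)"
```

```text
time_s: 34.1
ee_pos: [0.4217, -0.0485, 0.1601]
orientation: [-1.571, 0.001, 0.13]
contact_force: [-0.1, 1.2, -2.3]
gripper_width: 0.0189
t34.10 tcp [421.7 -48.5 160.1] rpy [-1.571e+00  1.000e-03  1.300e-01] F [-0.1  1.2 -2.3] w18.9 j [-0.11 -0.23 -0.26  1.54 -0.   -0.24]
```

View pics/B_s.png

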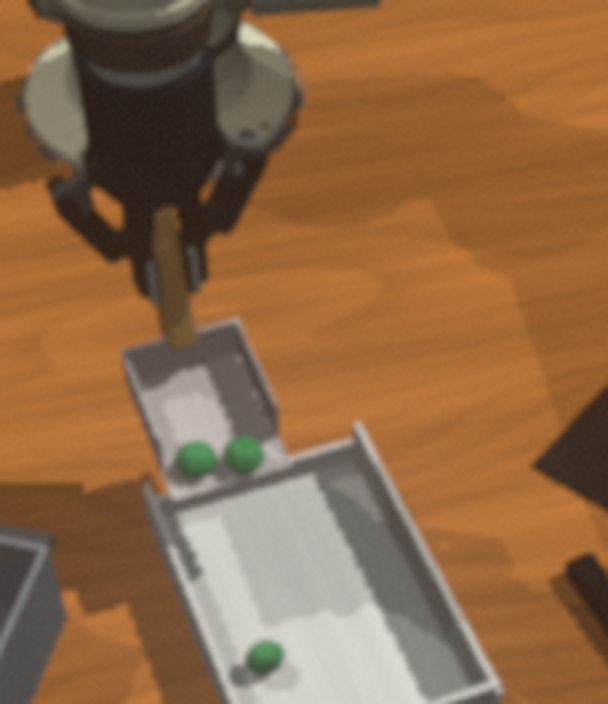

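```bash
python3 -c "
from h import *
nug()
plan(inbox(-75,13,170))
s=get_image('scene');save('C_s',s,(270,200,370,310),6)"
```

```text
top [431. 239.] 70 bin [  27. -257.] box [60. 47.]
top [442. 245.] 91 bin [   9. -281.] box [59. 17.]
top [340. 251.] 57 bin [ 25. -42.] box [-64. 223.]
top [455. 251.] 91 bin [  -9. -308.] box [ 59. -15.]
top [444. 261.] 93 bin [ -28. -280.] box [27. -3.]
scene [286. 200.] 53 bin [-150.    3.] box [-234.  160.]
scene [271. 203.] 59 bin [-156.  -32.] box [-219.  128.]
scene [293. 263.] 19 bin [ 17. -40.] box [-72. 220.]
scene [173. 281.] 93 bin [ -31. -280.] box [25. -4.]
t34.25 tcp [421.4 -48.6 160. ] rpy [-1.571e+00  1.000e-03  1.290e-01] F [ 0.   0.9 -2.1] w19.1 j [-0.11 -0.23 -0.26  1.54 -0.   -0.24]
yaw0 7.4
(np.float64(515.3), np.float64(-216.2), 170, -27.3) -> [  71.5  -10.1 -178.4] yaw 0.606
```

View pics/C_s.png

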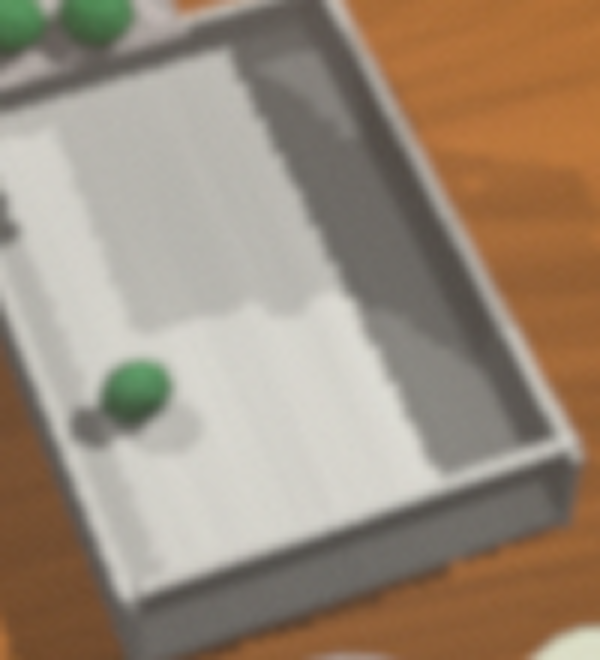

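The loose nugget stands on its edge in the bin near (293,263) and rolls slowly; four lie in the box. Carry the two.

```bash
python3 -m inch '1 2 -1 -5 0.02;1 6 -2 -14 0.05;1 11 -3 -28 0.1;1 19 -5 -46 0.16;1 27 -7 -68 0.23;1 36 -9 -90 0.3;1 45 -10 -112 0.38;1 53 -10 -132 0.45;1 60 -10 -150 0.51;1 65 -10 -163 0.56;1 69 -10 -172 0.59;1 71 -10 -177 0.606;1 71 -10 -178 0.606;1 71 -10 -178 0.606'
python3 -c "
from h import *
plan(inbox(-72,14,136))
s=get_image('scene');save('D_s',s,(60,80,280,330),2.8)"
```

```text
time_s: 35.7
ee_pos: [0.5143, -0.2159, 0.1702]
orientation: [-1.571, 0.0, -0.476]
contact_force: [-0.3, -0.7, -2.7]
gripper_width: 0.0188
t35.70 tcp [ 514.3 -215.9  170.2] rpy [-1.571  0.    -0.476] F [-0.3 -0.7 -2.7] w18.8 j [-0.4   0.09  0.06  1.54  0.    0.08]
yaw0 -27.3
(np.float64(518.4), np.float64(-216.7), 136, -27.3) -> [ 4.  34.2  1.2] yaw 0.000
```

View pics/D_s.png

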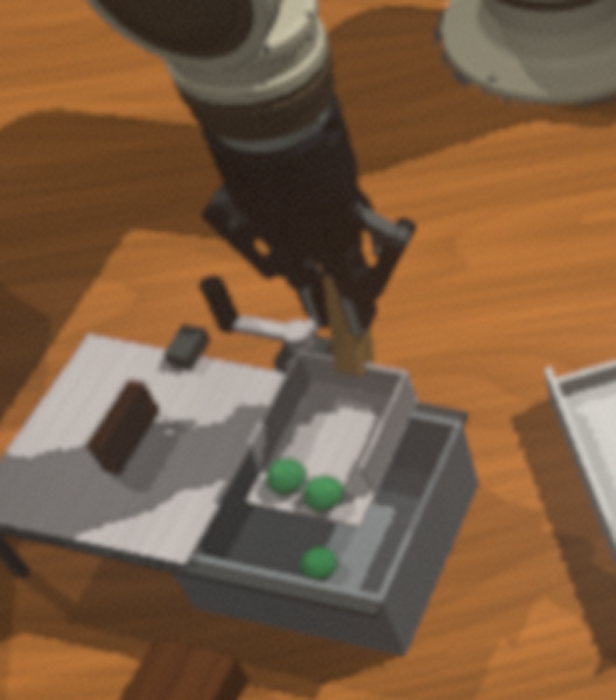

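```bash
python3 -c "
from h import *
s=get_image('wrist');save('E_w',s)"
```

```text
(no output)
```

View pics/E_w.png

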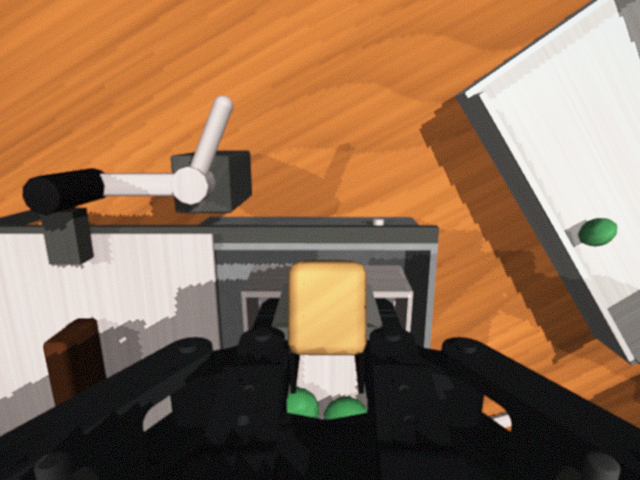

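```bash
python3 -m inch '1 2 5 1 0;1 4 14 2 0;1 4 24 2 0;1 4 30 2 0;1 4 31 2 0;1 10 31 2 0;1 16 31 2 0;1 21 31 2 0;1 26 31 2 0;1 31 31 2 0;1 36 31 2 0;1 41 31 2 0;1 46 31 2 0;1 52 31 2 0;1 58 29 2 0;1 64 27 2 0;1 70 25 2 0;1 70 25 2 0'
python3 -c "
from h import *
plan(inbox(26,14,150))
s=get_image('scene');save('F_s',s,(60,80,280,330),2.8)"
```

```text
time_s: 37.6
ee_pos: [0.5774, -0.2463, 0.1454]
orientation: [-1.571, 0.001, -0.477]
contact_force: [-5.4, 2.7, 0.1]
gripper_width: 0.019
t37.60 tcp [ 577.4 -246.3  145.4] rpy [-1.571e+00  1.000e-03 -4.770e-01] F [-5.4  2.7  0.1] w19.0 j [-0.4   0.26  0.21  1.52 -0.    0.07]
yaw0 -27.3
(np.float64(605.5), np.float64(-261.7), 150, -27.3) -> [32.  -4.6 -0.7] yaw -0.000
```

View pics/F_s.png

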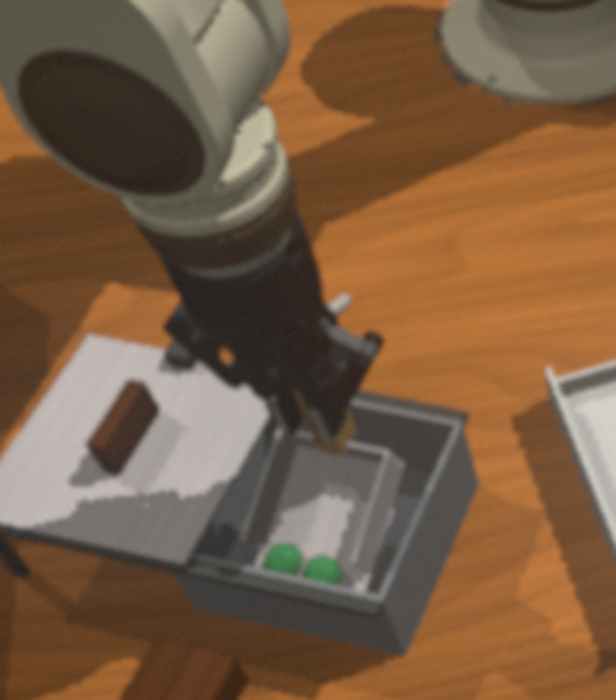

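```bash
python3 -m inch '1 6 -1 0 0;1 12 -2 0 0;1 18 -3 0 0;1 24 -4 0 0;1 30 -5 0 0;1 36 -6 0 0;1 40 -6 0 0;1 40 -6 0 0'
python3 -c "
from h import *
st()
s=get_image('scene');save('G_s',s,(60,80,280,330),2.8)"
```

```text
time_s: 38.45
ee_pos: [0.6133, -0.2647, 0.151]
orientation: [-1.571, 0.0, -0.477]
contact_force: [-1.4, 2.0, -1.1]
gripper_width: 0.0186
t38.45 tcp [ 613.3 -264.7  151. ] rpy [-1.571  0.    -0.477] F [-1.4  2.  -1.1] w18.6 j [-0.41  0.36  0.35  1.55  0.    0.07]
```

View pics/G_s.png

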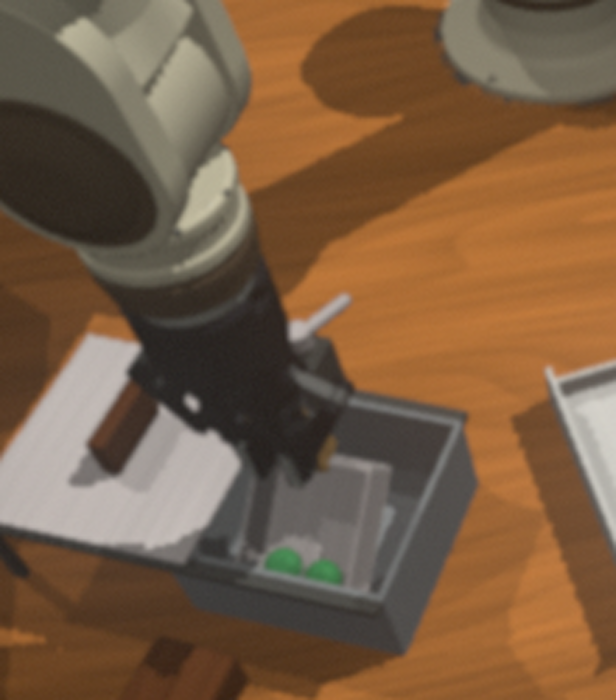

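Retract and raise.

```bash
python3 -m inch '1 -6 0 0 0;1 -14 0 0 0;1 -22 0 0 0;1 -30 -2 0 0;1 -38 -8 0 0;1 -42 -20 0 0;1 -42 -40 0 0;1 -42 -65 0 0;1 -42 -95 0 0;1 -42 -95 0 0'
python3 -c "
from h import *
st(); nug()
s=get_image('scene');save('H_s',s,(60,20,280,330),2.4);w=get_image('wrist');save('H_w',w)"
```

```text
time_s: 39.5
ee_pos: [0.5767, -0.2458, 0.2521]
orientation: [-1.57, -0.008, -0.477]
contact_force: [0.9, -0.5, -0.7]
gripper_width: 0.0186
t39.50 tcp [ 576.7 -245.8  252.1] rpy [-1.57  -0.008 -0.477] F [ 0.9 -0.5 -0.7] w18.6 j [-0.4   0.28  0.44  1.72 -0.    0.07]
top [420. 245.] 64 bin [  16. -231.] box [36. 63.]
top [426. 249.] 20 bin [   4. -243.] box [33. 46.]
top [340. 251.] 55 bin [ 24. -42.] box [-65. 222.]
scene [293. 263.] 16 bin [ 15. -39.] box [-74. 220.]
scene [174. 279.] 136 bin [ -33. -278.] box [22. -4.]
scene [191. 287.] 66 bin [  -5. -250.] box [30. 35.]
```

View pics/H_s.png

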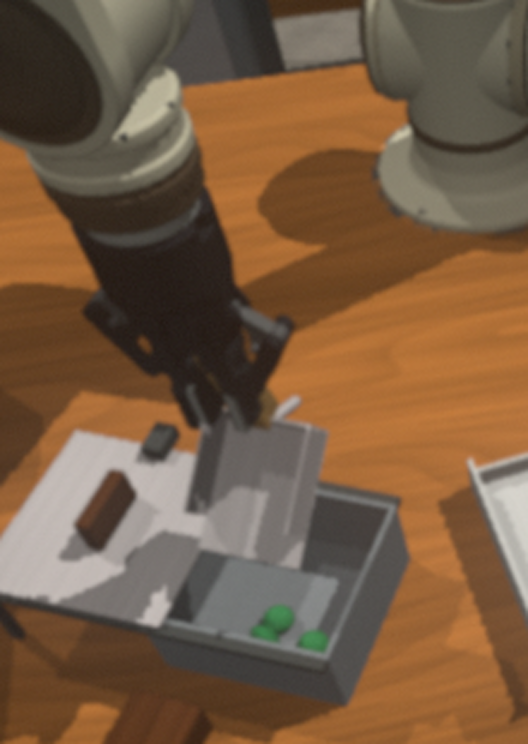

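View pics/H_w.png

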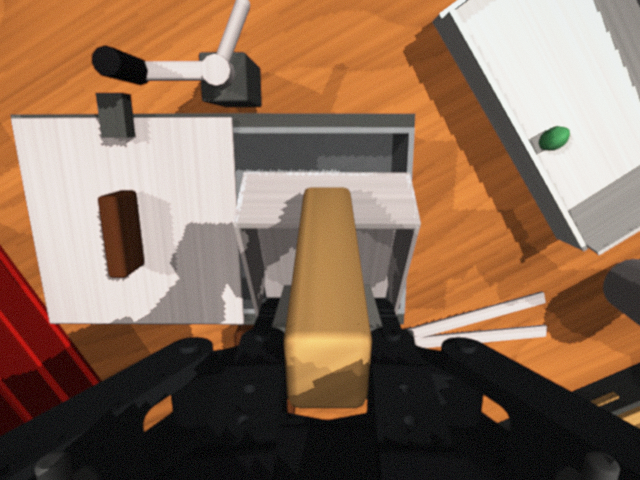

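Six in the box, scoop empty; one nugget on edge at about bin (20,−41). Go level the scoop in the bin again and regrip, since the handle has slipped in the pads.

```bash
python3 -c "
from h import *
plan(inbin(-44,-32,230),inbin(-44,-32,140))"
```

```text
t39.70 tcp [ 575.6 -245.3  245.5] rpy [-1.571e+00  1.000e-03 -4.770e-01] F [-0.2 -0.8 -2.6] w18.6 j [-0.4   0.29  0.43  1.72 -0.    0.07]
yaw0 -27.3
(np.float64(551.5), np.float64(-33.4), 230, 7.4) -> [-118.7   15.6  177.2] yaw -0.606
(np.float64(551.5), np.float64(-33.4), 140, 7.4) -> [-118.6  105.6  177.2] yaw -0.606
```

```bash
python3 -m inch '1 -15 0 25 -0.08;1 -40 3 60 -0.22;1 -70 6 105 -0.36;1 -100 10 150 -0.5;1 -115 14 173 -0.6;1 -119 16 177 -0.606;1 -119 16 177 -0.606;1 -119 40 177 -0.606;1 -119 70 177 -0.606;1 -119 92 177 -0.606;1 -119 105 177 -0.606;1 -119 105 177 -0.606'
python3 -c "
from h import *
plan(inbin(-44,-32,140))"
python3 -m inch '1 0 10 1 0;1 -3 17 1 0;1 -12 21 1 0;1 -23 26 1 0;1 -34 32 1 0;1 -45 39 1 0;1 -55 47 1 0;1 -64 55 1 0;1 -71 63 1 0;1 -77 69 1 0;1 -78 70 1 0;1 -78 70 1 0'
python3 -c "
from h import *
plan(inbin(-122,-32,71.5)); nug()
s=get_image('scene');save('I_s',s,(230,60,400,310),2.8)"
```

```text
time_s: 40.9
ee_pos: [0.5504, -0.0345, 0.1393]
orientation: [-1.57, 0.003, 0.127]
contact_force: [-0.1, -0.5, -1.8]
gripper_width: 0.0186
t40.90 tcp [550.4 -34.5 139.3] rpy [-1.57   0.003  0.127] F [-0.1 -0.5 -1.8] w18.6 j [-0.06  0.08 -0.01  1.49 -0.   -0.19]
yaw0 7.3
(np.float64(551.5), np.float64(-33.4), 140, 7.4) -> [ 1.2 -0.7  1. ] yaw -0.002
time_s: 42.1
ee_pos: [0.4795, -0.0422, 0.0796]
orientation: [-1.573, -0.018, 0.13]
contact_force: [3.6, 5.2, 41.5]
gripper_width: 0.0173
t42.10 tcp [479.5 -42.2  79.6] rpy [-1.573 -0.018  0.13 ] F [ 3.6  5.2 41.5] w17.3 j [-0.09 -0.1  -0.3   1.35  0.   -0.22]
yaw0 7.4
(np.float64(474.1), np.float64(-43.4), 71.5, 7.4) -> [-5.6  8.  -0.5] yaw 0.001
top [419. 246.] 64 bin [  14. -228.] box [32. 63.]
top [446. 254.] 345 bin [ -13. -287.] box [44. -0.]
top [430. 250.] 94 bin [   0. -251.] box [35. 37.]
scene [293. 263.] 21 bin [ 15. -40.] box [-73. 219.]
scene [174. 279.] 138 bin [ -34. -278.] box [22. -4.]
scene [190. 286.] 67 bin [  -5. -250.] box [30. 35.]
```

View pics/I_s.png

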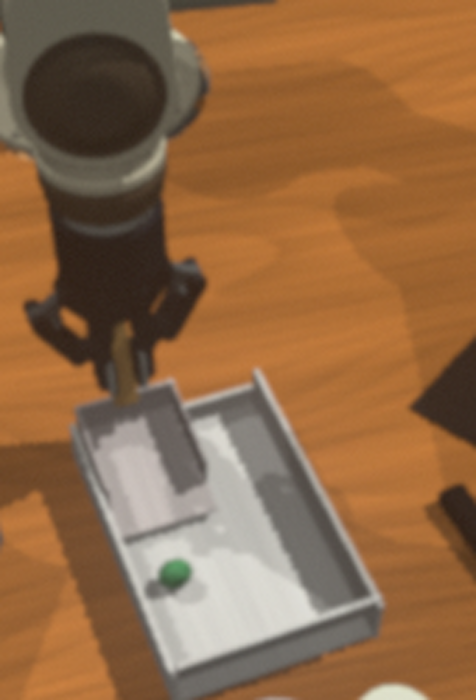

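Upward force 41 N: the pan's back is sitting on the low near wall. Lift slightly, go forward, set down.

```bash
python3 -m inch '1 0 -8 0 0;1 3 -14 0 0;1 8 -16 0 0;1 12 -16 0 0;1 12 -16 0 0'
python3 -c "
from h import *
st()
s=get_image('scene');save('J_s',s,(240,150,360,290),5)"
```

```text
time_s: 42.75
ee_pos: [0.4858, -0.041, 0.0864]
orientation: [-1.571, 0.001, 0.129]
contact_force: [0.3, 0.1, -1.7]
gripper_width: 0.0173
t42.75 tcp [485.8 -41.   86.4] rpy [-1.571e+00  1.000e-03  1.290e-01] F [ 0.3  0.1 -1.7] w17.3 j [-0.08 -0.07 -0.26  1.38 -0.   -0.21]
```

View pics/J_s.png

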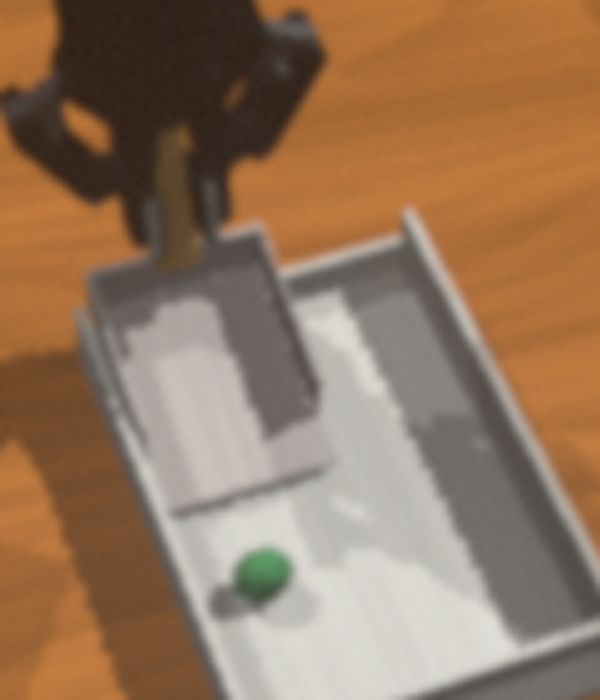

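Run:
```python
from h import *
s=get_image("scene")
for z in (.006,.012,.02):
  for uv in ((275,252.4),(306,242.4),(258,205),(293,196)):
    zz=z if uv[1]>230 else z+.034
    d=onz(s,[uv],zz)[0,:2]*1000-OB; print(z,uv,np.round([d@ub,d@vb]))
d=observe()["ee_pos"][:2]*1000-OB; print("tcp",d@ub,d@vb)
s2=get_image("wrist"); save("K_w",s2)
```

```text
0.006 (275, 252.4) [-28. -65.]
0.006 (306, 242.4) [-29.   6.]
0.006 (258, 205) [-139.  -66.]
0.006 (293, 196) [-136.   15.]
0.012 (275, 252.4) [-24. -66.]
0.012 (306, 242.4) [-25.   4.]
0.012 (258, 205) [-133.  -67.]
0.012 (293, 196) [-131.   13.]
0.02 (275, 252.4) [-18. -67.]
0.02 (306, 242.4) [-19.   2.]
0.02 (258, 205) [-127.  -68.]
0.02 (293, 196) [-124.   11.]
tcp -110.55494977547899 -31.036175970162034
```

View pics/K_w.png

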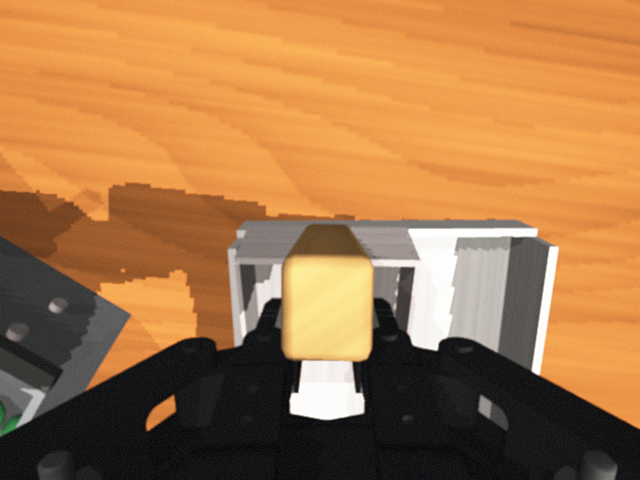

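```bash
python3 -m inch '1 5 0 0 0;1 10 0 0 0;1 13 3 0 0;1 13 8 0 0;1 13 12 0 0;1 13 15 0 0;1 13 15 0 0'
python3 -c "
from h import *
st()
s=get_image('scene');save('L_s',s,(240,150,360,290),5)"
```

```text
time_s: 43.6
ee_pos: [0.4982, -0.0395, 0.0721]
orientation: [-1.571, 0.001, 0.129]
contact_force: [-2.6, -1.2, 4.3]
gripper_width: 0.0168
t43.60 tcp [498.2 -39.5  72.1] rpy [-1.571e+00  1.000e-03  1.290e-01] F [-2.6 -1.2  4.3] w16.8 j [-0.08 -0.03 -0.25  1.35 -0.   -0.21]
```

View pics/L_s.png

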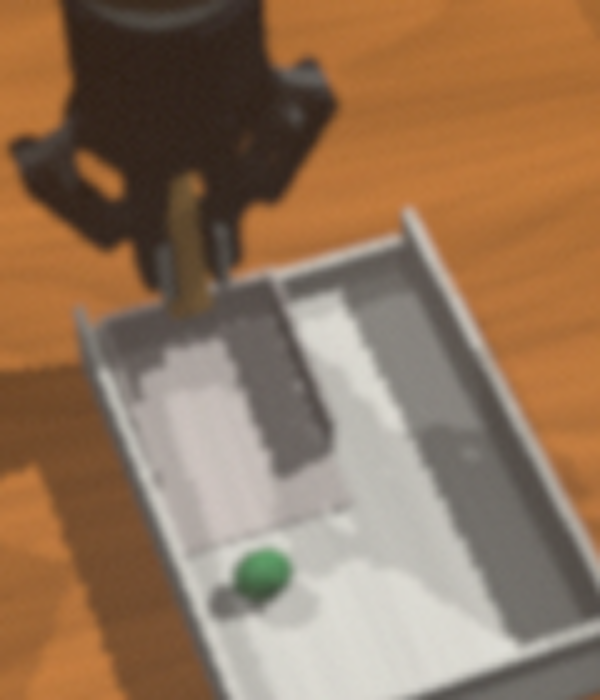

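```bash
python3 -m inch '-1 0 0 0 0;-1 0 0 0 0;-1 0 0 0 0;-1 0 0 0 0;-1 0 0 0 0'
python3 - <<'E'
from h import *
st()
s=get_image("scene");w=get_image("wrist");save("M_w",w);save('M_s',s,(240,150,360,290),5)
E
```

```text
time_s: 44.15
ee_pos: [0.4987, -0.0394, 0.0722]
orientation: [-1.571, 0.0, 0.129]
contact_force: [-0.4, -0.2, -0.3]
gripper_width: 0.0851
t44.15 tcp [498.7 -39.4  72.2] rpy [-1.571  0.     0.129] F [-0.4 -0.2 -0.3] w85.1 j [-0.08 -0.03 -0.25  1.35  0.   -0.21]
```

View pics/M_w.png

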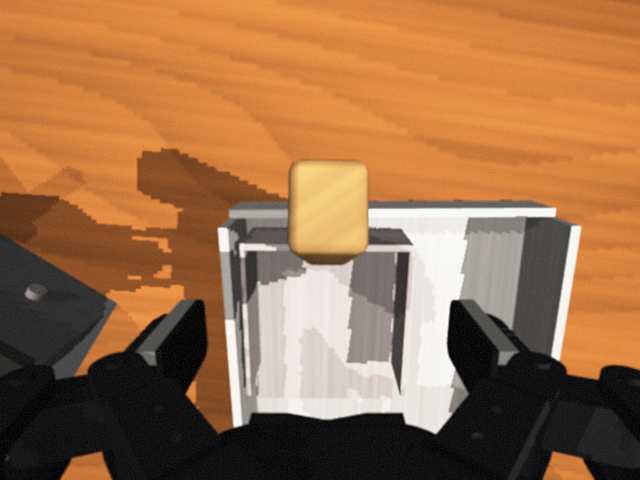

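View pics/M_s.png

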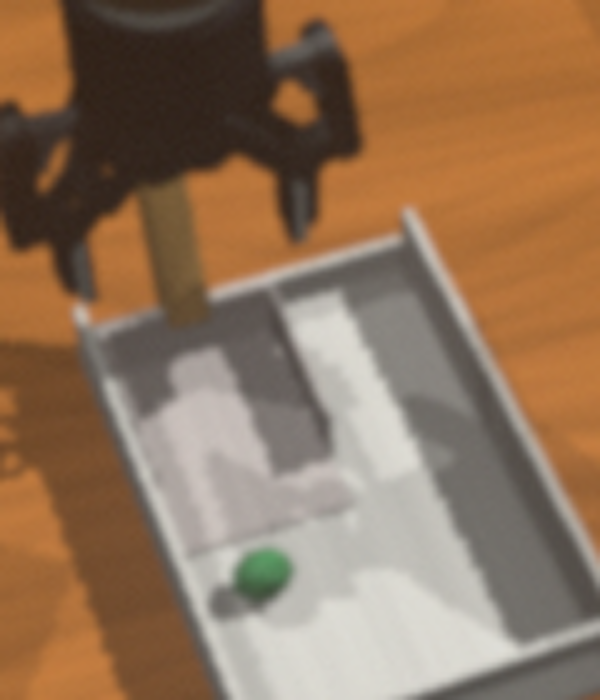

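Run:
```python
from h import *
s=get_image("scene");w=get_image("wrist")
for uv in ((278.6,260.4),(311,250.5)):
    d=onz(s,[uv],.006)[0,:2]*1000-OB; print(np.round([d@ub,d@vb]))
# handle top in wrist & scene
P=onz(w,[(328,160),(328,255)],.119)[:,:2]*1000-OB; print("handle top edges a,b",P@ub,P@vb)
d=observe()["ee_pos"][:2]*1000-OB; print("tcp",d@ub,d@vb)
```

```text
[ -6. -65.]
[-5.  8.]
handle top edges a,b [-155.7466803  -132.76694858] [-31.19511728 -31.19293471]
tcp -97.1696637224767 -31.11284053285379
```

```bash
python3 -m inch '-1 -12 0 0 0;-1 -24 0 0 0;-1 -33 0 0 0;-1 -35 0 0 0;-1 -35 0 0 0;1 -35 0 0 0;1 -35 0 0 0;1 -35 0 0 0;1 -35 0 0 0;1 -35 0 0 0;1 -35 0 0 0;1 -35 0 0 0;1 -35 0 0 0'
python3 - <<'E'
from h import *
st(); nug()
s=get_image("scene");w=get_image("wrist");save("N_w",w);save('N_s',s,(240,150,360,290),5)
E
```

```text
time_s: 45.65
ee_pos: [0.464, -0.0439, 0.0723]
orientation: [-1.571, -0.0, 0.129]
contact_force: [0.4, -0.0, 0.7]
gripper_width: 0.0195
t45.65 tcp [464.  -43.9  72.3] rpy [-1.571 -0.     0.129] F [ 0.4 -0.   0.7] w19.5 j [-0.09 -0.12 -0.33  1.36 -0.   -0.22]
top [419. 246.] 64 bin [  14. -228.] box [32. 63.]
top [446. 254.] 346 bin [ -13. -287.] box [45. -0.]
top [430. 250.] 93 bin [   0. -251.] box [35. 37.]
scene [293. 263.] 20 bin [ 15. -40.] box [-74. 220.]
scene [174. 279.] 138 bin [ -34. -278.] box [22. -4.]
scene [191. 287.] 68 bin [  -5. -250.] box [30. 35.]
```

View pics/N_w.png

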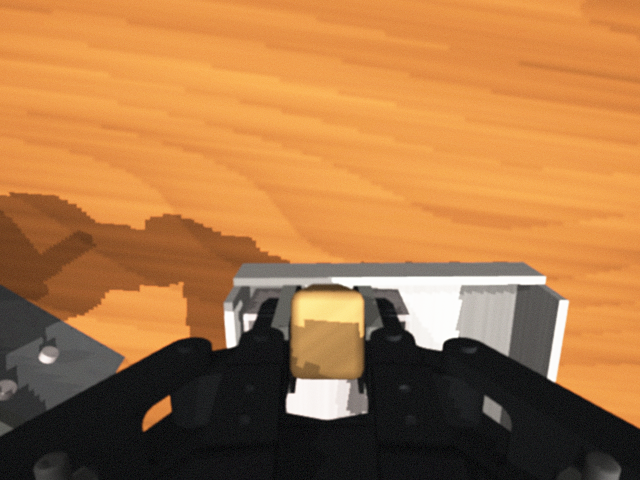

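View pics/N_s.png

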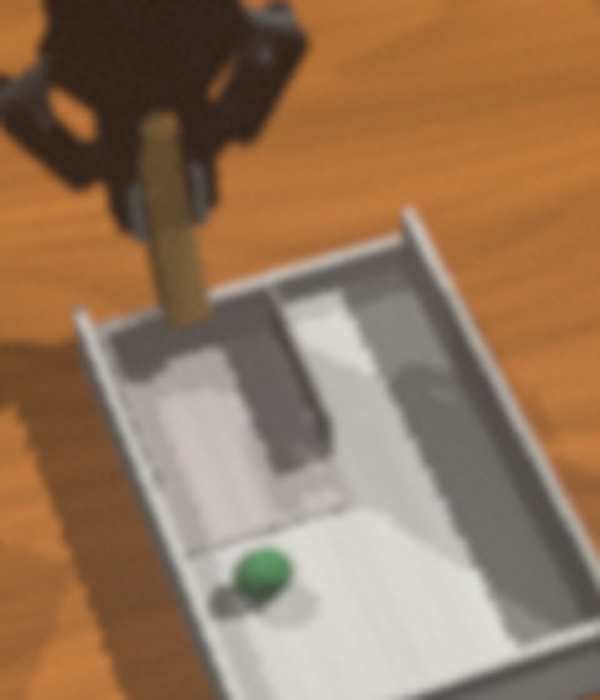

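Grip is fresh, scoop flat. Third push.

```bash
python3 -m inch '1 4 1 0 0;1 10 1 0 0;1 17 1 0 0;1 24 1 0 0;1 31 1 0 0;1 38 1 0 0;1 45 1 0 0;1 52 1 0 0;1 59 1 0 0;1 66 1 0 0;1 73 1 0 0;1 79 1 0 0;1 85 1 0 0;1 91 1 0 0;1 96 1 0 0;1 98 1 0 0;1 98 1 0 0'
python3 -c "
from h import *
st()
s=get_image('scene');save('O_s',s,(270,200,400,310),6)"
```

```text
time_s: 47.55
ee_pos: [0.5609, -0.0315, 0.0723]
orientation: [-1.571, 0.0, 0.129]
contact_force: [-6.0, -1.4, 10.2]
gripper_width: 0.0193
t47.55 tcp [560.9 -31.5  72.3] rpy [-1.571  0.     0.129] F [-6.  -1.4 10.2] w19.3 j [-0.06  0.11 -0.1   1.36 -0.   -0.18]
```

View pics/O_s.png

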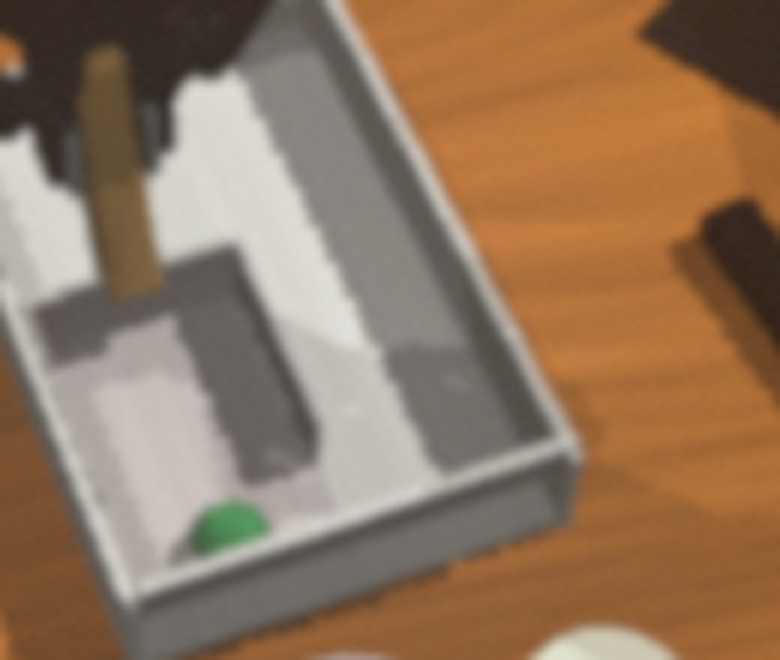

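```bash
python3 -m inch '1 2 0 0 0;1 4 0 0 0;1 5 0 0 0;1 5 0 0 0'
python3 -c "
from h import *
st()"
```

```text
time_s: 48.0
ee_pos: [0.5636, -0.0312, 0.0723]
orientation: [-1.571, 0.005, 0.129]
contact_force: [-20.2, -2.4, 16.9]
gripper_width: 0.0193
t48.00 tcp [563.6 -31.2  72.3] rpy [-1.571  0.005  0.129] F [-20.2  -2.4  16.9] w19.3 j [-0.05  0.12 -0.09  1.36 -0.   -0.18]
```

```bash
python3 -m inch '1 0 -1 0 0;1 -1 -2 0 0;1 -3 -3 0 0;1 -7 -4 0 0;1 -13 -4 0 0;1 -21 -4 0 0;1 -31 -4 0 0;1 -31 -4 0 0;1 -31 -4 0 0'
python3 -c "
from h import *
st()
s=get_image('scene');save('P_s',s,(240,150,380,310),5)"
```

```text
time_s: 48.9
ee_pos: [0.5352, -0.0347, 0.0755]
orientation: [-1.571, -0.001, 0.129]
contact_force: [0.4, 0.3, -3.0]
gripper_width: 0.0195
t48.90 tcp [535.2 -34.7  75.5] rpy [-1.571e+00 -1.000e-03  1.290e-01] F [ 0.4  0.3 -3. ] w19.5 j [-0.06  0.05 -0.16  1.36  0.   -0.19]
```

View pics/P_s.png

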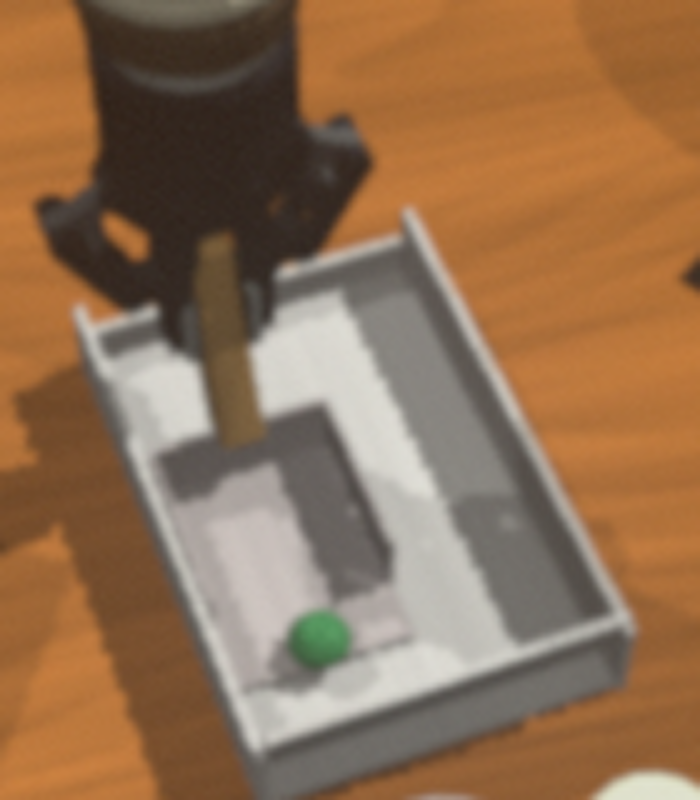

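```bash
python3 -m inch '1 -6 -3 0 0;1 -18 -8 0 0;1 -36 -13 0 0;1 -60 -16 0 0;1 -94 -16 0 0;1 -90 -16 0 0;1 -86 -18 0 0;1 -86 -22 0 0;1 -86 -22 0 0'
python3 -c "
from h import *
st()
s=get_image('scene');save('Q_s',s,(240,130,380,290),5)"
```

```text
time_s: 49.85
ee_pos: [0.4506, -0.0457, 0.0978]
orientation: [-1.571, -0.0, 0.129]
contact_force: [0.3, -0.0, -2.7]
gripper_width: 0.0195
t49.85 tcp [450.6 -45.7  97.8] rpy [-1.571 -0.     0.129] F [ 0.3 -0.  -2.7] w19.5 j [-0.1  -0.16 -0.32  1.41  0.   -0.23]
```

View pics/Q_s.png

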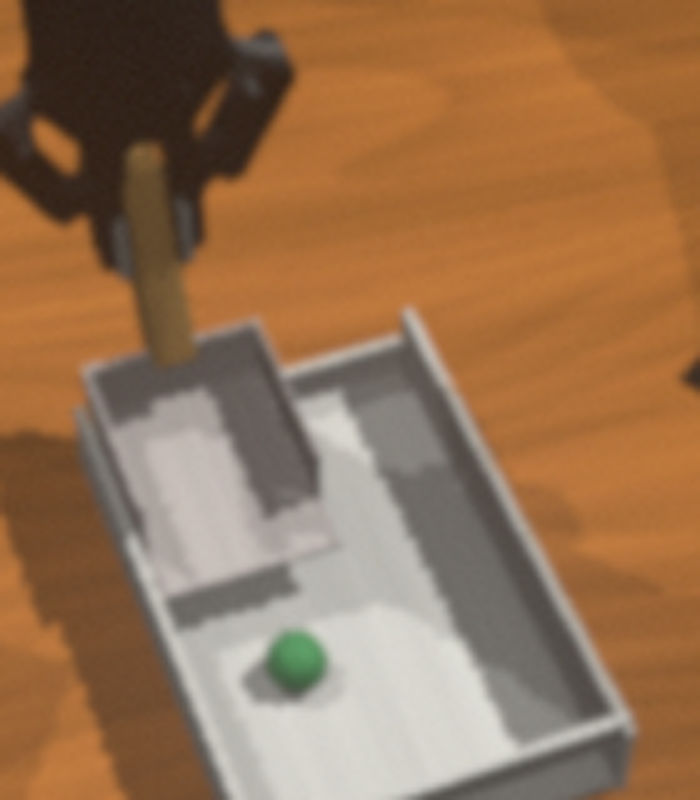

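It slipped off, back into the bin, and now lies flat. Retry, with gentle retreat and then a hard forward start to slide it inward.

```bash
python3 -c "
from h import *
nug()
plan(inbin(-131,-31,98),inbin(-131,-31,71))"
```

```text
top [419. 246.] 65 bin [  14. -228.] box [32. 63.]
top [446. 254.] 346 bin [ -13. -288.] box [45. -0.]
top [430. 250.] 95 bin [   1. -251.] box [35. 37.]
top [332. 251.] 50 bin [ 27. -25.] box [-73. 238.]
scene [300. 262.] 48 bin [ 18. -24.] box [-80. 234.]
scene [174. 279.] 138 bin [ -34. -278.] box [22. -4.]
scene [191. 287.] 68 bin [  -5. -250.] box [30. 35.]
t50.00 tcp [450.1 -45.6  97. ] rpy [-1.571e+00  1.000e-03  1.290e-01] F [-0.4  0.1 -2.6] w19.7 j [-0.1  -0.16 -0.32  1.41  0.   -0.23]
yaw0 7.4
(np.float64(465.1), np.float64(-43.6), 98, 7.4) -> [15.1 -1.   0.1] yaw 0.000
(np.float64(465.1), np.float64(-43.6), 71, 7.4) -> [15.1 26.   0.1] yaw 0.000
```

```bash
python3 -m inch '1 8 0 2 0;1 16 3 4 0;1 16 14 4 0;1 16 22 4 0;1 16 26 4 0;1 16 26 4 0'
python3 -c "
from h import *
st()"
python3 -m inch '1 4 0 0 0;1 10 0 0 0;1 17 0 0 0;1 24 0 0 0;1 31 0 0 0;1 38 0 0 0;1 45 0 0 0;1 52 0 0 0;1 59 0 0 0;1 66 0 0 0;1 73 0 0 0;1 80 0 0 0;1 86 0 0 0;1 92 0 0 0;1 97 0 0 0;1 101 0 0 0;1 104 0 0 0;1 104 0 0 0'
python3 -c "
from h import *
st()
s=get_image('scene');save('R_s',s,(270,200,400,310),6)"
```

```text
time_s: 50.6
ee_pos: [0.4649, -0.0396, 0.0722]
orientation: [-1.571, -0.0, 0.129]
contact_force: [-7.3, 2.2, 11.8]
gripper_width: 0.0195
t50.60 tcp [464.9 -39.6  72.2] rpy [-1.571 -0.     0.129] F [-7.3  2.2 11.8] w19.5 j [-0.09 -0.11 -0.33  1.35  0.   -0.21]
time_s: 52.4
ee_pos: [0.5637, -0.0273, 0.0726]
orientation: [-1.572, 0.009, 0.129]
contact_force: [-34.7, -5.1, 29.2]
gripper_width: 0.0194
t52.40 tcp [563.7 -27.3  72.6] rpy [-1.572  0.009  0.129] F [-34.7  -5.1  29.2] w19.4 j [-0.05  0.13 -0.09  1.37 -0.   -0.18]
```

View pics/R_s.png

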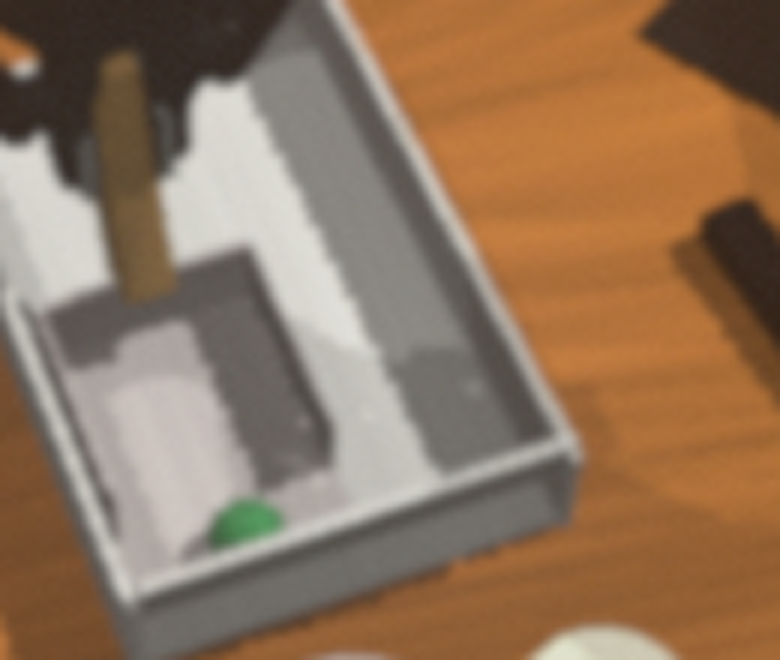

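```bash
python3 -m inch '1 -3 -1 0 0;1 -3 -2 0 0;1 -3 -4 0 0;1 -4 -7 0 0;1 -6 -10 0 0;1 -9 -13 0 0;1 -13 -16 0 0;1 -18 -18 0 0;1 -24 -20 0 0;1 -30 -21 0 0;1 -36 -21 0 0;1 -41 -21 0 0;1 -45 -21 0 0;1 -47 -21 0 0;1 -48 -21 0 0;1 -48 -21 0 0'
python3 -c "
from h import *
st()
s=get_image('scene');save('S_s',s,(240,130,380,290),5)"
```

```text
time_s: 54.05
ee_pos: [0.5209, -0.0325, 0.0923]
orientation: [-1.571, -0.0, 0.129]
contact_force: [0.6, -0.6, -1.8]
gripper_width: 0.0195
t54.05 tcp [520.9 -32.5  92.3] rpy [-1.571 -0.     0.129] F [ 0.6 -0.6 -1.8] w19.5 j [-0.06  0.01 -0.17  1.39 -0.   -0.19]
```

View pics/S_s.png

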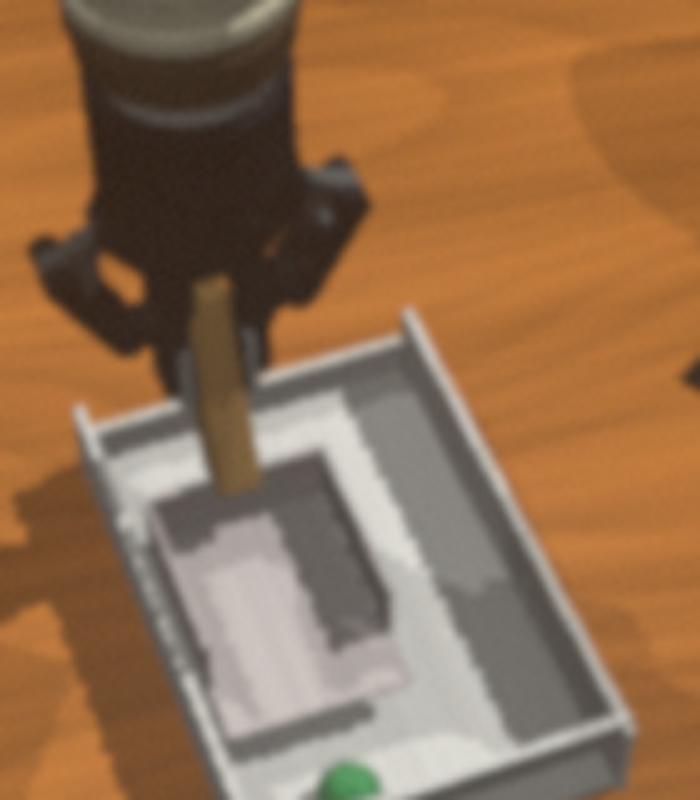

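The nugget stayed at the end wall at pixel (310,286). Retry from here, keeping the lip on the floor when backing off.

```bash
python3 -c "
from h import *
nug()"
python3 -m inch '1 -6 10 0 0;1 -6 18 0 0;1 -6 21 0 0;1 -6 21 0 0;1 0 21 0 0;1 7 21 0 0;1 14 21 0 0;1 21 21 0 0;1 28 21 0 0;1 34 21 0 0;1 40 21 0 0;1 44 21 0 0;1 47 21 0 0;1 47 21 0 0'
python3 -c "
from h import *
st()
s=get_image('scene');save('T_s',s,(270,210,370,310),6)
s=get_image('top');save('T_t',s,(270,190,390,290),6)"
```

```text
top [419. 246.] 63 bin [  14. -229.] box [33. 63.]
top [446. 254.] 353 bin [ -13. -287.] box [44. -0.]
top [430. 250.] 94 bin [   0. -251.] box [34. 37.]
scene [174. 279.] 154 bin [ -34. -278.] box [21. -4.]
scene [191. 287.] 68 bin [  -5. -250.] box [30. 35.]
scene [309. 286.] 44 bin [ 81. -28.] box [-27. 266.]
time_s: 55.6
ee_pos: [0.5637, -0.0272, 0.0727]
orientation: [-1.572, 0.008, 0.129]
contact_force: [-29.9, -4.6, 24.1]
gripper_width: 0.0194
t55.60 tcp [563.7 -27.2  72.7] rpy [-1.572  0.008  0.129] F [-29.9  -4.6  24.1] w19.4 j [-0.05  0.13 -0.09  1.36 -0.   -0.18]
```

View pics/T_s.png

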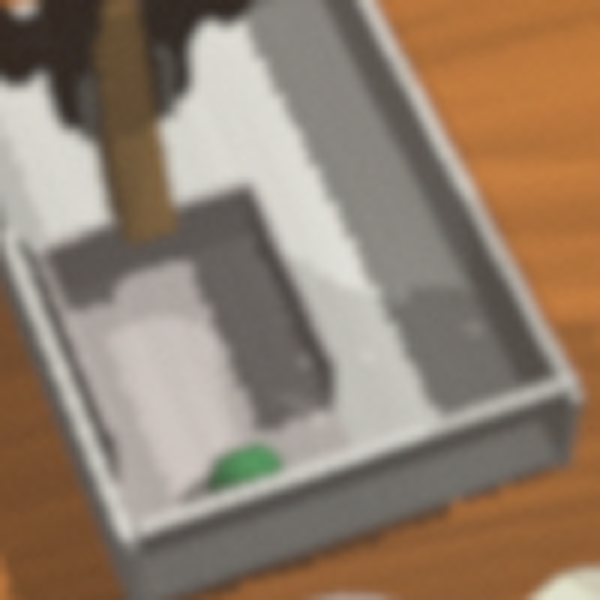

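View pics/T_t.png

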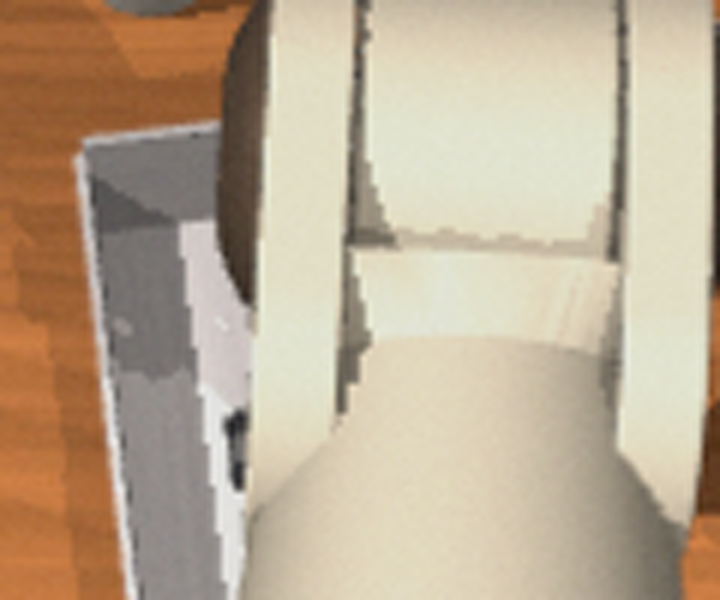

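```bash
python3 -m inch '1 -2 0 0 0;1 -4 0 0 0;1 -7 0 0 0;1 -11 0 0 0;1 -16 0 0 0;1 -21 0 0 0;1 -25 0 0 0;1 -28 0 0 0;1 -30 0 0 0;1 -30 0 0 0'
python3 -c "
from h import *
st()
s=get_image('scene');save('U_s',s,(270,210,370,310),6)"
```

```text
time_s: 56.7
ee_pos: [0.5382, -0.0303, 0.0721]
orientation: [-1.571, -0.002, 0.129]
contact_force: [3.2, 0.5, 6.2]
gripper_width: 0.0192
t56.70 tcp [538.2 -30.3  72.1] rpy [-1.571 -0.002  0.129] F [3.2 0.5 6.2] w19.2 j [-0.06  0.06 -0.16  1.35  0.   -0.19]
```

View pics/U_s.png

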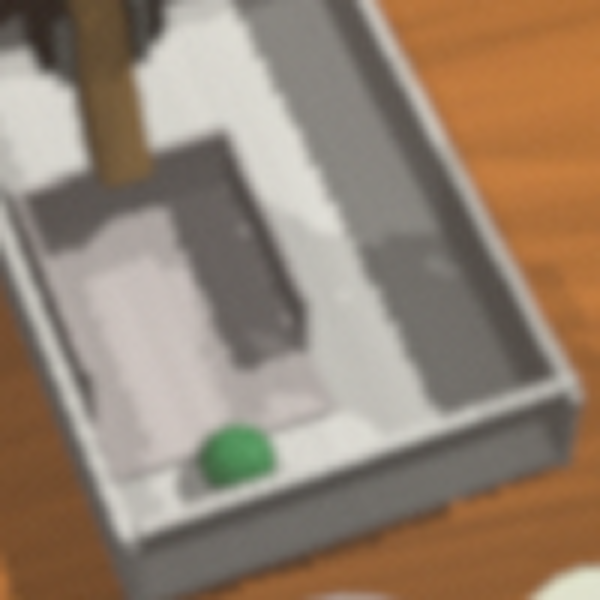

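Run:
```python
from h import *
s=get_image("scene")
for uv in ((290,288.6),(324.5,278)):
    d=onz(s,[uv],.006)[0,:2]*1000-OB; print(np.round([d@ub,d@vb]))
d=onz(s,[(270+237/6,210+457/6)],.015)[0,:2]*1000-OB;print("nug",d@ub,d@vb)
d=observe()["ee_pos"][:2]*1000-OB; print("tcp",d@ub,d@vb)
nug()
```

```text
[ 67. -65.]
[69. 10.]
nug 80.75214690739784 -27.49934919396416
tcp -56.76995870773093 -27.173467465349574
top [419. 246.] 66 bin [  14. -228.] box [33. 64.]
top [446. 254.] 361 bin [ -13. -287.] box [44. -0.]
top [430. 250.] 95 bin [   0. -251.] box [35. 37.]
scene [174. 279.] 156 bin [ -34. -278.] box [21. -5.]
scene [190. 286.] 70 bin [  -5. -250.] box [30. 35.]
scene [309. 285.] 57 bin [ 78. -27.] box [-29. 266.]
```

```bash
python3 -m inch '1 4 0 0 0;1 10 0 0 0;1 16 0 0 0;1 22 0 0 0;1 26 0 0 0;1 29 0 0 0;1 30 0 0 0;1 30 0 0 0;1 30 -3 0 0;1 30 -8 0 0;1 29 -14 0 0;1 29 -20 0 0;1 28 -26 0 0;1 27 -32 0 0;1 26 -36 0 0;1 26 -36 0 0'
python3 -c "
from h import *
st()
s=get_image('scene');save('V_s',s,(270,190,370,290),6)"
```

```text
time_s: 58.5
ee_pos: [0.5638, -0.027, 0.1081]
orientation: [-1.571, -0.001, 0.129]
contact_force: [-0.0, 0.0, -2.8]
gripper_width: 0.0189
t58.50 tcp [563.8 -27.  108.1] rpy [-1.571e+00 -1.000e-03  1.290e-01] F [-0.   0.  -2.8] w18.9 j [-0.05  0.11 -0.04  1.42  0.   -0.18]
```

View pics/V_s.png

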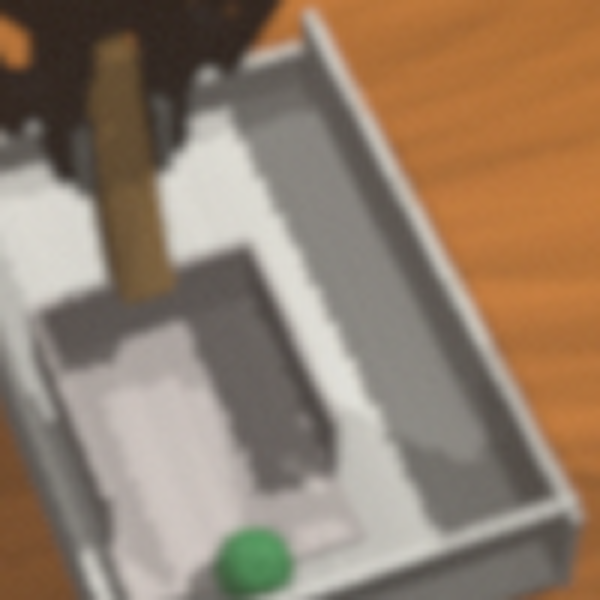

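```bash
python3 -m inch '1 0 -5 0 0;1 0 -13 0 0;1 0 -23 0 0;1 0 -34 0 0;1 0 -45 0 0;1 0 -54 0 0;1 0 -60 0 0;1 0 -62 0 0;1 0 -62 0 0;1 45 -62 0 0;1 82 -62 0 0;1 110 -62 0 0;1 128 -62 0 0;1 138 -62 0 0;1 142 -62 0 0;1 142 -62 0 0'
python3 -c "
from h import *
st()
s=get_image('scene');save('W_s',s,(240,130,400,310),4)"
```

```text
time_s: 60.15
ee_pos: [0.7044, -0.0086, 0.1683]
orientation: [-1.571, 0.001, 0.129]
contact_force: [-0.3, 0.9, -1.8]
gripper_width: 0.0198
t60.15 tcp [704.4  -8.6 168.3] rpy [-1.571e+00  1.000e-03  1.290e-01] F [-0.3  0.9 -1.8] w19.8 j [-0.01  0.47  0.52  1.62  0.   -0.14]
```

View pics/W_s.png

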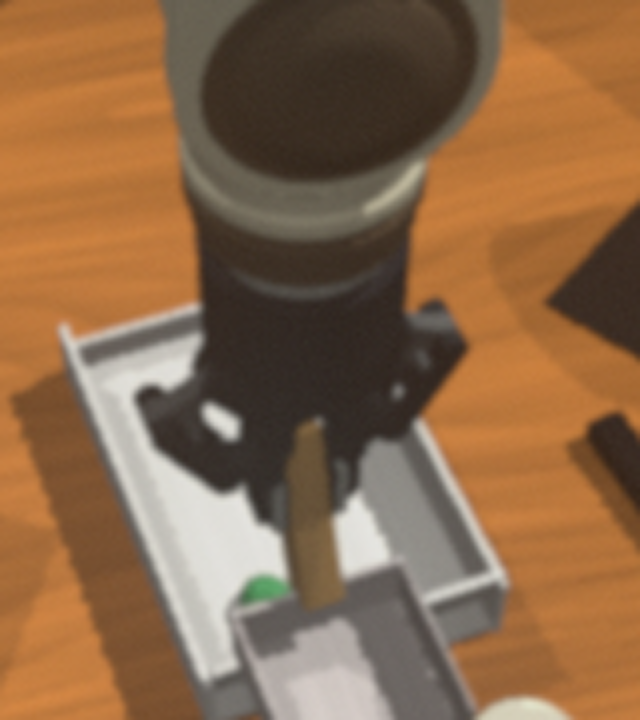

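The nugget slid off the lip into the bin again, near (306,277). Go back behind it; this time lift only slightly under pressure and retreat gently.

```bash
python3 -m inch '1 -30 0 0 0;1 -75 0 0 0;1 -120 0 0 0;1 -165 0 0 0;1 -195 0 0 0;1 -200 0 0 0;1 -200 20 0 0;1 -200 55 0 0;1 -200 80 0 0;1 -200 80 0 0'
python3 -c "
from h import *
nug(); plan(inbin(-100,-28,71))
s=get_image('scene');save('X_s',s,(240,130,380,310),4)"
```

```text
time_s: 61.2
ee_pos: [0.504, -0.0342, 0.0861]
orientation: [-1.57, 0.005, 0.129]
contact_force: [-1.1, 0.6, -0.9]
gripper_width: 0.0192
top [419. 246.] 65 bin [  14. -228.] box [33. 63.]
top [446. 254.] 348 bin [ -13. -287.] box [44. -0.]
top [430. 250.] 96 bin [   0. -251.] box [35. 37.]
scene [174. 279.] 154 bin [ -34. -278.] box [22. -5.]
scene [306. 279.] 59 bin [ 61. -27.] box [-43. 256.]
scene [191. 287.] 68 bin [  -5. -250.] box [30. 35.]
t61.30 tcp [506.  -34.4  90. ] rpy [-1.571 -0.     0.129] F [ 0.2  0.5 -1.9] w19.3 j [-0.07 -0.02 -0.21  1.38  0.   -0.2 ]
yaw0 7.4
(np.float64(495.4), np.float64(-36.6), 71, 7.4) -> [-10.8  19.   -0.8] yaw 0.000
```

View pics/X_s.png

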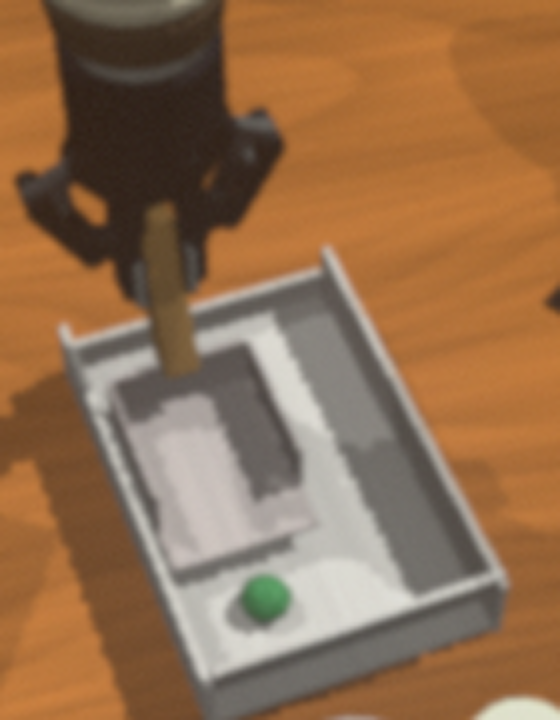

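```bash
python3 -m inch '1 0 10 0 0;1 0 17 0 0;1 0 19 0 0;1 4 19 0 0;1 10 19 0 0;1 17 19 0 0;1 24 19 0 0;1 31 19 0 0;1 38 19 0 0;1 44 19 0 0;1 50 19 0 0;1 55 19 0 0;1 58 19 0 0;1 61 19 0 0;1 63 19 0 0;1 63 19 0 0'
python3 -c "
from h import *
st()
s=get_image('scene');save('Y_s',s,(270,210,370,310),6)"
```

```text
time_s: 62.95
ee_pos: [0.5638, -0.0272, 0.0724]
orientation: [-1.572, 0.008, 0.128]
contact_force: [-37.8, -5.5, 30.6]
gripper_width: 0.0194
t62.95 tcp [563.8 -27.2  72.4] rpy [-1.572  0.008  0.128] F [-37.8  -5.5  30.6] w19.4 j [-0.05  0.13 -0.09  1.36 -0.   -0.18]
```

View pics/Y_s.png

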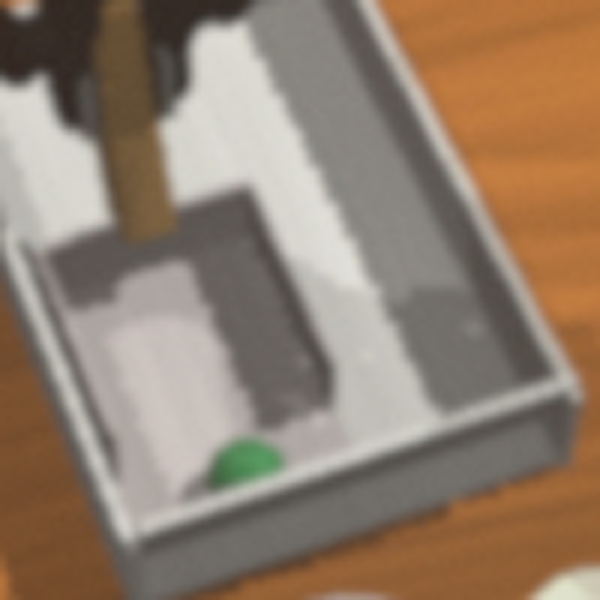

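```bash
python3 -m inch '1 0 -2 0 0;1 -1 -4 0 0;1 -2 -5 0 0;1 -4 -6 0 0;1 -6 -6 0 0;1 -9 -6 0 0;1 -12 -6 0 0;1 -16 -6 0 0;1 -20 -6 0 0;1 -24 -6 0 0;1 -27 -6 0 0;1 -29 -6 0 0;1 -30 -6 0 0'
python3 -c "
from h import *
st()
s=get_image('scene');save('Z_s',s,(270,210,370,310),6)"
```

```text
time_s: 64.3
ee_pos: [0.5386, -0.0302, 0.0763]
orientation: [-1.571, -0.0, 0.129]
contact_force: [0.2, 0.2, -1.8]
gripper_width: 0.0193
t64.30 tcp [538.6 -30.2  76.3] rpy [-1.571 -0.     0.129] F [ 0.2  0.2 -1.8] w19.3 j [-0.06  0.06 -0.15  1.36  0.   -0.19]
```

View pics/Z_s.png

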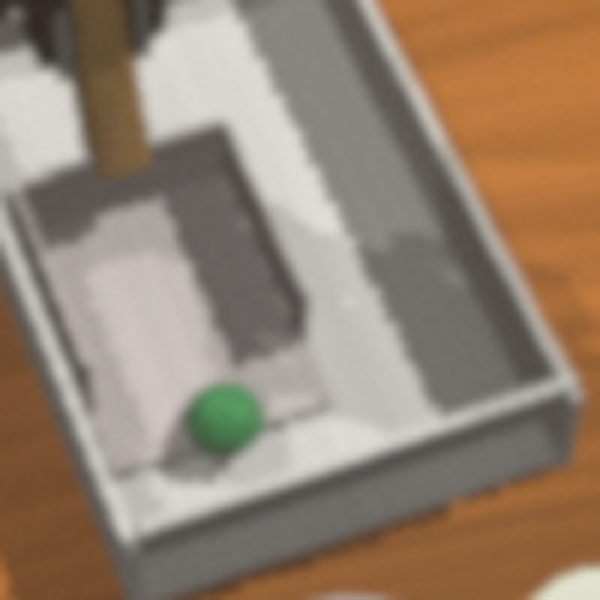

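Run:
```python
from h import *
s=get_image("scene")
nug()
d=onz(s,[(270+227/6,210+418/6)],.020)[0,:2]*1000-OB;print("nug",d@ub,d@vb)
for uv in ((270+118/6,210+473/6),(270+325/6,210+405/6)):
    d=onz(s,[uv],.010)[0,:2]*1000-OB; print(np.round([d@ub,d@vb]))
```

```text
top [419. 246.] 65 bin [  14. -228.] box [32. 64.]
top [446. 254.] 361 bin [ -13. -287.] box [44. -0.]
top [430. 250.] 96 bin [   1. -251.] box [35. 37.]
scene [174. 279.] 158 bin [ -34. -278.] box [21. -5.]
scene [307. 279.] 65 bin [ 63. -25.] box [-42. 259.]
scene [190. 286.] 70 bin [  -5. -250.] box [30. 35.]
nug 68.22280291337322 -26.31002091105504
[ 70. -66.]
[70.  9.]
```

The nugget balances on the lip edge, which is too marginal. New plan: drop it, push it sideways to the bin's vertical right wall with the scoop's side, then scoop it against that wall with the scoop turned −90°.

```bash
python3 -m inch '1 -40 0 0 0;1 -60 0 0 0;1 -60 0 0 0;1 -60 -30 0 0;1 -60 -30 0 0'
python3 -c "
from h import *
nug(); plan(inbin(-50,31,110),inbin(-50,31,74))
s=get_image('scene');save('AA_s',s,(240,130,380,310),4)"
```

```text
time_s: 65.0
ee_pos: [0.4815, -0.038, 0.1098]
orientation: [-1.572, -0.006, 0.129]
contact_force: [0.6, -0.0, -0.5]
gripper_width: 0.0195
top [419. 246.] 65 bin [  14. -228.] box [33. 64.]
top [446. 254.] 344 bin [ -13. -287.] box [44. -0.]
top [430. 250.] 95 bin [   0. -251.] box [35. 37.]
scene [174. 279.] 138 bin [ -34. -278.] box [22. -4.]
scene [306. 278.] 61 bin [ 60. -27.] box [-44. 255.]
scene [191. 287.] 68 bin [  -5. -250.] box [30. 35.]
t65.10 tcp [480.4 -37.8 106.7] rpy [-1.571 -0.002  0.129] F [-0.4 -0.2 -2.4] w19.3 j [-0.08 -0.09 -0.24  1.42  0.   -0.21]
yaw0 7.4
(np.float64(537.4), np.float64(28.3), 110, 7.4) -> [65.1 -3.2 58.2] yaw 0.000
(np.float64(537.4), np.float64(28.3), 74, 7.4) -> [65.  32.8 58.2] yaw 0.000
```

View pics/AA_s.png

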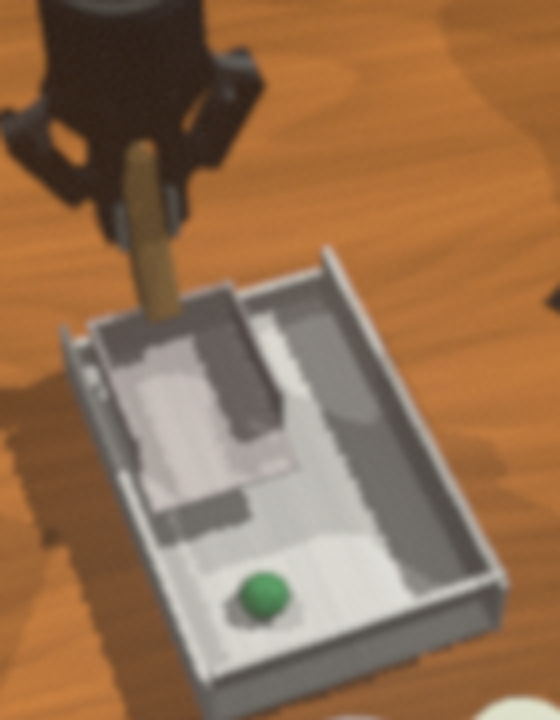

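```bash
python3 -m inch '1 0 0 25 0;1 10 0 50 0;1 40 0 59 0;1 70 0 59 0;1 76 5 59 0;1 76 20 59 0;1 76 32 59 0;1 76 32 59 0'
python3 -c "
from h import *
st()
s=get_image('scene');save('AB_s',s,(240,130,380,310),4)"
```

```text
time_s: 65.95
ee_pos: [0.5453, 0.0301, 0.0723]
orientation: [-1.571, 0.003, 0.129]
contact_force: [-0.2, -0.2, -0.7]
gripper_width: 0.0194
t65.95 tcp [545.3  30.1  72.3] rpy [-1.571  0.003  0.129] F [-0.2 -0.2 -0.7] w19.4 j [ 0.06  0.08 -0.14  1.35  0.   -0.07]
```

View pics/AB_s.png

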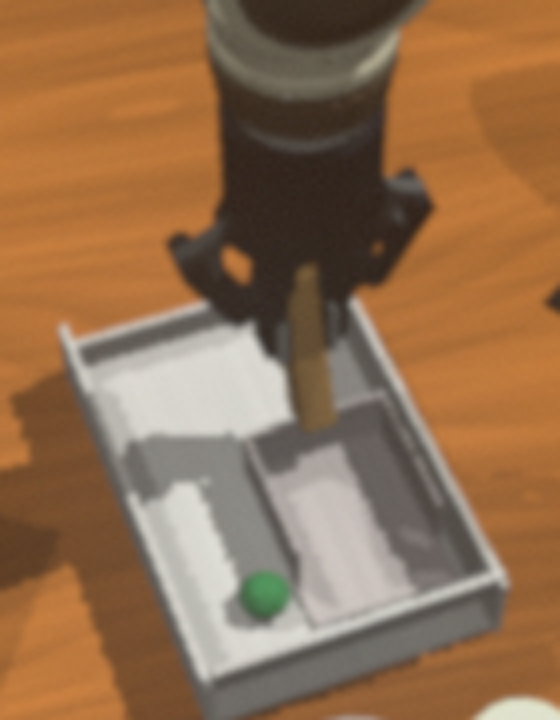

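```bash
python3 -m inch '1 0 0 -5 0;1 0 0 -11 0;1 0 0 -17 0;1 0 0 -23 0;1 0 0 -28 0;1 0 0 -32 0;1 0 0 -36 0;1 0 0 -38 0;1 0 0 -38 0'
python3 -c "
from h import *
st();nug()
s=get_image('scene');save('AC_s',s,(240,130,380,310),4)"
```

```text
time_s: 66.9
ee_pos: [0.552, -0.0075, 0.0743]
orientation: [-1.571, -0.0, 0.129]
contact_force: [0.5, -0.2, -1.2]
gripper_width: 0.0196
t66.90 tcp [552.   -7.5  74.3] rpy [-1.571 -0.     0.129] F [ 0.5 -0.2 -1.2] w19.6 j [-0.01  0.09 -0.12  1.36 -0.   -0.14]
top [419. 246.] 66 bin [  14. -228.] box [32. 64.]
top [446. 254.] 363 bin [ -13. -287.] box [44.  0.]
top [430. 250.] 94 bin [   1. -251.] box [35. 37.]
scene [174. 279.] 159 bin [ -34. -278.] box [22. -5.]
scene [292. 283.] 69 bin [ 62. -58.] box [-25. 231.]
scene [190. 286.] 71 bin [  -5. -251.] box [30. 35.]
```

View pics/AC_s.png

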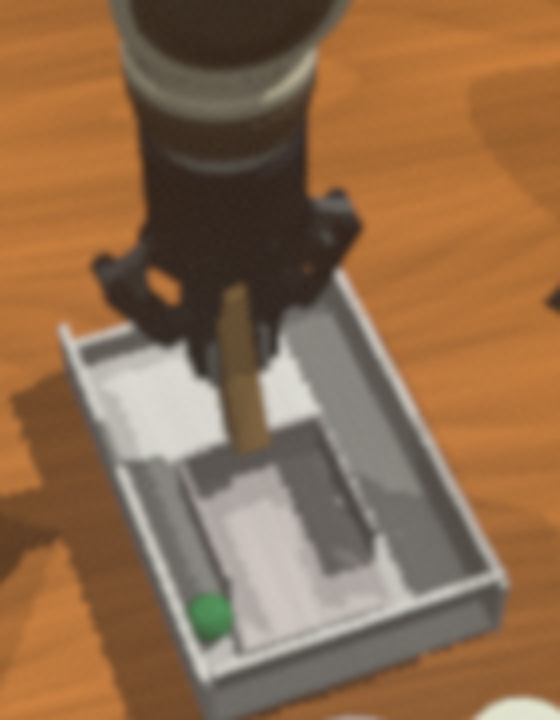

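```bash
python3 -c "
from h import *
p=inbin(51,87,160); plan((*p[:3],-82.6)); p=inbin(51,87,78); plan((*p[:3],-82.6))"
python3 -m inch '1 0 -30 5 0;1 0 -75 5 0;1 0 -86 5 0;1 0 -86 5 0'
python3 -c "
from h import *
p=inbin(51,87,160); plan((*p[:3],-82.6)); p=inbin(51,87,82); plan((*p[:3],-82.6))"
```

```text
t67.05 tcp [551.9  -7.1  74.3] rpy [-1.571  0.     0.129] F [-0.4 -0.4 -2.1] w19.1 j [-0.01  0.09 -0.12  1.36  0.   -0.14]
yaw0 7.4
(np.float64(630.4), np.float64(96.8), 160, -82.6) -> [ 91.2 -85.7  92.9] yaw 1.571
t67.05 tcp [551.9  -7.1  74.3] rpy [-1.571  0.     0.129] F [-0.4 -0.4 -2.1] w19.1 j [-0.01  0.09 -0.12  1.36  0.   -0.14]
yaw0 7.4
(np.float64(630.4), np.float64(96.8), 78, -82.6) -> [91.2 -3.7 92.9] yaw 1.571
time_s: 67.45
ee_pos: [0.5524, -0.0021, 0.1625]
orientation: [-1.571, -0.004, 0.13]
contact_force: [0.4, -0.1, -2.7]
gripper_width: 0.0194
t67.45 tcp [552.4  -2.1 162.5] rpy [-1.571 -0.004  0.13 ] F [ 0.4 -0.1 -2.7] w19.4 j [-0.    0.07  0.03  1.52 -0.   -0.13]
yaw0 7.4
(np.float64(630.4), np.float64(96.8), 160, -82.6) -> [90.1  2.8 88. ] yaw 1.571
t67.45 tcp [552.4  -2.1 162.5] rpy [-1.571 -0.004  0.13 ] F [ 0.4 -0.1 -2.7] w19.4 j [-0.    0.07  0.03  1.52 -0.   -0.13]
yaw0 7.4
(np.float64(630.4), np.float64(96.8), 82, -82.6) -> [89.8 80.8 88. ] yaw 1.571
```

```bash
python3 -m inch '1 9 0 9 0.14;1 18 0 18 0.29;1 27 0 27 0.44;1 36 0 36 0.58;1 45 0 45 0.72;1 54 0 54 0.87;1 63 0 63 1.01;1 72 0 72 1.16;1 81 0 80 1.3;1 90 0 88 1.45;1 90 0 88 1.571;1 90 0 88 1.571;1 90 15 88 1.571;1 90 30 88 1.571;1 90 30 88 1.571'
python3 -c "
from h import *
p=inbin(51,87,78); plan((*p[:3],-82.6))
s=get_image('scene');save('AD_s',s,(240,100,400,310),3.5)"
```

```text
time_s: 68.95
ee_pos: [0.6277, 0.0962, 0.1267]
orientation: [-1.576, -0.0, -1.44]
contact_force: [-0.1, -0.1, -2.1]
gripper_width: 0.0191
t68.95 tcp [627.7  96.2 126.7] rpy [-1.576 -0.    -1.44 ] F [-0.1 -0.1 -2.1] w19.1 j [0.15 0.28 0.2  1.49 0.   1.59]
yaw0 -82.5
(np.float64(630.4), np.float64(96.8), 78, -82.6) -> [-0.2 48.7  3. ] yaw 0.002
```

View pics/AD_s.png

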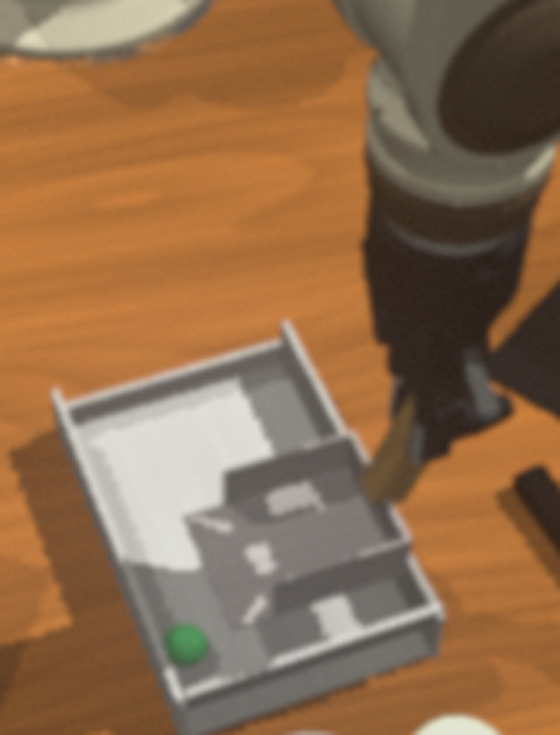

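Run:
```python
from h import *
s=get_image("scene")
for uv in ((292.9,247.1),(308.6,278.6)):
    d=onz(s,[uv],.061)[0,:2]*1000-OB; print(np.round([d@ub,d@vb]))
nug()
d=observe()["ee_pos"][:2]*1000-OB; print("tcp",d@ub,d@vb)
```

```text
[ 10. -36.]
[ 89. -32.]
top [343. 233.] 87 bin [ 64. -56.] box [-24. 234.]
top [419. 246.] 67 bin [  14. -228.] box [33. 64.]
top [446. 254.] 357 bin [ -12. -287.] box [45.  0.]
top [430. 250.] 96 bin [   0. -251.] box [35. 37.]
scene [174. 279.] 152 bin [ -33. -279.] box [23. -5.]
scene [293. 283.] 78 bin [ 62. -56.] box [-25. 233.]
scene [191. 287.] 77 bin [  -4. -250.] box [31. 35.]
tcp 49.93691554669849 86.80284809211672
```

```bash
python3 -m inch '1 3 15 3 0;1 3 32 3 0;1 3 45 3 0;1 3 53 3 0;1 3 55 3 0;1 3 55 3 0'
python3 -c "
from h import *
st()"
```

```text
time_s: 69.75
ee_pos: [0.6336, 0.0914, 0.0757]
orientation: [-1.569, -0.005, -1.444]
contact_force: [2.3, -11.7, 3.2]
gripper_width: 0.0194
t69.75 tcp [633.6  91.4  75.7] rpy [-1.569 -0.005 -1.444] F [  2.3 -11.7   3.2] w19.4 j [ 0.15  0.3   0.12  1.39 -0.01  1.59]
```

The handle is rubbing on the left bin wall (12 N), so I move forward towards the nugget.

```bash
python3 -m inch '1 4 0 0 0;1 8 0 0 0;1 12 0 0 0;1 12 0 0 0'
python3 -c "
from h import *
st()
s=get_image('scene');save('AE_s',s,(260,200,380,310),6)"
```

```text
time_s: 70.15
ee_pos: [0.634, 0.0817, 0.0748]
orientation: [-1.571, -0.0, -1.442]
contact_force: [-0.1, 0.2, -2.0]
gripper_width: 0.0194
t70.15 tcp [634.   81.7  74.8] rpy [-1.571 -0.    -1.442] F [-0.1  0.2 -2. ] w19.4 j [ 0.13  0.3   0.12  1.39 -0.    1.57]
```

View pics/AE_s.png

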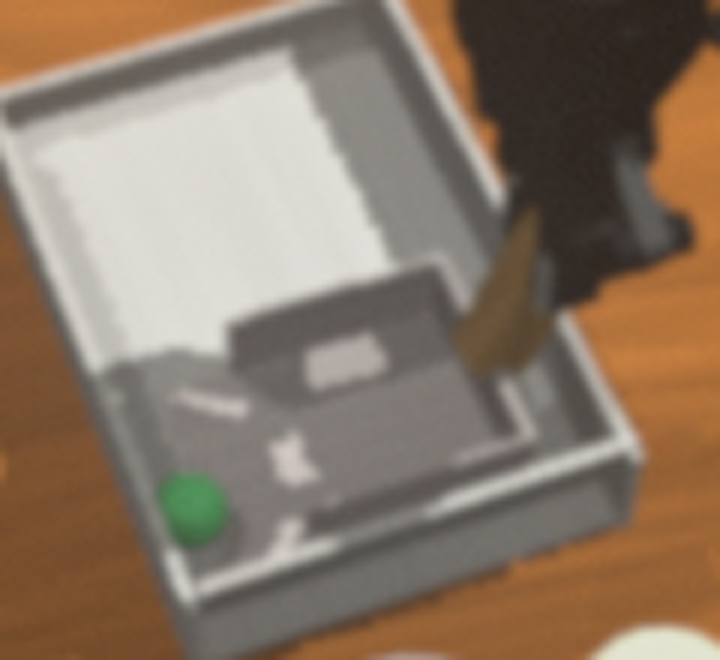

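```bash
python3 -m inch '1 0 2 0 0;1 0 4 0 0;1 4 5 0 0;1 9 5 0 0;1 14 5 0 0;1 18 5 0 0;1 22 5 0 0;1 25 5 0 0;1 27 5 0 0;1 27 5 0 0'
python3 -c "
from h import *
st()
s=get_image('scene');save('AF_s',s,(260,200,380,310),6)"
```

```text
time_s: 71.2
ee_pos: [0.6368, 0.06, 0.0721]
orientation: [-1.57, 0.009, -1.438]
contact_force: [-10.1, 22.6, 11.4]
gripper_width: 0.0189
t71.20 tcp [636.8  60.   72.1] rpy [-1.57   0.009 -1.438] F [-10.1  22.6  11.4] w18.9 j [0.09 0.3  0.11 1.38 0.01 1.53]
```

View pics/AF_s.png

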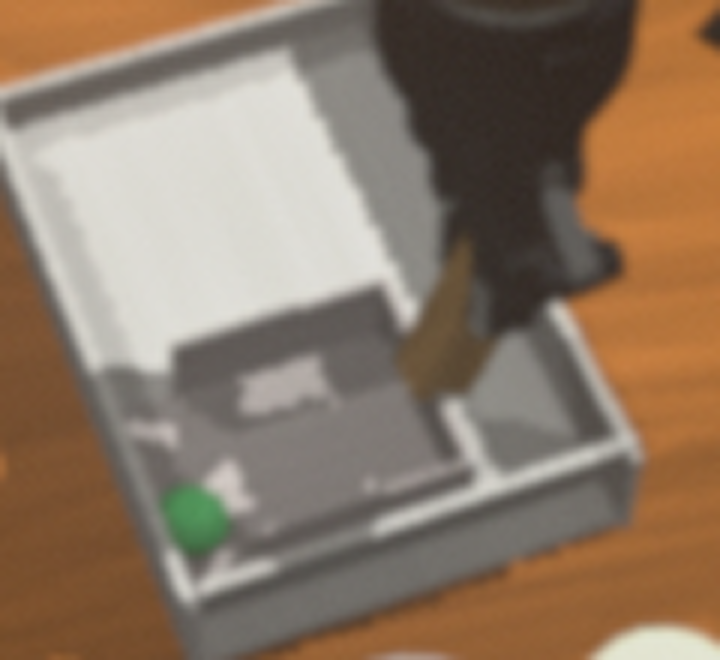

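```bash
python3 -m inch '1 -1 -1 0 0;1 -3 -3 0 0;1 -5 -5 -1 0;1 -8 -8 -1 0;1 -11 -11 -1 0;1 -14 -15 -1 0;1 -16 -19 -1 0;1 -17 -23 -1 0;1 -17 -26 -1 0;1 -17 -27 -1 0'
python3 -c "
from h import *
st()
s=get_image('scene');save('AG_s',s,(260,180,380,290),6)"
```

```text
time_s: 72.25
ee_pos: [0.6346, 0.072, 0.0978]
orientation: [-1.57, -0.0, -1.442]
contact_force: [0.9, 0.3, -2.5]
gripper_width: 0.0194
t72.25 tcp [634.6  72.   97.8] rpy [-1.57  -0.    -1.442] F [ 0.9  0.3 -2.5] w19.4 j [ 0.11  0.29  0.15  1.43 -0.    1.55]
```

View pics/AG_s.png

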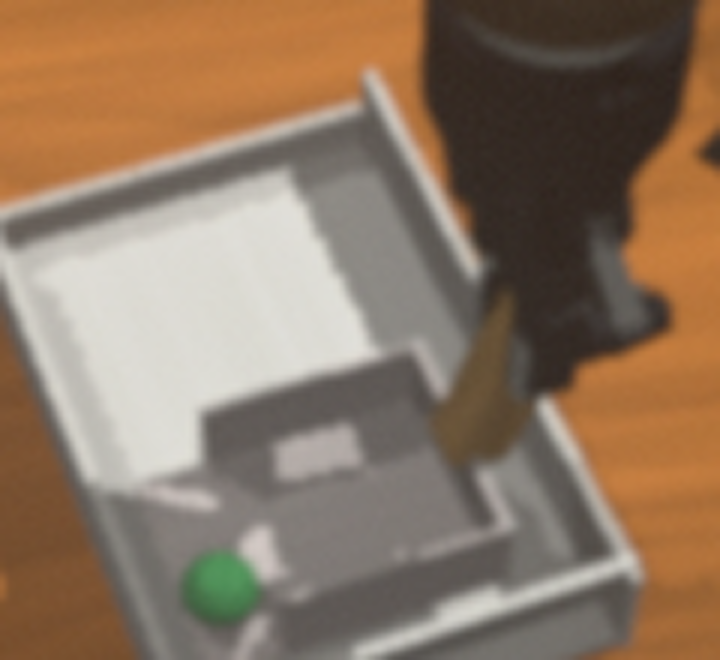

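Run:
```python
from h import *
s=get_image("scene")
for z in (.013,.041):
    d=onz(s,[(297,277.8)],z)[0,:2]*1000-OB;print(z,"nug",d@ub,d@vb)
for uv in ((260+135/6,180+488/6),(260+240/6,180+658/6)):
    d=onz(s,[uv],.032)[0,:2]*1000-OB; print(np.round([d@ub,d@vb]))
t=get_image("top"); save("AH_t",t,(270,190,390,290),6); nug()
d=observe()["ee_pos"][:2]*1000-OB; print("tcp",d@ub,d@vb)
```

```text
0.013 nug 52.31442196720625 -43.97827423525935
0.041 nug 68.31167019736866 -48.85886906927798
[ 16. -62.]
[ 91. -51.]
top [341. 229.] 89 bin [ 76. -51.] box [-17. 244.]
top [419. 246.] 67 bin [  14. -228.] box [33. 64.]
top [446. 254.] 358 bin [ -12. -288.] box [45.  0.]
top [430. 250.] 97 bin [   0. -251.] box [35. 37.]
scene [174. 279.] 153 bin [ -33. -279.] box [23. -5.]
scene [296. 277.] 78 bin [ 51. -45.] box [-41. 236.]
scene [191. 287.] 75 bin [  -4. -250.] box [30. 35.]
tcp 51.69693034620655 61.762370391307144
```

View pics/AH_t.png

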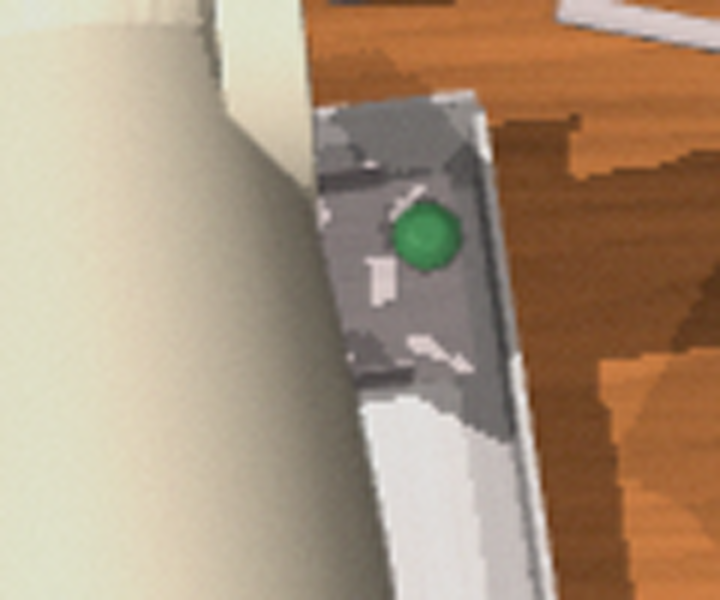

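Top view shows the nugget well aboard (centre about 16 mm inside the lip). Carry it gently.

```bash
python3 -m inch '1 0 -2 0 0;1 0 -6 0 0;1 0 -12 0 0;1 0 -20 0 0;1 0 -29 0 0;1 0 -38 0 0;1 0 -47 0 0;1 0 -56 0 0;1 0 -64 0 0;1 0 -70 0 0;1 0 -74 0 0;1 0 -76 0 0;1 0 -76 0 0'
python3 -c "
from h import *
plan(inbox(-76,13,174))
s=get_image('top');save('AI_t',s,(270,190,390,290),6)"
```

```text
time_s: 73.8
ee_pos: [0.6345, 0.0721, 0.1734]
orientation: [-1.571, 0.0, -1.442]
contact_force: [-0.2, -0.5, -2.4]
gripper_width: 0.0196
t73.80 tcp [634.5  72.1 173.4] rpy [-1.571  0.    -1.442] F [-0.2 -0.5 -2.4] w19.6 j [0.11 0.29 0.3  1.58 0.   1.55]
yaw0 -82.6
(np.float64(514.4), np.float64(-215.8), 174, -27.3) -> [ 270.    -0.7 -156.1] yaw -0.965
```

View pics/AI_t.png

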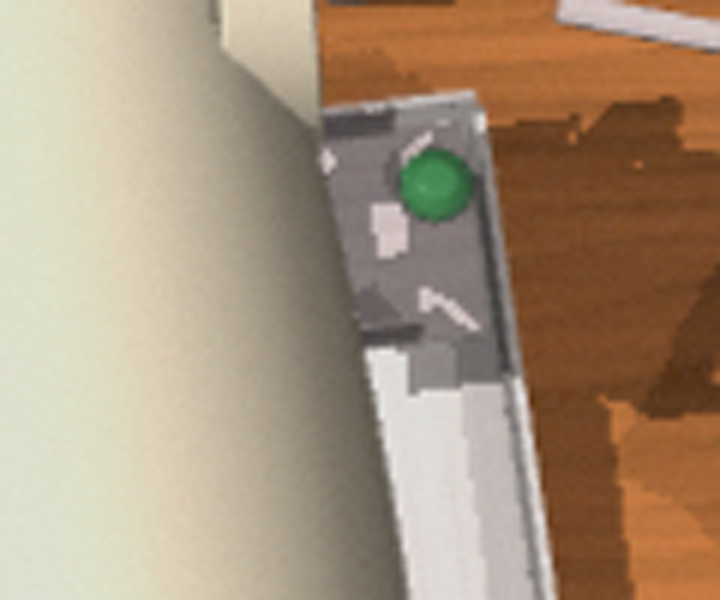

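```bash
python3 -m inch '1 8 0 -5 -0.03;1 27 0 -16 -0.097;1 54 0 -31 -0.19;1 86 0 -50 -0.31;1 119 0 -69 -0.425;1 151 0 -87 -0.54;1 181 0 -105 -0.65;1 208 0 -120 -0.74;1 230 0 -133 -0.82;1 246 0 -142 -0.88;1 258 0 -149 -0.92;1 266 0 -154 -0.95;1 270 0 -156 -0.965;1 270 0 -156 -0.965'
python3 -c "
from h import *
plan(inbox(-72,14,140))
s=get_image('scene');save('AJ_s',s,(60,80,280,330),2.8)"
```

```text
time_s: 75.25
ee_pos: [0.5142, -0.2161, 0.173]
orientation: [-1.571, 0.0, -0.478]
contact_force: [-0.1, -0.0, -1.6]
gripper_width: 0.019
t75.25 tcp [ 514.2 -216.1  173. ] rpy [-1.571  0.    -0.478] F [-0.1 -0.  -1.6] w19.0 j [-0.4   0.09  0.07  1.55 -0.    0.08]
yaw0 -27.4
(np.float64(518.4), np.float64(-216.7), 140, -27.3) -> [ 4.  33.   1.4] yaw -0.001
```

View pics/AJ_s.png

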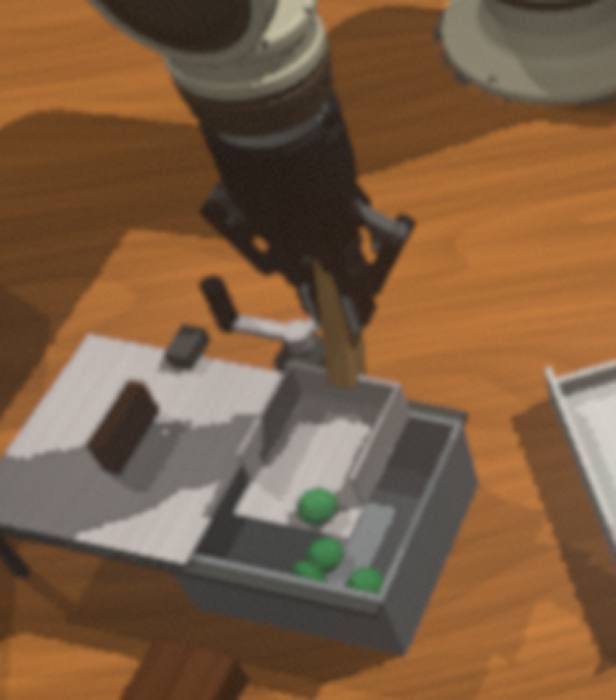

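The nugget is aboard over the mouth and close to the lip. Lower a little and pull the scoop back sharply, so it drops in without stressing the grip.

```bash
python3 -m inch '1 2 3 0 0;1 4 8 1 0;1 5 13 1 0;1 5 15 1 0;1 5 15 1 0;1 -45 15 1 0;1 -50 15 1 0;1 -50 15 1 0;1 -50 15 1 0'
python3 -c "
from h import *
st();nug()
s=get_image('scene');save('AK_s',s,(60,80,280,330),2.8)"
```

```text
time_s: 76.2
ee_pos: [0.4712, -0.1923, 0.1592]
orientation: [-1.571, -0.002, -0.477]
contact_force: [0.5, 0.6, -2.4]
gripper_width: 0.0192
t76.20 tcp [ 471.2 -192.3  159.2] rpy [-1.571 -0.002 -0.477] F [ 0.5  0.6 -2.4] w19.2 j [-0.39 -0.03 -0.08  1.52 -0.    0.09]
top [419. 246.] 68 bin [  14. -228.] box [33. 63.]
top [440. 244.] 54 bin [  12. -277.] box [59. 22.]
top [430. 249.] 83 bin [   2. -251.] box [36. 38.]
scene [180. 279.] 330 bin [ -28. -266.] box [20.  8.]
```

View pics/AK_s.png

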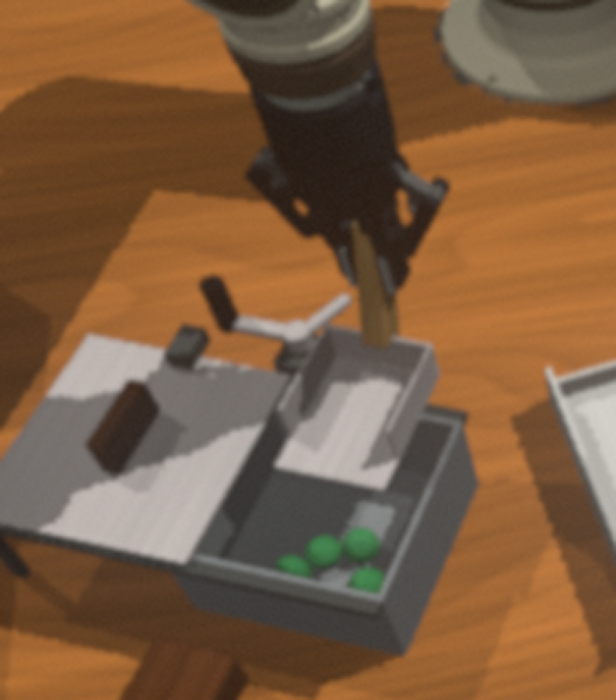

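```bash
python3 -m inch '1 -5 -30 0 0;1 -5 -45 0 0;1 -5 -45 0 0'
python3 -c "
from h import *
plan((477.4,267.1,200,38),(477.4,267.1,71,38))
s=get_image('top');save('AL_t',s,(380,190,580,340),4)"
```

```text
time_s: 76.65
ee_pos: [0.4673, -0.1902, 0.2055]
orientation: [-1.57, -0.004, -0.477]
contact_force: [-0.1, 0.1, -2.2]
gripper_width: 0.0194
t76.65 tcp [ 467.3 -190.2  205.5] rpy [-1.57  -0.004 -0.477] F [-0.1  0.1 -2.2] w19.4 j [-0.39 -0.03  0.    1.6   0.    0.09]
yaw0 -27.3
(477.4, 267.1, 200, 38) -> [-201.     4.9  410.9] yaw -1.140
(477.4, 267.1, 71, 38) -> [-201.5  133.9  410.9] yaw -1.140
```

View pics/AL_t.png

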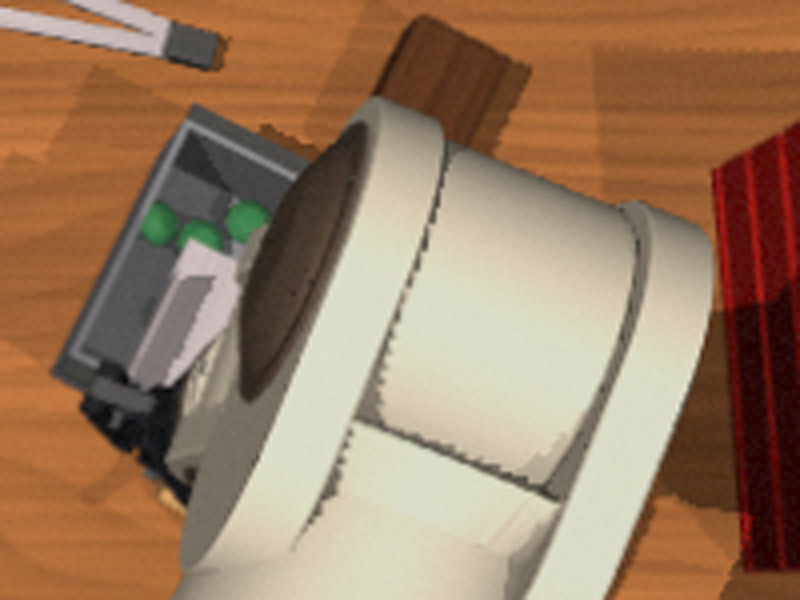

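```bash
python3 -m inch '1 -18 0 36 -0.1;1 -38 0 77 -0.21;1 -58 0 118 -0.33;1 -78 0 159 -0.44;1 -98 0 200 -0.56;1 -118 0 241 -0.67;1 -138 0 282 -0.78;1 -158 2 323 -0.9;1 -178 4 364 -1.01;1 -192 5 393 -1.1;1 -201 5 411 -1.14;1 -201 5 411 -1.14;1 -201 40 411 -1.14;1 -201 80 411 -1.14;1 -201 105 411 -1.14;1 -201 118 411 -1.14;1 -201 118 411 -1.14'
python3 -c "
from h import *
plan((477.4,267.1,71,38))
s=get_image('scene');save('AM_s',s,(370,100,510,260),5)
s=get_image('top');save('AM_t',s,(380,190,580,340),4)"
```

```text
time_s: 78.4
ee_pos: [0.4752, 0.2667, 0.0832]
orientation: [-1.57, 0.004, 0.662]
contact_force: [-0.5, -0.5, -1.2]
gripper_width: 0.019
t78.40 tcp [475.2 266.7  83.2] rpy [-1.57   0.004  0.662] F [-0.5 -0.5 -1.2] w19.0 j [ 0.51  0.07 -0.12  1.38 -0.   -0.15]
yaw0 37.9
(477.4, 267.1, 71, 38) -> [ 2.  12.2 -1. ] yaw -0.001
```

View pics/AM_s.png

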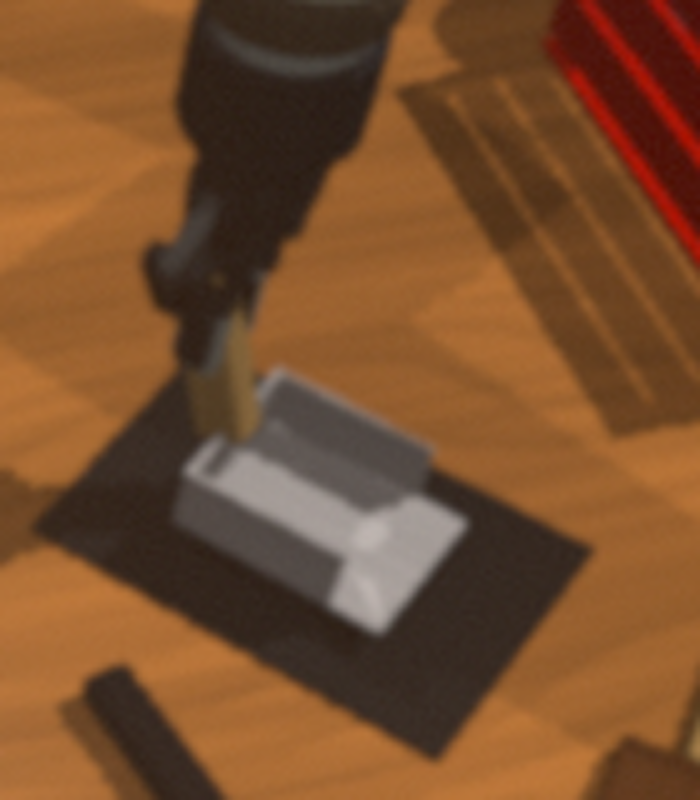

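View pics/AM_t.png

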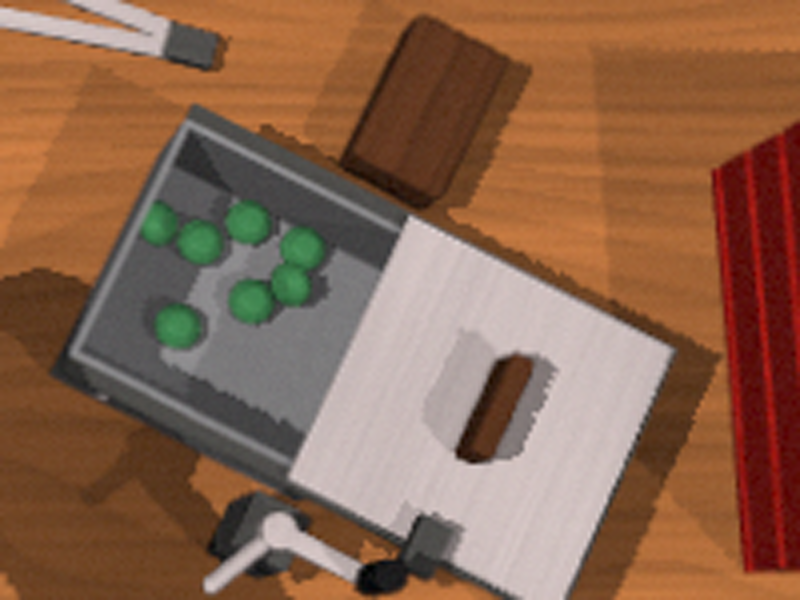

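All seven nuggets are in the box; the scoop is over the mat middle. Set down and release.

```bash
python3 -m inch '1 2 6 0 0;1 2 10 0 0;1 2 13 0 0;1 2 14 0 0;1 2 14 0 0'
python3 -c "
from h import *
st()"
python3 -m inch '-1 0 0 0 0;-1 0 0 0 0;-1 0 0 0 0;-1 0 0 0 0;-1 0 0 0 0;-1 0 -40 0 0;-1 0 -85 0 0;-1 0 -130 0 0;-1 0 -130 0 0'
python3 -c "
from h import *
st()
s=get_image('scene');save('AN_s',s,(370,100,510,260),5)
s=get_image('top');save('AN_t',s,(130,220,290,360),5)
plan((513.5,-382.5,200,-27.3),(513.5,-382.5,93,-27.3))"
```

```text
time_s: 79.0
ee_pos: [0.4776, 0.269, 0.0712]
orientation: [-1.571, 0.0, 0.663]
contact_force: [0.3, 0.2, -2.3]
gripper_width: 0.0193
t79.00 tcp [477.6 269.   71.2] rpy [-1.571  0.     0.663] F [ 0.3  0.2 -2.3] w19.3 j [ 0.51  0.08 -0.14  1.35 -0.   -0.15]
time_s: 79.9
ee_pos: [0.4794, 0.2699, 0.208]
orientation: [-1.572, -0.009, 0.663]
contact_force: [1.0, 0.7, -0.4]
gripper_width: 0.0854
t79.90 tcp [479.4 269.9 208. ] rpy [-1.572 -0.009  0.663] F [ 1.   0.7 -0.4] w85.4 j [ 0.51  0.07  0.11  1.6  -0.   -0.15]
t80.00 tcp [478.2 269.3 202.4] rpy [-1.571 -0.002  0.663] F [-0.9 -0.2 -0.5] w85.4 j [ 0.51  0.07  0.1   1.6  -0.   -0.15]
yaw0 38.0
(513.5, -382.5, 200, -27.3) -> [-373.4    1.7 -535.4] yaw 1.140
(513.5, -382.5, 93, -27.3) -> [-373.7  108.7 -535.3] yaw 1.140
```

View pics/AN_s.png

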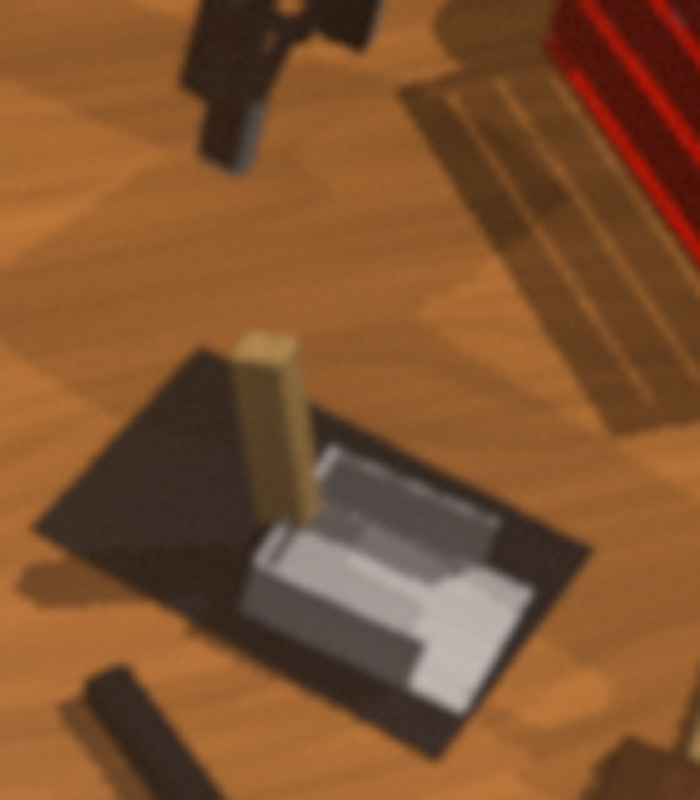

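View pics/AN_t.png

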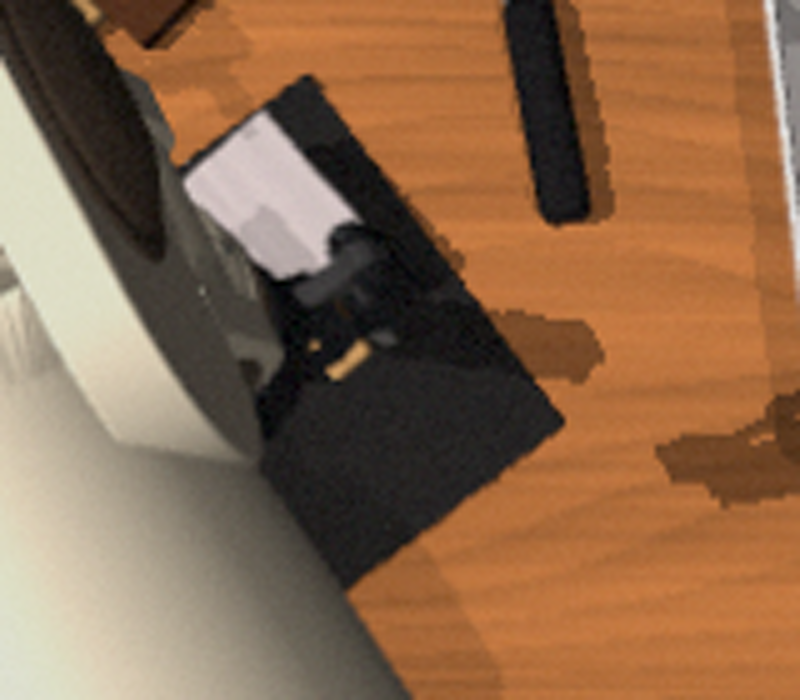

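Run:
```python
from h import *
s=get_image("scene")
L=onz(s,[(476.2,218.4),(462.7,242.4)],.005)[:,:2]*1000
e=L[0]-L[1]; print(L,np.linalg.norm(e))
n=np.array([e[1],-e[0]])/np.linalg.norm(e); 
if n[0]<0: n=-n
print("yaw",np.degrees(np.arctan2(n[1],n[0])),"origin",L.mean(0)-55*n,"dist to mat",np.linalg.norm(L.mean(0)-55*n-[531.2,309.3]))
# mat from scene
M=onz(s,[(370+205/5,100+348/5),(370+35/5,100+528/5),(370+437/5,100+760/5),(370+592/5,100+550/5)],.003)[:,:2]*1000
print(M,M.mean(0))
```

```text
[[586.84325893 391.75271836]
 [640.87690409 334.97961277]] 78.37614642229595
yaw 43.58377263054939 origin [574.01988842 325.44837272] dist to mat 45.763662282984825
[[407.76742528 305.55239226]
 [497.17793351 189.04076231]
 [660.30887681 314.65942155]
 [569.57638054 430.24721456]] [533.70765404 309.87494767]
```

The scoop now sits about 40 mm forward of the mat's centre (it was knocked or slid on release), which is too near the limit. Regrip and move it back.

Run:
```python
from h import *
s=get_image("scene")
h=onz(s,[(423.4,169.4)],.118)[0]*1000; print(h)
l=np.array([613.9,363.4]); d=l-h[:2]; y=np.degrees(np.arctan2(d[1],d[0])); u=d/np.linalg.norm(d); print(y,np.linalg.norm(d),"grip",l-126*u,h[:2]+11.5*u)
g=l-125*u
plan((*np.round(g,1),190,y),(*np.round(g,1),71.5,y))
```

```text
[514.72793668 271.23496805 118.        ]
42.90268587184342 135.38645153542043 grip [521.60361556 277.62484381] [523.15181303 279.06365294]
t80.10 tcp [477.3 268.8 200.2] rpy [-1.571  0.002  0.663] F [-0.6  0.1 -0.4] w85.6 j [ 0.51  0.07  0.1   1.6   0.   -0.15]
yaw0 38.0
(np.float64(522.3), np.float64(278.3), 190, np.float64(42.90268587184342)) -> [ 41.3  10.1 -20.2] yaw -0.086
(np.float64(522.3), np.float64(278.3), 71.5, np.float64(42.90268587184342)) -> [ 41.5 128.6 -20.2] yaw -0.086
```

```bash
python3 -m inch '-1 30 0 -14 -0.05;-1 41 10 -20 -0.086;-1 41 50 -20 -0.086;-1 41 95 -20 -0.086;-1 41 127 -20 -0.086;-1 41 127 -20 -0.086;1 41 127 -20 -0.086;1 41 127 -20 -0.086;1 41 127 -20 -0.086;1 41 127 -20 -0.086;1 41 127 -20 -0.086;1 41 127 -20 -0.086;1 41 127 -20 -0.086'
python3 -c "
from h import *
st()"
```

```text
time_s: 81.4
ee_pos: [0.5227, 0.2786, 0.0753]
orientation: [-1.571, -0.001, 0.749]
contact_force: [-0.7, -0.5, 7.2]
gripper_width: 0.0193
t81.40 tcp [522.7 278.6  75.3] rpy [-1.571e+00 -1.000e-03  7.490e-01] F [-0.7 -0.5  7.2] w19.3 j [ 0.49  0.18 -0.02  1.37 -0.   -0.26]
```

```bash
python3 -m inch '1 0 -5 0 0;1 0 -12 0 0;1 -10 -14 4 0;1 -25 -14 10 0;1 -37 -14 14 0;1 -41 -12 16 0;1 -41 -6 16 0;1 -41 -2 16 0;1 -41 0 16 0;1 -41 0 16 0;1 -41 0 16 0'
python3 -c "
from h import *
st()
s=get_image('scene');save('AO_s',s,(370,100,510,260),5)"
python3 -m inch '0 -41 0 16 0' >/dev/null 2>&1 || true
python3 -c "
from h import *
st()"
```

```text
time_s: 82.5
ee_pos: [0.4814, 0.2623, 0.0754]
orientation: [-1.571, -0.0, 0.749]
contact_force: [-7.5, -2.8, 11.9]
gripper_width: 0.0196
t82.50 tcp [481.4 262.3  75.4] rpy [-1.571 -0.     0.749] F [-7.5 -2.8 11.9] w19.6 j [ 0.5   0.08 -0.13  1.36  0.   -0.25]
t82.65 tcp [442.9 247.1  73.1] rpy [-1.571 -0.     0.749] F [-1.8  0.2  0.4] w32.6 j [ 0.51 -0.02 -0.24  1.35 -0.   -0.24]
```

I sent a stray row there: the shift counted from the new pose. Check the scoop.

```bash
python3 -c "
from h import *
st()
s=get_image('scene');save('AP_s',s,(370,100,510,260),5);w=get_image('wrist');save('AP_w',w)"
```

```text
t82.65 tcp [442.9 247.1  73.1] rpy [-1.571 -0.     0.749] F [-1.8  0.2  0.4] w32.6 j [ 0.51 -0.02 -0.24  1.35 -0.   -0.24]
```

View pics/AP_s.png

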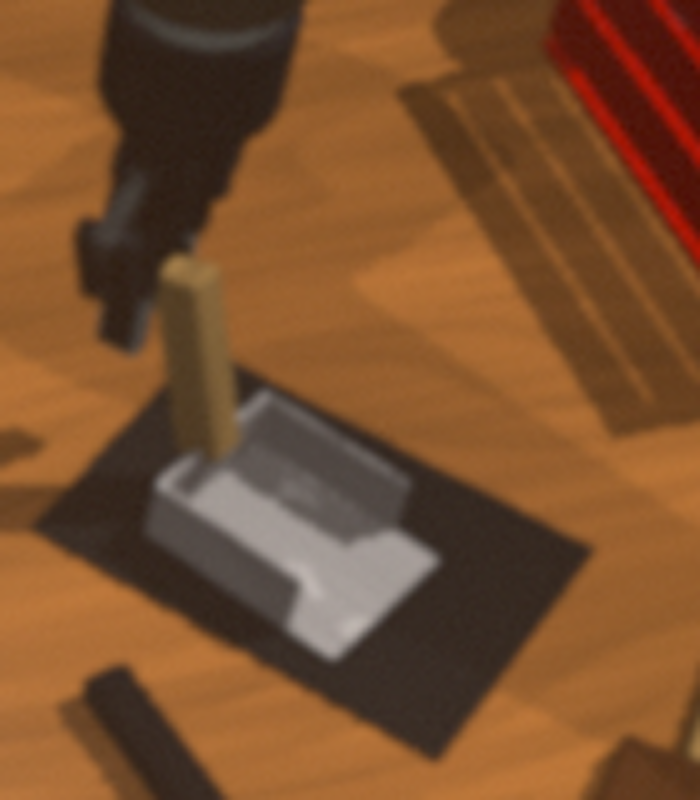

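View pics/AP_w.png

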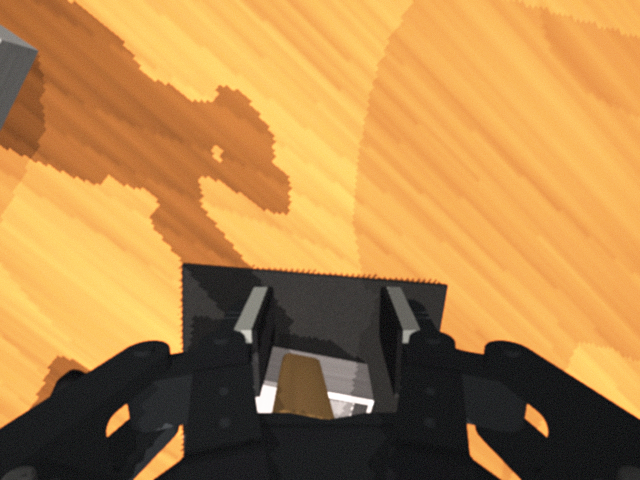

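Run:
```python
from h import *
s=get_image("scene")
L=onz(s,[(370+438/5,212),(370+333/5,232)],.005)[:,:2]*1000
e=L[0]-L[1]
n=np.array([e[1],-e[0]])/np.linalg.norm(e); n=n if n[0]>0 else -n
o=L.mean(0)-55*n
print(np.linalg.norm(e),"yaw",np.degrees(np.arctan2(n[1],n[0])),"origin",o,"dist",np.linalg.norm(o-[532.5,309.5]))
```

```text
79.56720506983824 yaw 31.55399619609437 origin [533.86568508 296.60248827] dist 12.96961466493205
```

Origin is about 13 mm from the mat's centre, flat. Lift clear and go to the cover grip.

```bash
python3 -m inch '-0.4 -10 -5 0 0;-0.4 -10 -45 0 0;-0.4 -10 -90 0 0;-0.4 -10 -130 0 0;-1 -10 -130 0 0'
python3 -c "
from h import *
s=get_image('scene');save('AQ_s',s,(370,100,510,260),5)
plan((513.5,-382.5,200,-27.3),(513.5,-382.5,93,-27.3))"
```

```text
time_s: 83.3
ee_pos: [0.4354, 0.2402, 0.2108]
orientation: [-1.573, -0.009, 0.749]
contact_force: [1.3, -1.1, 0.4]
gripper_width: 0.073
t83.35 tcp [434.8 239.9 207.8] rpy [-1.572 -0.006  0.749] F [ 1.1 -0.2 -0.8] w79.2 j [ 0.5  -0.05 -0.01  1.61 -0.   -0.24]
yaw0 42.9
(513.5, -382.5, 200, -27.3) -> [-366.2    6.5 -509.4] yaw 1.225
(513.5, -382.5, 93, -27.3) -> [-366.9  113.4 -509.2] yaw 1.225
```

View pics/AQ_s.png

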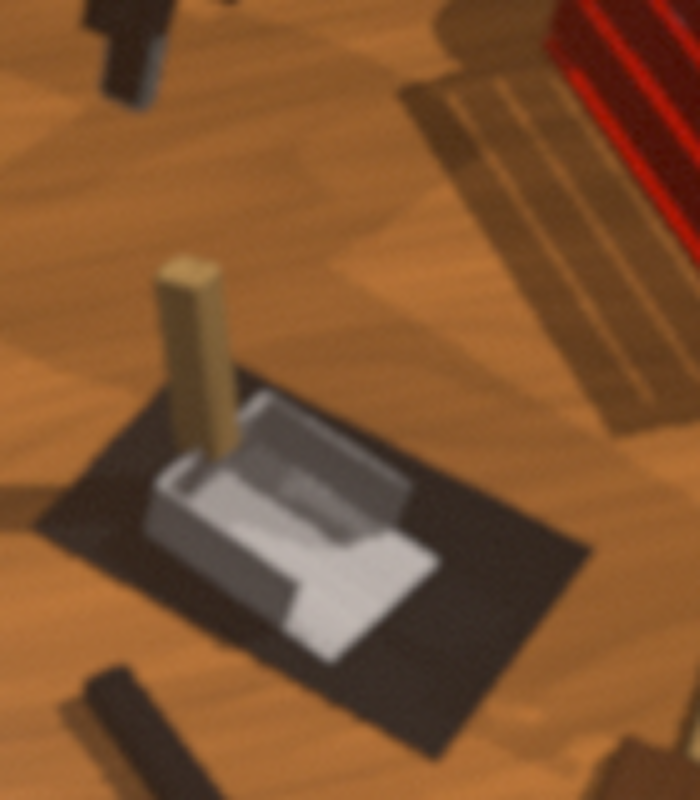

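```bash
python3 -m inch '-1 -20 0 -27 0.07;-1 -50 0 -70 0.2;-1 -366 6 -509 1.225;-1 -366 6 -509 1.225;-1 -366 6 -509 1.225;-1 -366 6 -509 1.225;-1 -366 6 -509 1.225;-1 -366 6 -509 1.225;-1 -366 6 -509 1.225;-1 -366 6 -509 1.225;-1 -366 6 -509 1.225;-1 -366 6 -509 1.225;-1 -366 6 -509 1.225;-1 -366 6 -509 1.225;-1 -366 6 -509 1.225;-1 -366 6 -509 1.225;-1 -366 6 -509 1.225'
python3 -c "
from h import *
plan((513.5,-382.5,98,-27.3))
s=get_image('wrist');save('AR_w',s)"
```

```text
time_s: 85.05
ee_pos: [0.5119, -0.3816, 0.1987]
orientation: [-1.571, -0.0, -0.475]
contact_force: [-0.1, 0.0, -0.8]
gripper_width: 0.0854
t85.05 tcp [ 511.9 -381.6  198.7] rpy [-1.571 -0.    -0.475] F [-0.1  0.  -0.8] w85.4 j [-0.64  0.3   0.35  1.63  0.   -0.17]
yaw0 -27.2
(513.5, -382.5, 98, -27.3) -> [ 1.700e+00  1.007e+02 -1.000e-01] yaw 0.002
```

View pics/AR_w.png

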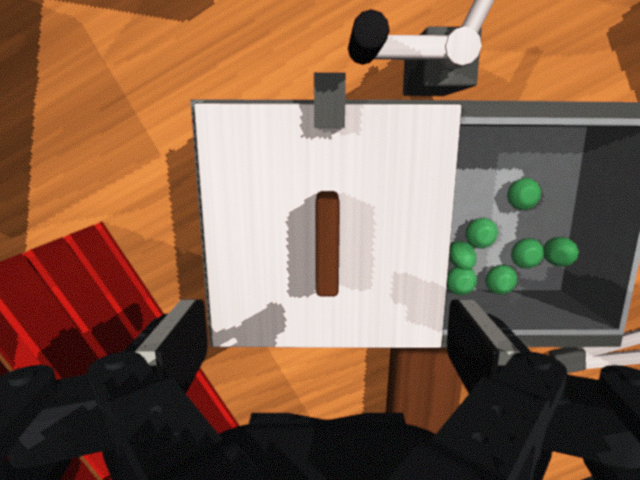

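Bar centred (327,244); all seven nuggets visible in the box. Grip and shut.

```bash
python3 -m inch '-1 2 45 0 0;-1 2 90 0 0;-1 2 101 0 0;-1 2 101 0 0;1 2 101 0 0;1 2 101 0 0;1 2 101 0 0;1 2 101 0 0;1 2 101 0 0;1 2 101 0 0;1 2 101 0 0'
python3 -m inch '1 0 0 10 0;1 0 0 25 0;1 0 0 40 0;1 0 0 55 0;1 0 0 70 0;1 0 0 85 0;1 0 0 100 0;1 0 0 112 0;1 0 0 122 0;1 0 0 128 0;1 0 0 132 0;1 0 0 136 0;1 0 0 139 0;1 0 0 140 0;1 0 0 140 0'
python3 -c "
from h import *
st()"
```

```text
time_s: 86.2
ee_pos: [0.5143, -0.3828, 0.0983]
orientation: [-1.569, -0.001, -0.475]
contact_force: [2.0, 5.7, 5.9]
gripper_width: 0.0128
time_s: 87.7
ee_pos: [0.5765, -0.2627, 0.0982]
orientation: [-1.578, -0.002, -0.479]
contact_force: [-9.1, -19.4, 5.7]
gripper_width: 0.0128
t87.70 tcp [ 576.5 -262.7   98.2] rpy [-1.578 -0.002 -0.479] F [ -9.1 -19.4   5.7] w12.8 j [-0.42  0.28  0.13  1.43 -0.01  0.05]
```

```bash
python3 -m inch '-1 0 0 -1 0;-1 0 0 -1 0;-1 0 0 -1 0;-1 0 0 -1 0;-1 0 -45 -1 0;-1 0 -85 -1 0;-1 0 -85 -1 0'
python3 -c "
from h import *
plan((424,-312,185,61.6),(424,-312,104,61.6))
g=get_image('top');save('AS_t',g,(380,190,580,390),3)
s=get_image('scene');save('AS_s',s,(40,130,240,330),4)"
```

```text
time_s: 88.4
ee_pos: [0.579, -0.2605, 0.1887]
orientation: [-1.57, -0.008, -0.475]
contact_force: [-0.3, -0.8, 0.9]
gripper_width: 0.0854
t88.40 tcp [ 579.  -260.5  188.7] rpy [-1.57  -0.008 -0.475] F [-0.3 -0.8  0.9] w85.4 j [-0.42  0.27  0.31  1.6   0.    0.05]
yaw0 -27.2
(424, -312, 185, 61.6) -> [-114.3    2.6 -116.8] yaw -1.551
(424, -312, 104, 61.6) -> [-115.    83.6 -116.8] yaw -1.551
```

View pics/AS_s.png

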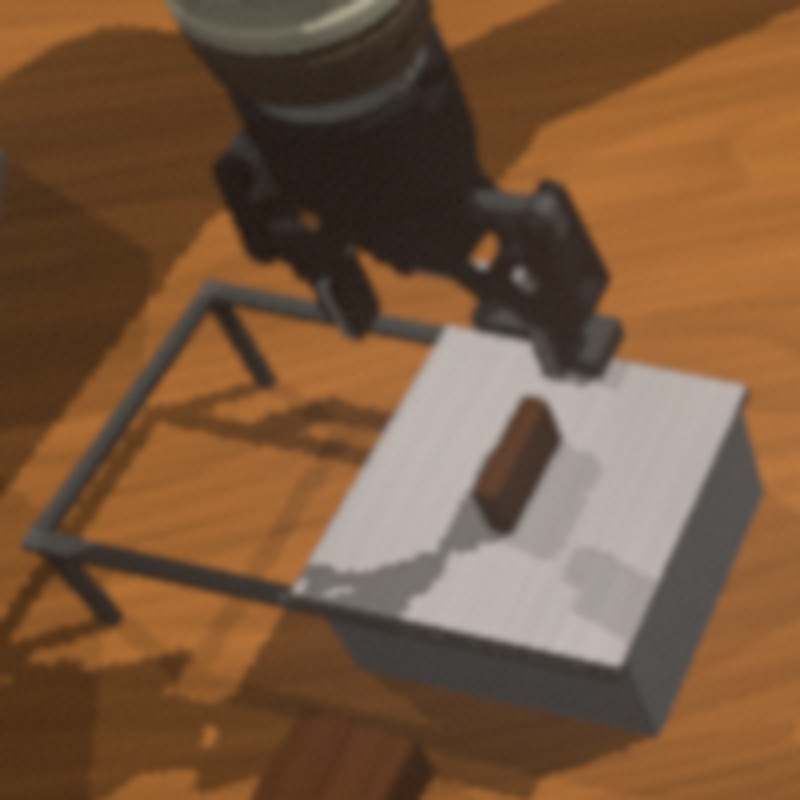

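Cover is back in its original place. Now the lever.

```bash
python3 -m inch '-0.2 -30 0 -30 -0.15;-0.2 -60 0 -60 -0.3;-0.2 -90 0 -92 -0.45;-0.2 -114 0 -117 -0.6;-0.2 -114 0 -117 -0.75;-0.2 -114 0 -117 -0.9;-0.2 -114 0 -117 -1.05;-0.2 -114 0 -117 -1.2;-0.2 -114 0 -117 -1.35;-0.2 -114 0 -117 -1.5;-0.2 -114 0 -117 -1.551;-0.2 -114 0 -117 -1.551'
python3 -c "
from h import *
plan((424,-312,104,61.6))
s=get_image('wrist');save('AT_w',s)"
```

```text
time_s: 89.7
ee_pos: [0.4219, -0.3114, 0.1809]
orientation: [-1.569, -0.0, 1.076]
contact_force: [-0.2, -0.3, 0.3]
gripper_width: 0.0509
t89.70 tcp [ 421.9 -311.4  180.9] rpy [-1.569 -0.     1.076] F [-0.2 -0.3  0.3] w50.9 j [-0.64  0.01  0.    1.56  0.   -1.71]
yaw0 61.7
(424, -312, 104, 61.6) -> [ 0.4 76.8 -2.3] yaw 0.001
```

View pics/AT_w.png

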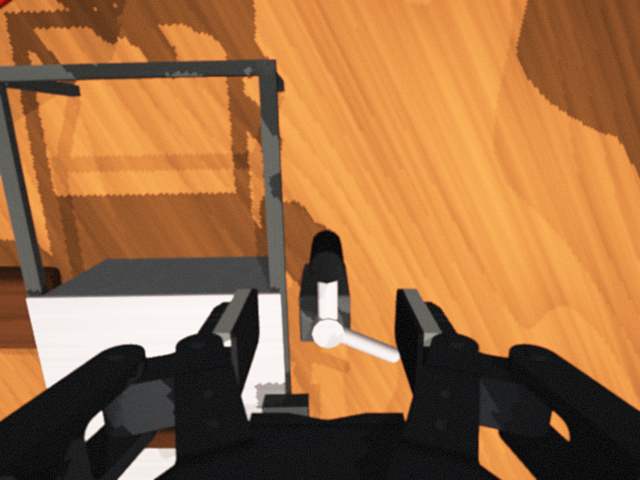

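```bash
python3 -m inch '-0.2 0 40 -1 0;-0.2 0 75 -1 0;-0.2 0 75 -1 0;1 0 75 -1 0;1 0 75 -1 0;1 0 75 -1 0;1 0 75 -1 0;1 0 75 -1 0;1 0 75 -1 0'
python3 -m inch '1 0 0 6 0.117;1 1 0 13 0.234;1 3 0 19 0.351;1 6 0 25 0.468;1 9 0 30 0.585;1 13 0 36 0.702;1 17 0 40 0.819;1 22 0 44 0.935;1 28 0 48 1.052;1 34 0 51 1.169;1 40 0 53 1.286;1 46 0 54 1.403;1 52 0 55 1.52;1 56 0 55 1.58;1 57 0 55 1.6;1 57 0 55 1.6'
python3 -c "
from h import *
st()"
```

```text
time_s: 90.65
ee_pos: [0.4221, -0.312, 0.1095]
orientation: [-1.57, 0.001, 1.074]
contact_force: [-10.8, 5.9, 7.4]
gripper_width: 0.016
time_s: 92.25
ee_pos: [0.3989, -0.2379, 0.1096]
orientation: [-1.578, 0.002, -0.528]
contact_force: [-24.3, -10.3, 11.9]
gripper_width: 0.0161
t92.25 tcp [ 398.9 -237.9  109.6] rpy [-1.578  0.002 -0.528] F [-24.3 -10.3  11.9] w16.1 j [-0.53 -0.13 -0.27  1.43 -0.01 -0.01]
```

```bash
python3 -m inch '-0.2 0 0 0 0;-0.2 0 0 0 0;-0.2 0 0 0 0;-0.2 0 0 0 0;-0.2 0 -45 0 0;-0.2 0 -90 0 0;-0.2 -60 -120 60 0;-0.2 -60 -120 100 0;-0.2 -60 -120 140 0;-0.2 -60 -120 140 0;-0.2 -60 -120 140 0'
python3 -c "
from h import *
st()
g=get_image('top');save('AU_t',g);save('AU_tk',g,(380,250,480,360),6)
s=get_image('scene');save('AU_s',s)"
```

```text
time_s: 93.35
ee_pos: [0.4207, -0.0833, 0.2275]
orientation: [-1.571, -0.0, -0.521]
contact_force: [-0.2, -0.3, -0.9]
gripper_width: 0.0512
t93.35 tcp [420.7 -83.3 227.5] rpy [-1.571 -0.    -0.521] F [-0.2 -0.3 -0.9] w51.2 j [-0.2  -0.2  -0.11  1.67  0.    0.33]
```

View pics/AU_t.png

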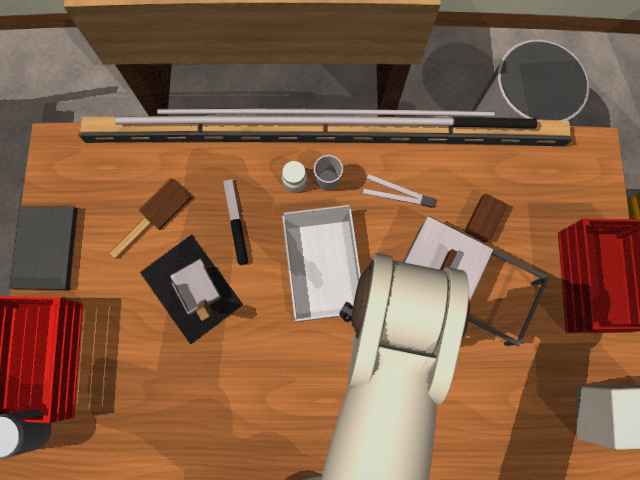

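View pics/AU_s.png

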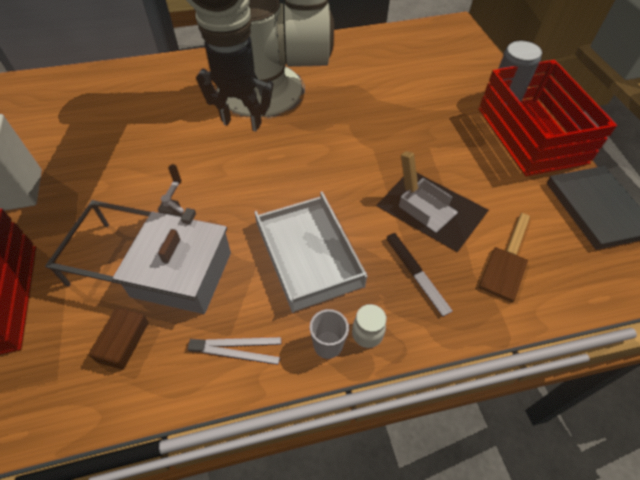

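View pics/AU_tk.png

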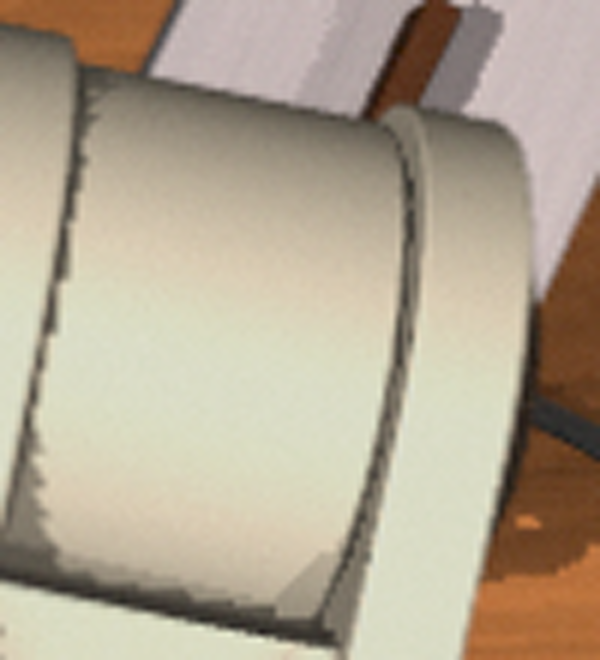

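Run:
```python
from h import *
a=cv2.imread("pics/a_scene.png"); b=get_image("scene")["pixels"][:,:,::-1]
cv2.imwrite("pics/AV.png",np.hstack([cv2.resize(i[150:330,40:240],None,fx=2,fy=2,interpolation=cv2.INTER_CUBIC) for i in (a,b)]))
A=cv2.cvtColor(a,cv2.COLOR_BGR2GRAY);B=cv2.cvtColor(np.ascontiguousarray(b),cv2.COLOR_BGR2GRAY)
for nm,(x0,y0,x1,y1) in {"knob":(164,160,190,188),"covergrip":(150,225,190,268),"coveredge":(112,205,160,240),"lug":(178,203,200,226)}.items():
    t=A[y0:y1,x0:x1]; r=cv2.matchTemplate(B[y0-8:y1+8,x0-8:x1+8],t,cv2.TM_CCOEFF_NORMED); m=cv2.minMaxLoc(r); print(nm,m[1],np.array(m[3])-8)
    for d in("knob",):
        pass
s=observe();print(s["time_s"])
```

```text
knob 0.9521907567977905 [0 0]
covergrip 0.9996793270111084 [0 0]
coveredge 0.8976070880889893 [1 0]
lug 0.9880095720291138 [0 0]
93.5
```

View pics/AV.png

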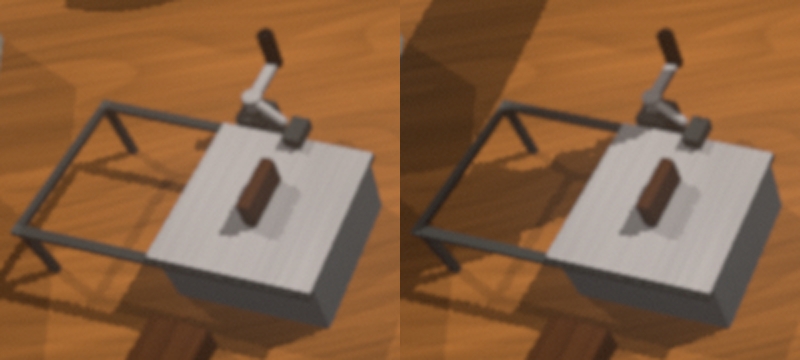

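Lever and cover match their starting places in the picture (template shift 0 px), the bin is empty, and the scoop is on its mat. A last scoop measurement, then hand in.

```bash
python3 - <<'E'
from h import *
a=cv2.imread("pics/AQ_s.png"); b=get_image("scene"); save("AW_s",b,(370,100,510,260),5)
c=cv2.imread("pics/AW_s.png"); A,B=[cv2.cvtColor(i,cv2.COLOR_BGR2GRAY) for i in (a,c)]
t=A[390:680,140:450]; r=cv2.minMaxLoc(cv2.matchTemplate(B,t,cv2.TM_CCOEFF_NORMED)); print(r[1],np.array(r[3])-[140,390])
nug()
E
python3 -c "
from station import *
print(sign_off())"
```

```text
0.9816928505897522 [0 0]
the job is handed in; nothing more can be done
None
```

I finished the whole sequence and handed the job in at about 94 s on the robot's clock. There is no verdict, so the results below come from my own checks.

**What was done**
- I turned the lever free and slid the cover 135 mm to its open stop.
- I moved all 7 nuggets from the bin into the box with the scoop. Only the scoop was used on the nuggets.
- I laid the scoop on the mat, slid the cover shut and turned the lever back to locked.

**Last checks**
- **Nuggets:** all 7 were visible inside the box just before I shut the cover. The bin shows empty, and a final colour search found no green anywhere.
- **Cover and lever:** both lie within a pixel of their starting places in the scene picture. The lever could only be checked in that one view, because the arm hid it from the top camera.
- **Scoop:** it lies flat, about 13 mm from the mat's centre, and had not moved since it was put down.
- **Bystanders:** they look unmoved in both pictures, judged by eye only.

**What went wrong on the way**
- The handle slipped in the grip after two dumps, so I set the scoop down and regripped it.
- The last nugget fell off the lip several times, always back into the bin. I finally scooped it against the bin's side wall.
- The scoop pressed on the bin's low near wall with about 41 N, measured at the wrist, before I lifted it clear.
- After its first release the scoop lay about 45 mm off the mat's centre, so I picked it up again and moved it.
- I then sent one wrong move while letting go of it. The scoop ended flat and near the centre all the same.

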